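# Stow calibrated plug gauges in the dry box and latch its hatch

### The arm

A 7-joint arm with a two-finger parallel gripper is mounted at the origin on the work surface. World frame = base frame: x ahead of the robot, y to its left, z up, the work surface at z = 0. Lengths are in m, angles in degrees, forces in N, time in s.
With the tool pointing down it reaches from about 0.425 to 0.875 m from the base axis. Payload 4.7 kg.
Tool frame: the origin (TCP) lies on the front face of the gripper's body, between the roots of the fingers; the fingertips stand 70 mm ahead of it and the grasp point (between the pads) lies 51 mm ahead of it; z points along the fingers, y is the direction in which the jaws open and shut (so a half turn about z gives the same grasp; the last joint's range is limited). The gripper opens to 87 mm and grips with 3 to 60 N. Pads are 19 mm wide; open, the fingers measure 117 mm over their backs; the gripper's body (75 mm by 190 mm) begins 51 mm behind the grasp point.
Start: joints at [-63.822, 18.392, -4.016, 83.108, 1.295, 78.541, -3.26], TCP at [0.279, 0.587, 0.292] pointing down, gripper open.
Joint ranges: [-163.93, 163.93], [-17.29, 119.83], [-79.2, 71.16], [3.27, 140.29], [-89.18, 269.18], [5.43, 117.66], [-154.24, 154.24]. Speed limits (degrees/s): [147.25, 147.25, 180, 180, 180, 180, 180].

### API

Orientations are given as [roll, pitch, yaw] about the fixed x, y, z axes, in that order (R = Rz(yaw) Ry(pitch) Rx(roll)).
In Python, from cell import env gives the robot as it stands.
- The arm moves only by the tool drive_tool, never from a script. Its argument "commands" is a list of rows, each a list of 7 numbers: the shift along the tool's x, y, z in cm, then the turn, a rotation vector about the tool's x, y, z in degrees, then the opening, from 0 (shut) to 1 (fully open). In form: [[tx, ty, tz, rx, ry, rz, hand], ...]. A call has 1 to 20 rows; each row shifts and turns the commanded pose from where the row before left it, along the tool's axes as they then stand; what a row does not reach is not made up. A row lasts 1/12 s, in which the tool goes at most 41.7 mm and 7.16 degrees, less where a joint would pass 70% of its speed; a pose out of reach is approached as far as the arm can. A call is refused whole if a number of a shift passes 4.17 or a number of a turn 7.16, either way. A call with a gripper value outside its range is refused whole. The fingers move at their own pace and stop on an object; "force" is the grip in N (left out, the last holds). Time passes only in rows, so rows that do not move let the fingers close. It gives the time, the measured TCP pose, the force and the opening at its end, in the units of the state.
- env.get_obs(): the state, without advancing time (a new reading comes with each control period).
- env.read_camera(name): name is "scene" or "top"; returns a dict with "img" (384x512x3 uint8, blue, green, red), "mtx" (3x3 intrinsics, pixels), "pose" (4x4, takes a point from camera to world coordinates). Camera axes: x right, y down, z forward; pixel columns grow to the right and rows downward; lengths in m; the calibration is good to about 2 mm. A picture is of the moment at which its call begins. There is no depth.
- env.sign_off(): hands the job in, once; it reports no verdict.
The state is a dict: "time_s": time; "qpos": joint angles; "joint_velocities": joint speeds; "effort": joint torques, N m; "tool_pos": TCP position; "tool_rot": TCP orientation; "force": force on the tool from outside, world axes, zero at the start; "wrist_torque": the same for the moment, N m; "grip_width": finger opening in m.
Only numpy, scipy, OpenCV 4.12 (cv2) and the standard library are available. Lean on these libraries where they do the work, as an engineer would, in place of code of your own. Each camera call takes 0.05 s, during which the arm holds its last target.

### The job

The large plug gauges in the tilted, divided carton are back from calibration and go into the steel dry box: turn its wing knob to free the hatch and open the hatch fully, then stand every gauge, and the desiccant canister from the bench, upright on the box floor, one to a compartment; do not drop them. Then close the hatch fully and turn the wing knob all the way back, so that its hidden tongue is behind the frame edge and the hatch is locked. Leave the comparator stand, ring gauge and hard case alone.

Things in the scene. Friction and masses are not known exactly. Their poses are not given: they have to be found in the camera images.
- drybox: grey steel dry box, fixed: 206 mm (its x) by 222 (y) by 150 high, walls 4 mm; origin at the centre of its underside, z up. Inner floor 6 mm up. 3 mm dividers, tops 56 mm up, make four compartments 97 mm square, centred at x +-50 and y -58 or +42 mm. Along the +y rim a folded frame edge reaches 20 mm inwards, to y = +91 mm, from 146 to 150 mm up
- hatch (a joint): angle of the blue hatch (210 by 228 by 4 mm) over the box: 0 closed on the rim, growing as it opens, stop at 1.75 rad. Hinged along the box's -y rim, free edge at +y. The hinge is stiff: the hatch stays where it is left and takes up to 7 N at the handle. It cannot open while the tongue is behind the frame edge, nor close fully with the tongue turned out
- hatch_hinge (a point): point on the hinge line of the hatch, in the middle of the box's -y rim, 150 mm above the bench; the hinge line runs along the box's x axis
- hatch_handle (a point): middle of the bar of the steel bow handle on the hatch: round bar 10 mm thick and 74 mm long, parallel to the hinge, 40 mm above the hatch's top face, 190 mm from the hinge line and 38 mm in from the free edge, on the box's +x half
- wing (a joint): angle of the wing knob on the hatch: 1.571 is locked (wing across the hatch's free edge, along the box's y axis), 0 is free (wing parallel to the free edge, along the box's x axis); stops at both ends. Seen from above it locks by turning clockwise. Friction about 0.12 N m; it stays where it is left
- wing_grip (a point): point on the wing knob's axis at the height to grip, 31 mm above the hatch's top face, on the box's -x half near the free edge. The black wing is a flat blade 64 mm long, 10 mm thick, from 7 to 43 mm above the hatch
- tongue_tip (a point): end of the steel cam tongue hidden under the hatch and fixed to the wing knob: 34 mm from the knob's axis, 16 mm wide, 4 mm thick, 12 mm below the hatch's top face. It points to the box's -x when the knob is free and to +y, under the frame edge, when it is locked
- carton: cardboard carton, 187 mm square, 134 mm deep, walls 4 mm, fixed on a steel stand that leans it 20 degrees (0.349 rad): its mouth looks up and along this frame's -x. 3 mm dividers, tops 30 mm below the rim, make four cells 88 mm square. Origin under the stand's centre, z straight up. Its highest edge is 220 mm up; the gauges' heads are 6 mm below its rim
- gauge_a_mid (a point): plug gauge: steel disc 66 mm across, 28 mm thick, with a round aluminium handle 24 mm across on its centre (28 to 116 mm up) that ends in a 30 mm wide, 8 mm high head; 124 mm tall, 0.35 to 0.65 kg. This point: on its axis, 62 mm above the underside; z runs up the handle. It starts on its disc in a carton cell, leaning with the carton; in each run only two or three of the four gauges are there
- gauge_b_mid (a point): plug gauge: steel disc 70 mm across, 28 mm thick, with a round aluminium handle 24 mm across on its centre (28 to 116 mm up) that ends in a 30 mm wide, 8 mm high head; 124 mm tall, 0.35 to 0.65 kg. This point: on its axis, 62 mm above the underside; z runs up the handle. It starts on its disc in a carton cell, leaning with the carton; in each run only two or three of the four gauges are there
- gauge_c_mid (a point): plug gauge: steel disc 74 mm across, 28 mm thick, with a round aluminium handle 24 mm across on its centre (28 to 116 mm up) that ends in a 30 mm wide, 8 mm high head; 124 mm tall, 0.35 to 0.65 kg. This point: on its axis, 62 mm above the underside; z runs up the handle. It starts on its disc in a carton cell, leaning with the carton; in each run only two or three of the four gauges are there
- gauge_d_mid (a point): plug gauge: steel disc 62 mm across, 28 mm thick, with a round aluminium handle 24 mm across on its centre (28 to 116 mm up) that ends in a 30 mm wide, 8 mm high head; 124 mm tall, 0.35 to 0.65 kg. This point: on its axis, 62 mm above the underside; z runs up the handle. It starts on its disc in a carton cell, leaning with the carton; in each run only two or three of the four gauges are there
- canister_mid (a point): desiccant canister standing on the bench: white plastic drum 68 mm across and 78 mm high with slits, and on top a black stem 22 mm across with a 28 mm wide, 8 mm high head; 120 mm tall in all, 0.28 to 0.52 kg. This point is on its axis half-way up, 60 mm above the underside; z up
- comparator: comparator stand with a dial gauge, 200 mm tall, a bystander; origin under its foot
- ring_gauge: steel ring 90 mm across and 24 mm high lying on the bench, a bystander; origin under its centre
- hard_case: closed aluminium instrument case 120 by 180 by 60 mm, a bystander; origin under its centre
Not all that is in view belongs to the job. Leave any yellow look-alike of the part that bears gauge_a_mid alone.

How it is judged:
By the outcome, as a careful person would: the job done as asked, in the order asked, and still so for the second after the job is handed in, with the robot touching nothing.
Of gauge_a, gauge_b, gauge_c, gauge_d only 2 to 3 are there at a start; the rules pass over those that are not, and their reading is None.
At some moment in a run one of canister may be knocked a few centimetres aside while the robot is not near it.
Once in a run the grip may slacken for a moment while it holds something.
It also fails if it takes over 210 s, if anything falls off the work surface, if the arm or the gripper's body presses on something with over 40 N, if the wrist force passes 120 N, or if a joint passes its speed limit or range.

## Working session

There is one attempt and no reset: what is moved stays moved. The work goes in short steps, Python scripts to look and compute and a tool call to move; the robot and the scene stay as the last step left them, time stands still between calls to the robot, and variables do not carry over. Pictures are saved under pics/ and viewed, and the job is handed in when it is done.

Besides the shell and the picture viewer there is one more tool, called as a command line: name --pt "numbers of a row" for each row, then --argument value for the rest. drive_tool: Moves the arm, as the interface text tells. Its arguments: {"type":"object","properties":{"commands":{"type":"array"},"force":{"type":"number"}},"required":["commands"]}

```bash
ls -la; mkdir -p pics; cat > h.py <<'E'
import numpy as np, cv2
from cell import env
from scipy.spatial.transform import Rotation as R
def snap(name,tag):
    c=env.read_camera(name); cv2.imwrite(f'pics/{tag}.png',c['img']); np.savez(f'pics/{tag}.npz',mtx=c['mtx'],pose=c['pose'],img=c['img']); return c
E
python3 - <<'E'
from h import *
for n in('scene','top'):
    c=snap(n,n+'0'); print(n,c['mtx'],c['pose'])
print(env.get_obs())
E
```

```text
total 12
drwxr-xr-x  3 agent agent 4096 Dec  7 15:13 .
drwxr-xr-x 23 root  root  4096 Dec  7 15:13 ..
drwxr-xr-x  2 agent agent 4096 Dec  7 15:13 pics
scene [[353.52609415   0.         255.9484947 ]
 [  0.         353.52609415 196.99603698]
 [  0.           0.           1.        ]] [[ 0.85431762  0.43757687 -0.28047798  0.79441242]
 [ 0.51950866 -0.702424    0.48652983 -0.45913768]
 [ 0.01587974 -0.56136174 -0.82741817  0.90382518]
 [ 0.          0.          0.          1.        ]]
top [[479.67327755   0.         257.15908719]
 [  0.         479.67327755 189.14842363]
 [  0.           0.           1.        ]] [[ 0.01206417 -0.98390658  0.17827592  0.25873688]
 [-0.99987664 -0.01007703  0.01204776  0.00962955]
 [-0.01005738 -0.17839928 -0.98390678  1.63215877]
 [ 0.          0.          0.          1.        ]]
{'time_s': 0.1, 'qpos': array([-63.82214325,  18.43460089,  -4.0143861 ,  83.16791409,
         1.29648882,  78.54242752,  -3.25736406]), 'joint_velocities': array([ 0.03921867, -0.19650491,  0.08455423, -0.13913664,  0.03001535,
        0.10979461, -0.08300968]), 'effort': array([ 3.56425528e-05, -4.92574024e+01, -4.05510915e-01, -3.13396025e+01,
       -6.41970173e-02,  3.94981191e-02,  8.86466955e-05]), 'tool_pos': array([0.27839288, 0.58694044, 0.29127303]), 'tool_rot': array([-1.79900369e+02,  7.36775528e-03,  1.54633590e+02]), 'force': array([0.03873951, 1.31625158, 0.55286988]), 'wrist_torque': array([-0.05913251, -0.03085155, -0.0437024 ]), 'grip_width': 0.086805513796627}
```

View pics/scene0.png

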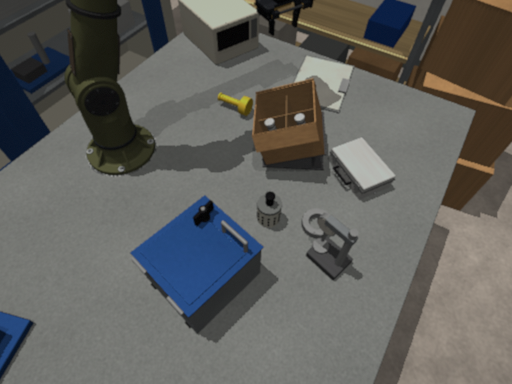

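View pics/top0.png

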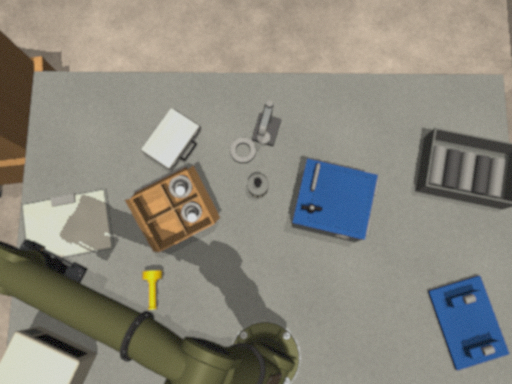

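```bash
python3 - <<'E'
import cv2
t=cv2.imread('pics/top0.png');s=cv2.imread('pics/scene0.png')
cv2.imwrite('pics/c1.png',cv2.resize(t[140:260,270:400],None,fx=6,fy=6,interpolation=2)[:600])
cv2.imwrite('pics/c1.png',cv2.resize(t[145:245,280:390],None,fx=6,fy=6,interpolation=2))
cv2.imwrite('pics/c2.png',cv2.resize(t[155:255,115:275],None,fx=5,fy=5,interpolation=2))
cv2.imwrite('pics/c3.png',cv2.resize(s[185:330,125:295],None,fx=4,fy=4,interpolation=2))
cv2.imwrite('pics/c4.png',cv2.resize(s[70:185,240:340],None,fx=5,fy=5,interpolation=2))
E
```

```text
(no output)
```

View pics/c1.png

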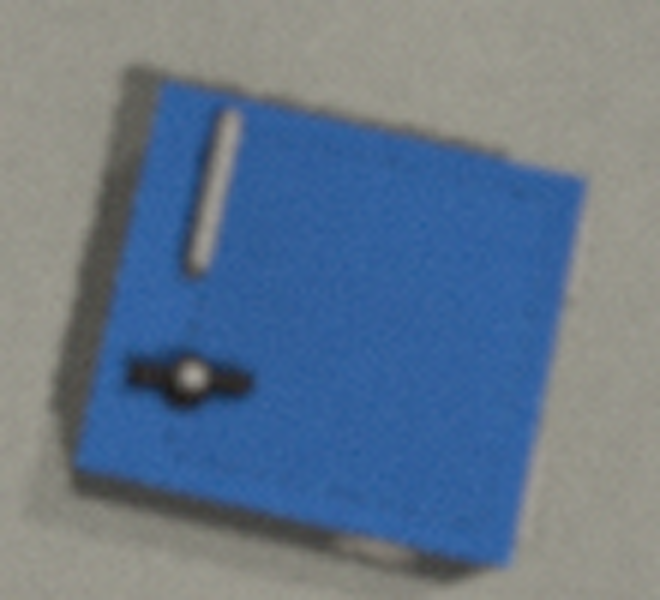

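View pics/c2.png

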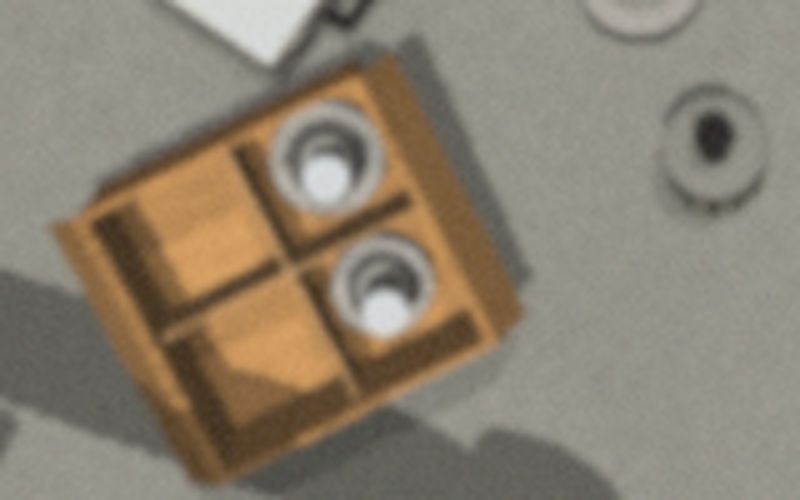

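View pics/c3.png

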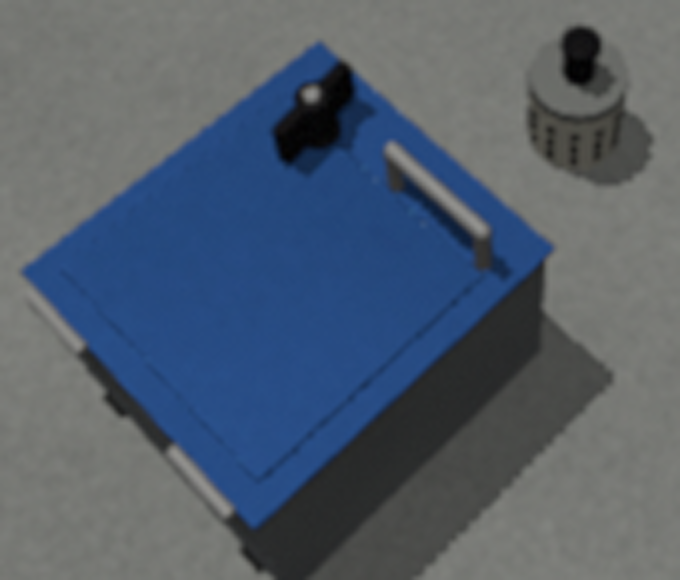

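View pics/c4.png

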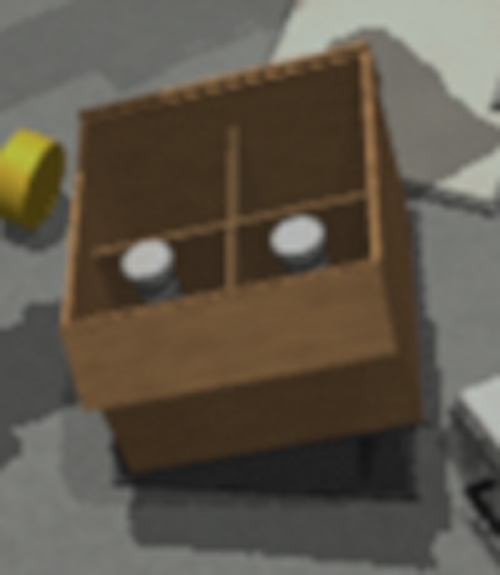

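```bash
cat >> h.py <<'E'
from scipy.optimize import least_squares
class Cam:
    def __init__(s,tag):
        d=np.load(f'pics/{tag}.npz'); s.K=d['mtx'];s.P=d['pose']; s.img=d['img']
    def proj(s,p):
        p=np.atleast_2d(p); c=(p-s.P[:3,3])@s.P[:3,:3]; u=c@s.K.T; return u[:,:2]/u[:,2:]
    def ray(s,uv):
        d=s.P[:3,:3]@np.linalg.solve(s.K,[uv[0],uv[1],1]); return s.P[:3,3],d
    def atz(s,uv,z):
        o,d=s.ray(uv); return o+d*(z-o[2])/d[2]
def cr(u,off,f): return [(u[0]+.5)/f-.5+off[0],(u[1]+.5)/f-.5+off[1]]
def tri(cs,uvs):
    f=lambda p:np.concatenate([c.proj(p)[0]-u for c,u in zip(cs,uvs)])
    r=least_squares(f,[.6,0,.1]); return r.x,np.abs(r.fun).max()
def overlay(tag,out,polys,box,f):
    c=Cam(tag); x0,y0,x1,y1=box
    im=cv2.resize(c.img[y0:y1,x0:x1],None,fx=f,fy=f,interpolation=2)
    for col,p,closed in polys:
        q=c.proj(p); q=((q+.5-[x0,y0])*f-.5)
        cv2.polylines(im,[np.round(q*8).astype(np.int32)],closed,col,1,cv2.LINE_AA,3)
    cv2.imwrite(f'pics/{out}.png',im)
def tf(x,y,yaw,P): 
    P=np.atleast_2d(P).astype(float); return P@R.from_euler('z',yaw,degrees=True).as_matrix().T+[x,y,0]
E
python3 - <<'E'
from h import *
T=Cam('top0');S=Cam('scene0')
t1=lambda *u:cr(u,(280,145),6);t2=lambda *u:cr(u,(115,155),5);s3=lambda *u:cr(u,(125,185),4);s4=lambda *u:cr(u,(240,70),5)
H=np.array([[105,117,154],[105,-111,154],[-105,-111,154],[-105,117,154]])/1e3
ut=np.array([t1(160,80),t1(590,180),t1(510,567),t1(77,467)])
us=np.array([s3(552,248),s3(255,527),s3(22,270),s3(320,42)])
for a,b in zip(ut,us): print(tri([T,S],[a,b]))
def f(p): P=tf(*p,H); return np.r_[(T.proj(P)-ut).ravel(),(S.proj(P)-us).ravel()]
r=least_squares(f,[.55,-.15,-12]);print('box',r.x,np.round(r.fun,1))
bx,by,byaw=r.x
for n,a,b in [('can',t2(715,135),s3(580,42)),('g1',t2(326,178),s4(298,236)),('g2',t2(385,312),s4(148,258)),('wing',t1(190,375),s3(310,95)),('h1',t1(230,110),s3(392,148)),('h2',t1(195,270),s3(487,232)),('h1',t1(230,110),s3(487,232)),('h2',t1(195,270),s3(392,148))]:
    p,e=tri([T,S],[a,b]); print(n,p.round(4),e.round(2),'boxframe',tf(0,0,-byaw,[p-[bx,by,0]]).round(4))
for n,a,b in [('A',t2(55,228),s4(80,112)),('A2',t2(75,215),s4(80,112)),('B',t2(365,70),s4(365,45)),('B2',t2(390,55),s4(365,45)),('B3',t2(390,55),s4(380,262)),('C',t2(495,345),s4(68,325)),('C2',t2(520,310),s4(68,325)),]:
    print(n,tri([T,S],[a,b]))
E
```

```text
(array([ 0.62709239, -0.12825274,  0.15239822]), np.float64(0.6044018693675071))
(array([ 0.57716033, -0.3495495 ,  0.15635432]), np.float64(0.29868817320146945))
(array([ 0.37441146, -0.30306952,  0.15514713]), np.float64(0.10492104741382491))
(array([ 0.42395649, -0.08211251,  0.15165425]), np.float64(0.19317515180159717))
box [  0.49986625  -0.21866664 -12.84959878] [ 0.5  0.1 -0.3 -0.2 -0.   0.5 -0.4 -0.1  1.1 -0.3 -0.1  0.8 -0.6  0.1
 -0.2 -0.8]
can [0.557  0.0267 0.1199] 0.12 boxframe [[0.0011 0.252  0.1199]]
g1 [0.514  0.2635 0.1926] 0.03 boxframe [[-0.0935  0.4733  0.1926]]
g2 [0.4356 0.2288 0.1635] 0.05 boxframe [[-0.1621  0.422   0.1635]]
wing [ 0.4645 -0.1377  0.197 ] 0.36 boxframe [[-0.0525  0.0711  0.197 ]]
h1 [ 0.5642 -0.1676  0.2748] 6.68 boxframe [[0.0513 0.064  0.2748]]
h2 [ 0.5597 -0.1295  0.0954] 7.04 boxframe [[0.0385 0.1003 0.0954]]
h1 [ 0.6011 -0.1591  0.1977] 0.37 boxframe [[0.0855 0.0806 0.1977]]
h2 [ 0.5216 -0.1395  0.1887] 0.32 boxframe [[0.0036 0.082  0.1887]]
A (array([0.4085383 , 0.37733368, 0.17684934]), np.float64(29.901336187275803))
A2 (array([0.41495842, 0.362148  , 0.18969251]), np.float64(29.726057515272743))
B (array([0.54699148, 0.21676769, 0.36680592]), np.float64(1.5965796057744228))
B2 (array([0.55260142, 0.20164893, 0.37886338]), np.float64(1.5868477723678893))
B3 (array([0.57962825, 0.21949436, 0.24183916]), np.float64(0.0946906185545231))
C (array([0.41852692, 0.16262124, 0.15512788]), np.float64(0.6943433349462964))
C2 (array([0.4342363 , 0.14276349, 0.18198131]), np.float64(0.43906398971472527))
```

```bash
cat >> h.py <<'E'
t20=np.radians(20)
def carton_pts(cx,cy,yaw,L):  # L: coords in tilted frame relative to rim centre (x',y',n)
    A=R.from_euler('zy',[yaw,-20],degrees=True).as_matrix()
    # x' = (cos20,0,sin20): Ry(-20) on x gives (cos,0,+sin)
    return np.atleast_2d(L)@A.T+[cx,cy,.220-.0935*np.sin(t20)]
E
python3 - <<'E'
from h import *
T=Cam('top0');S=Cam('scene0')
t2=lambda *u:cr(u,(115,155),5);s4=lambda *u:cr(u,(240,70),5)
h=.0935
L=np.array([[-h,h,0],[h,h,0],[h,-h,0],[-h,-h,0]])
us=np.array([s4(80,112),s4(365,45),s4(380,262),s4(68,325)])
f=lambda p:(S.proj(carton_pts(*p,L))-us).ravel()
r=least_squares(f,[.48,.26,24]);print(r.x,r.fun.round(1))
ut=np.array([t2(215,480),t2(75,215),t2(367,70),t2(495,345)])
g=lambda p:np.r_[f(p),(T.proj(carton_pts(*p,L))-ut).ravel()]
r=least_squares(g,[.48,.26,24]);print(r.x,r.fun.round(1))
c=r.x
g1=np.array([.514,.2635,.1926]);g2=np.array([.4356,.2288,.1635])
for q in(g1,g2):
    A=R.from_euler('zy',[c[2],-20],degrees=True).as_matrix()
    print(((q-[c[0],c[1],.188])@A).round(4))
polys=[((0,255,0),carton_pts(*c,L),True)]
ar=np.linspace(0,6.3,25)
for x,y in((.0455,-.0455),(-.0455,-.0455)):
    polys.append(((0,0,255),carton_pts(*c,np.c_[x+.015*np.cos(ar),y+.015*np.sin(ar),0*ar-.006]),True))
    polys.append(((255,0,255),carton_pts(*c,np.c_[x+.035*np.cos(ar),y+.035*np.sin(ar),0*ar-.006-.096]),True))
overlay('top0','o1',polys,(115,155,230,255),6)
overlay('scene0','o2',polys,(240,70,340,185),5)
E
```

```text
[ 0.4523233   0.28341233 28.03116813] [ 0.3  4.2  1.4  4.9  0.8 -3.9 -2.4 -3.8]
[ 0.45207127  0.28441543 26.75921008] [ 1.1  3.5  2.2  4.9  0.1 -3.6 -2.9 -4.4  2.3 -0.5  1.1 -1.  -2.8  0.9
  0.1  0.5]
[ 0.0439 -0.0456 -0.0169]
[-0.0463 -0.0389 -0.0174]
```

View pics/o1.png

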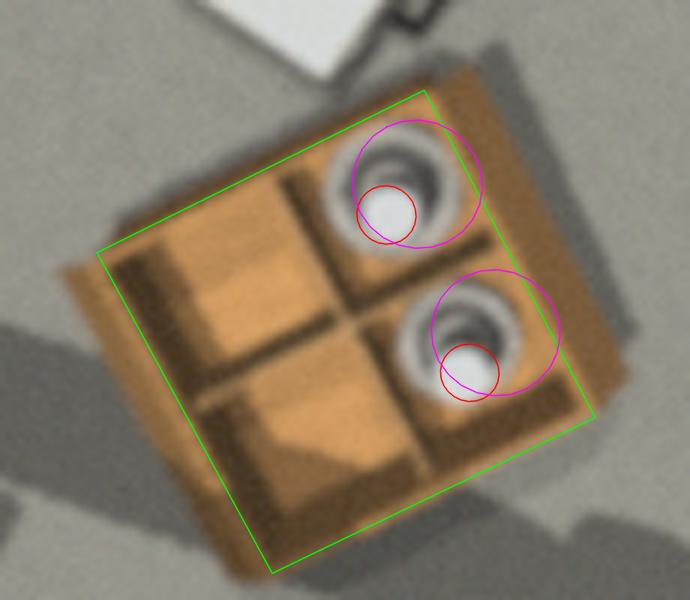

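View pics/o2.png

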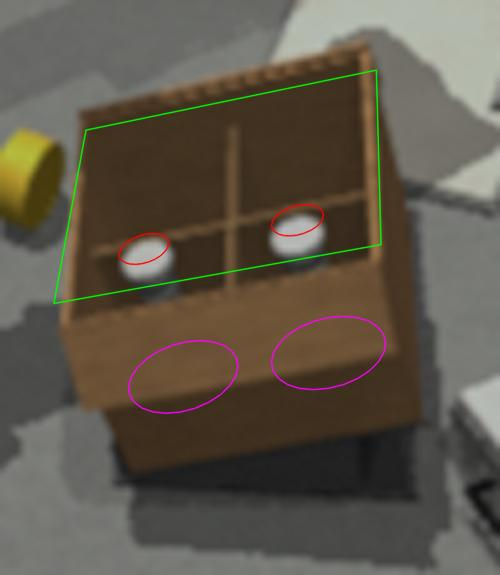

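```bash
python3 - <<'E'
from h import *
T=Cam('top0');S=Cam('scene0')
t=lambda *u:cr(u,(115,155),6);s4=lambda *u:cr(u,(240,70),5)
for top in ([(270,575),(97,253),(425,90),(597,418)],[(240,580),(62,270),(475,68),(628,375)]):
  for a,b in zip(top,[(80,112),(365,45),(380,262),(68,325)]):
    p,e=tri([T,S],[t(*a),s4(*b)]);print(p.round(3),e.round(1))
E
```

```text
[0.332 0.323 0.16 ] 0.2
[0.486 0.403 0.223] 0.6
[0.572 0.244 0.218] 0.2
[0.418 0.162 0.155] 1.1
[0.327 0.339 0.148] 1.3
[0.479 0.424 0.207] 0.9
[0.579 0.217 0.244] 0.3
[0.434 0.142 0.182] 0.1
```

```bash
sed -i "s/from_euler('zy'/from_euler('ZY'/" h.py; python3 - <<'E'
from h import *
T=Cam('top0');S=Cam('scene0')
t2=lambda *u:cr(u,(115,155),5);s4=lambda *u:cr(u,(240,70),5)
h=.0935
L=np.array([[-h,h,0],[h,h,0],[h,-h,0],[-h,-h,0]])
us=np.array([s4(80,112),s4(365,45),s4(380,262),s4(68,325)])
f=lambda p:(S.proj(carton_pts(*p,L))-us).ravel()
ut=np.array([t2(215,480),t2(75,215),t2(367,70),t2(495,345)])
g=lambda p:np.r_[f(p),(T.proj(carton_pts(*p,L))-ut).ravel()]
r=least_squares(g,[.48,.26,24]);print(r.x,r.fun.round(1))
c=r.x
g1=np.array([.514,.2635,.1926]);g2=np.array([.4356,.2288,.1635])
for q in(g1,g2):
    A=R.from_euler('ZY',[c[2],-20],degrees=True).as_matrix()
    print(((q-[c[0],c[1],.188])@A).round(4))
polys=[((0,255,0),carton_pts(*c,L),True)]
ar=np.linspace(0,6.3,25)
for x,y in((.0455,-.0455),(-.0455,-.0455)):
    polys.append(((0,0,255),carton_pts(*c,np.c_[x+.015*np.cos(ar),y+.015*np.sin(ar),0*ar-.006]),True))
    polys.append(((255,0,255),carton_pts(*c,np.c_[x+.035*np.cos(ar),y+.035*np.sin(ar),0*ar-.006-.096]),True))
overlay('top0','o1',polys,(115,155,230,255),6)
overlay('scene0','o2',polys,(240,70,340,185),5)
E
```

```text
[ 0.45176365  0.28411949 27.46980297] [ 0.4  0.3  1.4 -0.   0.2  0.1 -1.5  0.1  1.2  0.4  0.2 -0.5 -1.7  0.9
  0.1 -0.1]
[ 0.0445 -0.047  -0.0113]
[-0.0458 -0.0416 -0.0094]
```

View pics/o1.png

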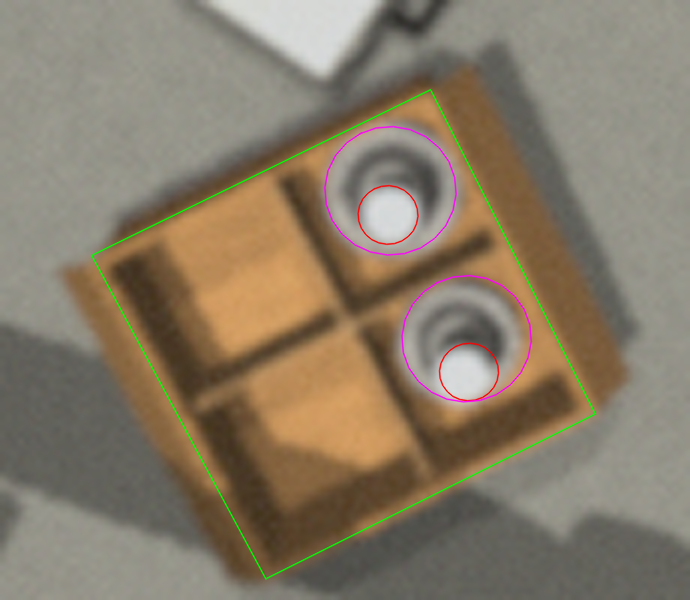

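View pics/o2.png

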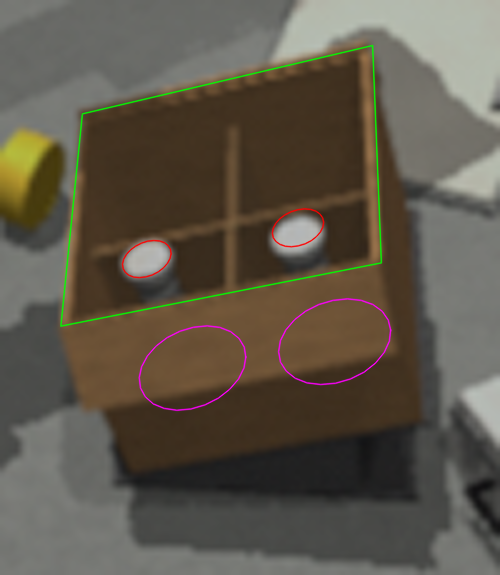

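```bash
cat >> h.py <<'E'
BX,BY,BYAW=.4999,-.2187,-12.85
def box(x,y,z=0): return tf(BX,BY,BYAW,[[x,y,z]])[0]
def cur():
    o=env.get_obs(); return o['tool_pos'],R.from_euler('xyz',o['tool_rot'],degrees=True)
def plan(p1,r1,n,start=None,verbose=True):
    """constant rows: n rows from current pose to p1,r1 (Rotation or rpy)"""
    p0,R0=cur() if start is None else start
    R1=r1 if isinstance(r1,R) else R.from_euler('xyz',r1,degrees=True)
    rv=(R0.inv()*R1).as_rotvec(degrees=True)/n
    step=R.from_rotvec(rv,degrees=True); M=np.zeros((3,3)); Rk=R0
    for _ in range(n): M+=Rk.as_matrix(); Rk=Rk*step
    t=np.linalg.solve(M,np.array(p1)-p0)*100
    row=np.r_[t.round(2),rv.round(2)]
    p,Rk=np.array(p0),R0
    for _ in range(n): p=p+Rk.apply(row[:3]/100); Rk=Rk*R.from_rotvec(row[3:],degrees=True)
    print(f'{n} x',row.tolist(),'end',p.round(4),'err mm',((p-p1)*1000).round(1),'deg',np.degrees((Rk.inv()*R1).magnitude()).round(2), 'max',np.abs(row[:3]).max(),np.abs(row[3:]).max())
    return p,Rk
def st():
    o=env.get_obs(); print('t',round(o['time_s'],2),'p',o['tool_pos'].round(4),'rpy',o['tool_rot'].round(2),'F',o['force'].round(1),'T',o['wrist_torque'].round(2),'w',round(o['grip_width'],4),'q',o['qpos'].round(1))
E
python3 - <<'E'
from h import *
w=box(-.0525,.0711); print(w)
s=plan([.278,.587,.36],[180,0,154.6],3)
s=plan([.50,.25,.36],[180,0,117],12,s)
s=plan([w[0],w[1],.30],[180,0,77.15],14,s)
s=plan([w[0],w[1],.236],[180,0,77.15],4,s)
# wing angle check
T=Cam('top0')
for e in ((128,370),(250,382),(190,375)):
    p=T.atz(cr(e,(280,145),6),.195); print(tf(0,0,-BYAW,[p-[BX,BY,0]]).round(4))
E
```

```text
[ 0.46452743 -0.13770469  0.        ]
3 x [0.01, -0.01, -2.29, -0.03, 0.0, 0.01] end [0.278  0.5869 0.36  ] err mm [ 0.  -0.1 -0. ] deg 0.01 max 2.29 0.03
12 x [-3.32, -0.83, 0.0, -0.0, 0.0, 3.13] end [0.4998 0.2499 0.3601] err mm [-0.2 -0.1  0.1] deg 0.05 max 3.32 3.13
14 x [-2.76, -0.67, 0.43, 0.0, 0.0, 2.85] end [ 0.465  -0.1382  0.2999] err mm [ 0.5 -0.5 -0.1] deg 0.01 max 2.76 2.85
4 x [0.01, -0.01, 1.6, 0.0, 0.0, -0.0] end [ 0.4647 -0.1377  0.2359] err mm [ 0.2 -0.  -0.1] deg 0.01 max 1.6 0.0
[[-0.0563  0.1031  0.195 ]]
[[-0.048   0.0421  0.195 ]]
[[-0.0515  0.0722  0.195 ]]
```

drive_tool --pt "0 0 -2.3 0 0 0 0.4" --pt "0 0 -2.3 0 0 0 0.4" --pt "0 0 -2.3 0 0 0 0.4" --pt "-3.32 -0.83 0 0 0 3.13 0.4" --pt "-3.32 -0.83 0 0 0 3.13 0.4" --pt "-3.32 -0.83 0 0 0 3.13 0.4" --pt "-3.32 -0.83 0 0 0 3.13 0.4" --pt "-3.32 -0.83 0 0 0 3.13 0.4" --pt "-3.32 -0.83 0 0 0 3.13 0.4" --pt "-3.32 -0.83 0 0 0 3.13 0.4" --pt "-3.32 -0.83 0 0 0 3.13 0.4" --pt "-3.32 -0.83 0 0 0 3.13 0.4" --pt "-3.32 -0.83 0 0 0 3.13 0.4" --pt "-3.32 -0.83 0 0 0 3.13 0.4" --pt "-3.32 -0.83 0 0 0 3.13 0.4" --pt "0 0 0 0 0 0 0.4" --pt "0 0 0 0 0 0 0.4" --force 30

```text
time_s: 1.52
tool_pos: [0.5014, 0.2477, 0.3612]
tool_rot: [-180.0, 0.0, 116.8]
force: [0.9, 0.4, 0.6]
grip_width: 0.0348
```

```bash
python3 - <<'E'
from h import *
st()
s=cv2.imread('pics/scene0.png')
cv2.imwrite('pics/c5.png',cv2.resize(s[190:245,180:255],None,fx=10,fy=10,interpolation=2))
w=box(-.0522,.072)
s=plan([w[0],w[1],.30],[180,0,77.15],14)
s=plan([w[0],w[1],.30],[180,0,81],14)
E
```

```text
t 1.52 p [0.5014 0.2477 0.3612] rpy [-1.7999e+02  1.0000e-02  1.1678e+02] F [0.9 0.4 0.6] T [-0.    0.05  0.  ] w 0.0348 q [-41.4   5.7  13.5  90.6  -1.3  83.9  -1.1]
14 x [-2.73, -0.67, 0.44, -0.0, 0.0, 2.83] end [ 0.465  -0.1364  0.2997] err mm [ 0.   0.5 -0.3] deg 0.02 max 2.73 2.83
14 x [-2.7, -0.75, 0.44, -0.0, 0.0, 2.56] end [ 0.4651 -0.1366  0.2997] err mm [ 0.1  0.3 -0.3] deg 0.06 max 2.7 2.56
```

View pics/c5.png

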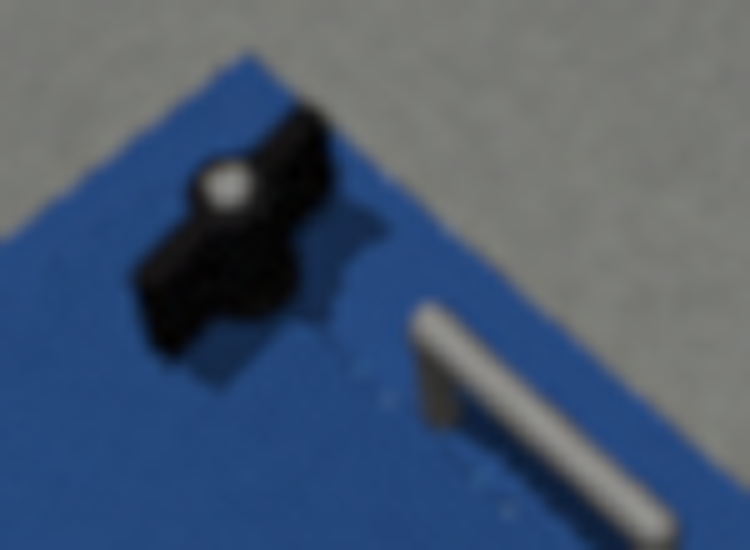

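```bash
python3 - <<'E'
from h import *
S=Cam('scene0'); P=[]
for e in ((135,275),(310,100),(228,185)):
    p=S.atz(cr(e,(180,190),10),.197); P.append(tf(0,0,-BYAW,[p-[BX,BY,0]])[0]); print(P[-1].round(4))
d=P[1]-P[0];print(np.degrees(np.arctan2(d[1],d[0])))
w=box(-.0522,.0718)
s=plan([w[0],w[1],.30],[180,0,85],14)
s=plan([w[0],w[1],.236],[180,0,85],5,s)
E
```

```text
[-0.0499  0.0399  0.197 ]
[-0.0576  0.101   0.197 ]
[-0.0533  0.0713  0.197 ]
97.22232885715553
14 x [-2.67, -0.84, 0.44, -0.0, 0.0, 2.27] end [ 0.4647 -0.1375  0.2997] err mm [-0.3 -0.4 -0.3] deg 0.01 max 2.67 2.27
5 x [0.01, 0.0, 1.27, -0.0, 0.0, -0.0] end [ 0.4647 -0.137   0.2362] err mm [-0.2  0.1  0.2] deg 0.01 max 1.27 0.0
```

drive_tool --pt "-2.67 -0.84 0.44 0 0 2.27 0.4" --pt "-2.67 -0.84 0.44 0 0 2.27 0.4" --pt "-2.67 -0.84 0.44 0 0 2.27 0.4" --pt "-2.67 -0.84 0.44 0 0 2.27 0.4" --pt "-2.67 -0.84 0.44 0 0 2.27 0.4" --pt "-2.67 -0.84 0.44 0 0 2.27 0.4" --pt "-2.67 -0.84 0.44 0 0 2.27 0.4" --pt "-2.67 -0.84 0.44 0 0 2.27 0.4" --pt "-2.67 -0.84 0.44 0 0 2.27 0.4" --pt "-2.67 -0.84 0.44 0 0 2.27 0.4" --pt "-2.67 -0.84 0.44 0 0 2.27 0.4" --pt "-2.67 -0.84 0.44 0 0 2.27 0.4" --pt "-2.67 -0.84 0.44 0 0 2.27 0.4" --pt "-2.67 -0.84 0.44 0 0 2.27 0.4" --pt "0 0 0 0 0 0 0.4" --pt "0 0 0 0 0 0 0.4"

```text
time_s: 2.85
tool_pos: [0.4647, -0.1367, 0.2993]
tool_rot: [-180.0, -0.0, 85.1]
force: [-0.0, 0.8, -0.2]
grip_width: 0.0345
```

```bash
python3 - <<'E'
from h import *
st()
w=box(-.0522,.0718)
s=plan([w[0],w[1],.236],[180,0,84.5],5)
E
```

```text
t 2.85 p [ 0.4647 -0.1367  0.2993] rpy [-1.7997e+02 -3.0000e-02  8.5060e+01] F [-0.   0.8 -0.2] T [-0.03  0.    0.03] w 0.0345 q [-20.8  -3.6  33.  106.3   2.   76.8   6.8]
5 x [-0.01, 0.01, 1.27, -0.01, -0.01, 0.11] end [ 0.4651 -0.1372  0.2358] err mm [ 0.1 -0.1 -0.2] deg 0.03 max 1.27 0.11
```

drive_tool --pt "0 0 1.27 0 0 0 0.4" --pt "0 0 1.27 0 0 0 0.4" --pt "0 0 1.27 0 0 0 0.4" --pt "0 0 1.27 0 0 0 0.4" --pt "0 0 1.27 0 0 0 0.4" --pt "0 0 0 0 0 0 0.4" --pt "0 0 0 0 0 0 0" --pt "0 0 0 0 0 0 0" --pt "0 0 0 0 0 0 0" --pt "0 0 0 0 0 0 0" --pt "0 0 0 0 0 0 0" --force 30

```text
time_s: 3.77
tool_pos: [0.4653, -0.1348, 0.2367]
tool_rot: [-179.9, -0.0, 85.3]
force: [-3.4, 0.8, 9.2]
grip_width: 0.0096
```

```bash
python3 - <<'E'
from h import *
st(); snap('top','t1'); c=cv2.imread('pics/t1.png'); cv2.imwrite('pics/t1c.png',cv2.resize(c[130:250,250:400],None,fx=5,fy=5))
w=box(-.0522,.0718)
s=plan([w[0],w[1],.236],[180,0,167.5],20)
E
```

```text
t 3.77 p [ 0.4653 -0.1348  0.2367] rpy [-1.7993e+02 -3.0000e-02  8.5290e+01] F [-3.4  0.8  9.2] T [ 0.07  0.36 -0.07] w 0.0096 q [-20.5  -0.7  33.6 111.3   0.4  69.4   8.3]
20 x [-0.01, -0.01, 0.0, -0.0, -0.0, -4.11] end [ 0.4648 -0.1373  0.2367] err mm [-0.1 -0.2  0.7] deg 0.07 max 0.01 4.11
```

View pics/t1c.png

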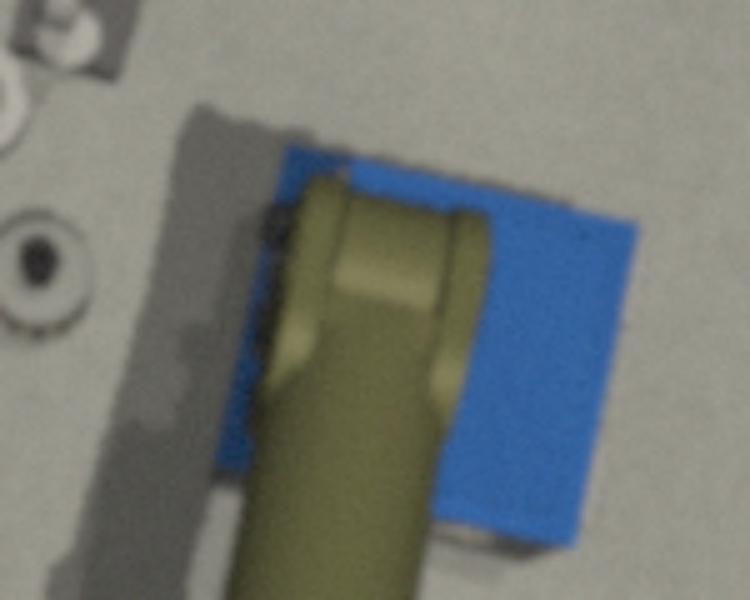

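drive_tool --pt "0.05 0 -0.1 0 0 0 0" --pt "0.05 0 -0.1 0 0 0 0" --pt "0 0 0 0 0 -4.1 0" --pt "0 0 0 0 0 -4.1 0" --pt "0 0 0 0 0 -4.1 0" --pt "0 0 0 0 0 -4.1 0" --pt "0 0 0 0 0 -4.1 0" --pt "0 0 0 0 0 -4.1 0" --force 30

```text
time_s: 4.48
tool_pos: [0.4643, -0.1348, 0.2372]
tool_rot: [-179.8, -0.0, 110.0]
force: [-3.9, -2.9, -3.0]
grip_width: 0.0098
```

```bash
python3 - <<'E'
from h import *
st()
E
```

```text
t 4.48 p [ 0.4643 -0.1348  0.2372] rpy [-1.7978e+02 -3.0000e-02  1.1002e+02] F [-3.9 -2.9 -3. ] T [-0.56  0.95 -0.25] w 0.0098 q [-20.7  -0.7  33.8 111.3   0.5  69.6  32.9]
```

drive_tool --pt "0 0 0 0 0 -4.1 0" --pt "0 0 0 0 0 -4.1 0" --pt "0 0 0 0 0 -4.1 0" --pt "0 0 0 0 0 -4.1 0" --pt "0 0 0 0 0 -4.1 0" --pt "0 0 0 0 0 -4.1 0" --pt "0 0 0 0 0 -4.1 0" --pt "0 0 0 0 0 -4.1 0" --pt "0 0 0 0 0 -4.1 0" --pt "0 0 0 0 0 -4.1 0" --pt "0 0 0 0 0 -4.1 0" --pt "0 0 0 0 0 -4.1 0" --pt "0 0 0 0 0 -4.1 0" --pt "0 0 0 0 0 -4.5 0" --pt "0 0 0 0 0 0 0"

```text
time_s: 5.73
tool_pos: [0.4626, -0.1367, 0.2369]
tool_rot: [-179.7, -0.4, 167.7]
force: [-7.6, -5.4, -0.9]
grip_width: 0.0095
```

```bash
python3 - <<'E'
from h import *
st()
E
```

```text
t 5.73 p [ 0.4626 -0.1367  0.2369] rpy [-179.74   -0.39  167.71] F [-7.6 -5.4 -0.9] T [-1.35  1.68 -0.14] w 0.0095 q [-21.1  -0.8  34.4 111.3   0.7  69.7  90.7]
```

drive_tool --pt "0 0 0 0 0 -1.5 0" --pt "0 0 0 0 0 0 0"

```text
time_s: 5.9
tool_pos: [0.4626, -0.1368, 0.2369]
tool_rot: [-179.8, -0.4, 169.0]
force: [-7.6, -6.1, -1.0]
grip_width: 0.0102
```

```bash
python3 - <<'E'
from h import *
st()
E
```

```text
t 5.9 p [ 0.4626 -0.1368  0.2369] rpy [-179.76   -0.39  169.04] F [-7.6 -6.1 -1. ] T [-1.32  1.75 -0.34] w 0.0102 q [-21.1  -0.8  34.4 111.3   0.7  69.7  92. ]
```

```bash
python3 - <<'E'
from h import *
p,r=cur()
s=plan([p[0],p[1],.31],[180,0,169],4)
h=box(.0445,.0797); print(h)
s=plan([h[0],h[1],.31],[180,0,167.15],6,s)
s=plan([h[0],h[1],.245],[180,0,167.15],4,s)
E
```

```text
4 x [0.01, -0.0, -1.83, -0.06, -0.1, 0.01] end [ 0.4626 -0.1366  0.3101] err mm [-0.1  0.2  0.1] deg 0.01 max 1.83 0.1
[ 0.56101076 -0.15089281  0.        ]
6 x [-1.66, 0.1, 0.0, -0.0, 0.0, 0.31] end [ 0.5613 -0.151   0.3101] err mm [ 0.3 -0.1  0.1] deg 0.01 max 1.66 0.31
4 x [0.01, 0.0, 1.63, -0.0, 0.0, -0.0] end [ 0.5609 -0.1509  0.2449] err mm [-0.1 -0.  -0.1] deg 0.01 max 1.63 0.0
```

drive_tool --pt "0 0 0 0 0 0 0.4" --pt "0 0 0 0 0 0 0.4" --pt "0 0 0 0 0 0 0.4" --pt "0 0 -1.8 0 0 0 0.4" --pt "0 0 -1.8 0 0 0 0.4" --pt "0 0 -1.8 0 0 0 0.4" --pt "0 0 -1.8 0 0 0 0.4" --pt "-1.66 0.1 0 0 0 0.3 0.5" --pt "-1.66 0.1 0 0 0 0.3 0.5" --pt "-1.66 0.1 0 0 0 0.3 0.5" --pt "-1.66 0.1 0 0 0 0.3 0.5" --pt "-1.66 0.1 0 0 0 0.3 0.5" --pt "-1.66 0.1 0 0 0 0.3 0.5" --pt "0 0 0 0 0 0 0.5" --pt "0 0 0 0 0 0 0.5"

```text
time_s: 7.15
tool_pos: [0.5653, -0.1473, 0.31]
tool_rot: [-180.0, -0.0, 167.5]
force: [-0.6, -0.1, 0.7]
grip_width: 0.0432
```

```bash
python3 - <<'E'
from h import *
st()
h=box(.0445,.0797)
plan([h[0],h[1],.245],[180,0,167.15],4)
snap('scene','s2'); c=cv2.imread('pics/s2.png'); cv2.imwrite('pics/s2c.png',cv2.resize(c[130:330,100:300],None,fx=3,fy=3))
E
```

```text
t 7.15 p [ 0.5653 -0.1473  0.31  ] rpy [-179.97   -0.    167.46] F [-0.6 -0.1  0.7] T [0.05 0.05 0.01] w 0.0432 q [-19.2  10.9  35.8  92.6  -6.4  78.6  94.9]
4 x [0.08, -0.11, 1.62, -0.01, -0.0, 0.08] end [ 0.5612 -0.1509  0.2452] err mm [0.2 0.  0.2] deg 0.02 max 1.62 0.08
```

View pics/s2c.png

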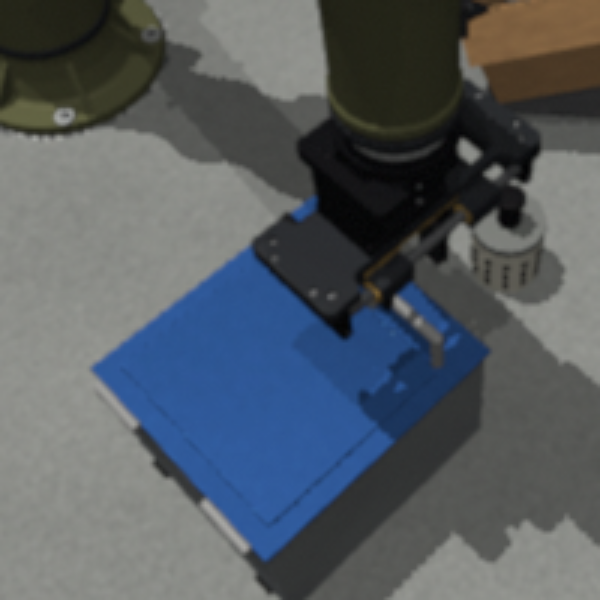

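drive_tool --pt "0.08 -0.11 1.62 0 0 0 0.5" --pt "0.08 -0.11 1.62 0 0 0 0.5" --pt "0.08 -0.11 1.62 0 0 0 0.5" --pt "0.08 -0.11 1.62 0 0 0 0.5" --pt "0 0 0 0 0 0 0.5" --pt "0 0 0 0 0 0 0" --pt "0 0 0 0 0 0 0" --pt "0 0 0 0 0 0 0" --pt "0 0 0 0 0 0 0" --pt "0 0 0 0 0 0 0" --force 35

```text
time_s: 8.03
tool_pos: [0.5609, -0.1516, 0.2463]
tool_rot: [180.0, 0.1, 167.4]
force: [0.3, 0.5, 0.1]
grip_width: 0.0181
```

```bash
cat > hatch.py <<'E'
from h import *
import sys
# bar relative to hinge: r=(.190,.044) ; y,z in box frame
def barpos(th): 
    a=np.arctan2(.044,.190)+th; r=np.hypot(.190,.044); return -.111+r*np.cos(a), .150+r*np.sin(a)
def pose(th,tilt,x=.0445):
    # tool tilt about box +x by 'tilt' (rad) ; yaw such that tool y along box y
    y,z=barpos(th); b=box(x,y,z)
    Rb=R.from_euler('z',BYAW,degrees=True)
    R0=R.from_euler('xyz',[180,0,180+BYAW],degrees=True)
    Rt=Rb*R.from_euler('x',tilt)*Rb.inv()*R0
    return b-Rt.apply([0,0,.051]),Rt
E
python3 - <<'E'
from hatch import *
st()
s=None
for th,ti,n in [(15,3,3),(35,8,4),(55,14,4),(75,20,4),(90,25,3),(100.3,28,3)]:
    p,r=pose(np.radians(th),np.radians(ti)); s=plan(p,r,n,s); print(th,p.round(3))
E
```

```text
t 8.03 p [ 0.5609 -0.1516  0.2463] rpy [1.7998e+02 9.0000e-02 1.6740e+02] F [0.3 0.5 0.1] T [ 0.01 -0.05  0.01] w 0.0181 q [-18.4  12.8  35.7  98.1  -7.9  71.5  96.5]
3 x [0.0, -0.66, -1.56, -0.99, 0.03, 0.08] end [ 0.5564 -0.1717  0.2927] err mm [ 0.1 -0.1  0.1] deg 0.01 max 1.56 0.99
15 [ 0.556 -0.172  0.293]
4 x [0.0, -1.04, -1.41, -1.25, -0.0, 0.0] end [ 0.5461 -0.2168  0.3454] err mm [ 0.1 -0.2 -0.2] deg 0.01 max 1.41 1.25
35 [ 0.546 -0.217  0.346]
4 x [0.0, -1.38, -1.14, -1.5, -0.0, 0.0] end [ 0.5322 -0.2776  0.3804] err mm [0.2 0.1 0.1] deg 0.01 max 1.38 1.5
55 [ 0.532 -0.278  0.38 ]
4 x [0.0, -1.63, -0.8, -1.5, -0.0, 0.0] end [ 0.5163 -0.3473  0.3929] err mm [ 0.1 -0.   0.1] deg 0.01 max 1.63 1.5
75 [ 0.516 -0.347  0.393]
3 x [0.0, -1.78, -0.47, -1.67, -0.0, 0.0] end [ 0.5042 -0.4008  0.3863] err mm [ 0.1 -0.1  0.1] deg 0.01 max 1.78 1.67
90 [ 0.504 -0.401  0.386]
3 x [0.0, -1.25, -0.16, -1.0, -0.0, 0.0] end [ 0.4962 -0.4357  0.3742] err mm [ 0.1 -0.2  0.1] deg 0.01 max 1.25 1.0
100.3 [ 0.496 -0.435  0.374]
```

drive_tool --pt "0 0 0 0 0 0 0" --pt "0 0 0 0 0 0 0" --pt "0 0 0 0 0 0 0" --pt "0 -0.33 -0.8 -0.5 0 0 0" --pt "0 -0.33 -0.8 -0.5 0 0 0" --pt "0 -0.33 -0.78 -0.5 0 0 0" --pt "0 -0.33 -0.78 -0.5 0 0 0" --pt "0 -0.33 -0.78 -0.5 0 0 0" --pt "0 -0.33 -0.78 -0.5 0 0 0" --pt "0 0 0 0 0 0 0"

```text
time_s: 8.87
tool_pos: [0.5565, -0.1701, 0.2928]
tool_rot: [176.7, 0.0, 167.4]
force: [1.6, 5.1, 1.7]
grip_width: 0.0089
```

```bash
python3 - <<'E'
from hatch import *
st()
s=None
for th,ti,n in [(35,8,6),(55,14,6),(75,20,6),(90,25,4),(100.3,28,4)]:
    p,r=pose(np.radians(th),np.radians(ti)); s=plan(p,r,n,s)
E
```

```text
t 8.87 p [ 0.5565 -0.1701  0.2928] rpy [1.7674e+02 1.0000e-02 1.6744e+02] F [1.6 5.1 1.7] T [ 1.31 -0.2  -0.1 ] w 0.0089 q [-15.8  11.4  36.6  94.2 -10.3  77.3 100.1]
6 x [0.0, -0.71, -0.95, -0.79, -0.0, 0.05] end [ 0.5461 -0.2166  0.3457] err mm [0.1 0.  0.1] deg 0.02 max 0.95 0.79
6 x [0.0, -0.92, -0.76, -1.0, -0.0, -0.0] end [ 0.5322 -0.2776  0.3804] err mm [0.1 0.2 0.1] deg 0.02 max 0.92 1.0
6 x [0.0, -1.09, -0.54, -1.0, -0.0, -0.0] end [ 0.5162 -0.3476  0.3929] err mm [-0.  -0.3  0.1] deg 0.02 max 1.09 1.0
4 x [0.0, -1.33, -0.35, -1.25, -0.0, -0.0] end [ 0.504  -0.4008  0.3861] err mm [ 0.  -0.1 -0.1] deg 0.02 max 1.33 1.25
4 x [0.0, -0.93, -0.12, -0.75, -0.0, -0.0] end [ 0.4961 -0.4355  0.374 ] err mm [ 0.   0.  -0.1] deg 0.02 max 0.93 0.75
```

Opening works; carry on along the arc.

drive_tool --pt "0 -0.71 -0.95 -0.8 0 0 0" --pt "0 -0.71 -0.95 -0.8 0 0 0" --pt "0 -0.71 -0.95 -0.8 0 0 0" --pt "0 -0.71 -0.95 -0.8 0 0 0" --pt "0 -0.71 -0.95 -0.8 0 0 0" --pt "0 -0.71 -0.95 -0.8 0 0 0" --pt "0 -0.92 -0.76 -1 0 0 0" --pt "0 -0.92 -0.76 -1 0 0 0" --pt "0 -0.92 -0.76 -1 0 0 0" --pt "0 -0.92 -0.76 -1 0 0 0" --pt "0 -0.92 -0.76 -1 0 0 0" --pt "0 -0.92 -0.76 -1 0 0 0" --pt "0 0 0 0 0 0 0"

```text
time_s: 9.95
tool_pos: [0.5322, -0.277, 0.3836]
tool_rot: [165.7, 0.1, 167.5]
force: [-3.5, 7.7, 14.3]
grip_width: 0.0088
```

```bash
python3 - <<'E'
from hatch import *
st()
s=None
for th,ti,n in [(75,20,6),(90,25,4),(100.3,28,4),(101.5,28,1)]:
    p,r=pose(np.radians(th),np.radians(ti)); s=plan(p,r,n,s)
E
```

```text
t 9.95 p [ 0.5322 -0.277   0.3836] rpy [1.6571e+02 9.0000e-02 1.6753e+02] F [-3.5  7.7 14.3] T [2.42 0.49 0.25] w 0.0088 q [ -0.9  15.9  41.1  81.1 -23.1  93.3 117.2]
6 x [0.0, -1.11, -0.49, -0.95, -0.0, 0.07] end [ 0.5164 -0.3475  0.3926] err mm [ 0.2 -0.2 -0.2] deg 0.04 max 1.11 0.95
4 x [0.01, -1.33, -0.36, -1.25, -0.01, -0.01] end [ 0.5039 -0.4007  0.3862] err mm [-0.2 -0.  -0. ] deg 0.02 max 1.33 1.25
4 x [-0.0, -0.93, -0.12, -0.75, 0.0, 0.0] end [ 0.496  -0.4354  0.3741] err mm [-0.1  0.1  0. ] deg 0.02 max 0.93 0.75
1 x [-0.02, -0.42, -0.03, -0.01, 0.02, 0.01] end [ 0.4953 -0.4392  0.3724] err mm [ 0. -0. -0.] deg 0.0 max 0.42 0.02
```

drive_tool --pt "0 -1.11 -0.5 -0.95 0 0 0" --pt "0 -1.11 -0.5 -0.95 0 0 0" --pt "0 -1.11 -0.5 -0.95 0 0 0" --pt "0 -1.11 -0.5 -0.95 0 0 0" --pt "0 -1.11 -0.5 -0.95 0 0 0" --pt "0 -1.11 -0.5 -0.95 0 0 0" --pt "0 0 0 0 0 0 0"

```text
time_s: 10.53
tool_pos: [0.5153, -0.3507, 0.3955]
tool_rot: [160.3, 0.3, 167.4]
force: [-2.9, 2.3, 18.3]
grip_width: 0.0088
```

```bash
python3 - <<'E'
from hatch import *
st()
s=None
for th,ti,n in [(90,25,4),(100.3,28,4),(101.5,28,1)]:
    p,r=pose(np.radians(th),np.radians(ti)); s=plan(p,r,n,s)
E
```

```text
t 10.53 p [ 0.5153 -0.3507  0.3955] rpy [160.31   0.29 167.35] F [-2.9  2.3 18.3] T [1.6  0.44 0.23] w 0.0088 q [ 10.2  22.4  42.2  73.9 -30.7 100.8 126.3]
4 x [-0.0, -1.28, -0.26, -1.33, 0.05, 0.07] end [ 0.504  -0.4008  0.3862] err mm [-0.  -0.1  0. ] deg 0.02 max 1.28 1.33
4 x [-0.0, -0.93, -0.12, -0.75, -0.0, 0.0] end [ 0.4961 -0.4354  0.3742] err mm [0.  0.1 0.1] deg 0.02 max 0.93 0.75
1 x [-0.0, -0.42, -0.03, 0.01, -0.01, 0.02] end [ 0.4952 -0.4392  0.3725] err mm [-0. -0.  0.] deg 0.0 max 0.42 0.02
```

drive_tool --pt "0 -0.1 -0.4 0 0 0 0" --pt "0 -1.28 -0.28 -1.2 0 0 0" --pt "0 -1.28 -0.28 -1.2 0 0 0" --pt "0 -1.28 -0.28 -1.2 0 0 0" --pt "0 0 0 0 0 0 0"

```text
time_s: 10.95
tool_pos: [0.5058, -0.3924, 0.3901]
tool_rot: [156.9, 0.1, 167.2]
force: [-0.8, -2.2, 10.0]
grip_width: 0.0089
```

```bash
python3 - <<'E'
from hatch import *
st()
snap('scene','s3'); c=cv2.imread('pics/s3.png'); cv2.imwrite('pics/s3c.png',cv2.resize(c[130:330,90:300],None,fx=3,fy=3))
s=None
for th,ti,n in [(90,25,4),(100.3,28,4),(101.5,28,1)]:
    p,r=pose(np.radians(th),np.radians(ti)); s=plan(p,r,n,s)
E
```

```text
t 10.95 p [ 0.5058 -0.3924  0.3901] rpy [1.5691e+02 1.3000e-01 1.6720e+02] F [-0.8 -2.2 10. ] T [0.08 0.17 0.12] w 0.0089 q [ 16.9  27.   41.9  69.7 -35.  104.9 130.7]
4 x [-0.0, -0.24, 0.0, -0.51, 0.02, 0.02] end [ 0.5039 -0.4009  0.3863] err mm [-0.2 -0.2  0. ] deg 0.02 max 0.24 0.51
4 x [-0.0, -0.93, -0.12, -0.75, 0.0, 0.0] end [ 0.496  -0.4355  0.3742] err mm [-0.1 -0.   0.1] deg 0.02 max 0.93 0.75
1 x [-0.01, -0.41, -0.02, 0.02, 0.0, 0.02] end [ 0.4953 -0.4392  0.3724] err mm [-0. -0. -0.] deg 0.01 max 0.41 0.02
```

View pics/s3c.png

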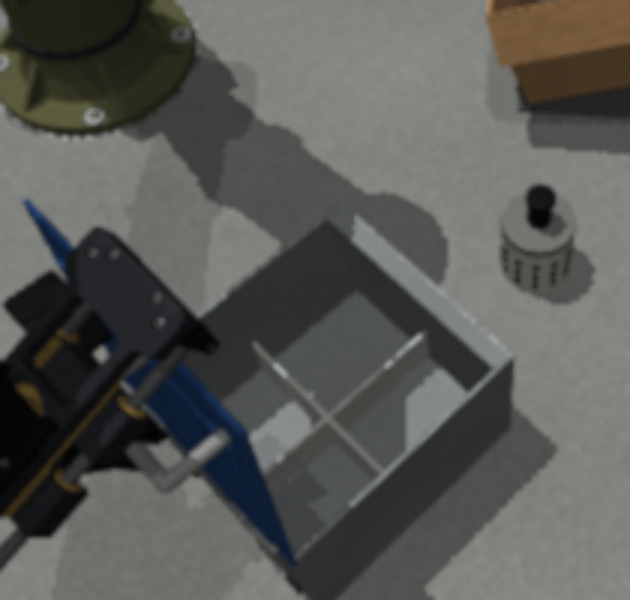

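drive_tool --pt "0 -0.9 -0.1 -0.6 0 0 0" --pt "0 -0.9 -0.05 -0.7 0 0 0" --pt "0 -0.9 -0.1 -0.7 0 0 0" --pt "0 -0.9 -0.1 -0.7 0 0 0" --pt "0 -0.9 -0.1 -0.7 0 0 0" --pt "0 -0.5 0 -0.3 0 0 0" --pt "0 0 0 0 0 0 0"

```text
time_s: 11.58
tool_pos: [0.4964, -0.4343, 0.3756]
tool_rot: [152.8, 0.1, 167.6]
force: [-2.5, 6.5, 17.2]
grip_width: 0.0089
```

```bash
python3 - <<'E'
from hatch import *
st()
s=None
for th,ti,n in [(100.3,28,1),(101.5,28,1)]:
    p,r=pose(np.radians(th),np.radians(ti)); s=plan(p,r,n,s)
E
```

```text
t 11.58 p [ 0.4964 -0.4343  0.3756] rpy [1.5282e+02 1.3000e-01 1.6759e+02] F [-2.5  6.5 17.2] T [2.37 0.29 0.41] w 0.0089 q [ 24.   32.4  40.8  65.2 -39.4 109.1 135. ]
1 x [0.01, -0.18, 0.08, -0.82, -0.09, 0.45] end [ 0.4961 -0.4355  0.3741] err mm [-0.  0. -0.] deg 0.01 max 0.18 0.82
1 x [-0.0, -0.41, -0.03, -0.0, 0.0, -0.0] end [ 0.4952 -0.4391  0.3724] err mm [-0.  -0.  -0.1] deg 0.01 max 0.41 0.0
```

drive_tool --pt "0 -0.4 -0.1 0 0 0 0" --pt "0 -0.4 0 0 0 0 0" --pt "0 0 0 0 0 0 0"

```text
time_s: 11.83
tool_pos: [0.4966, -0.4351, 0.3752]
tool_rot: [152.1, 0.1, 168.2]
force: [-4.8, 21.7, 23.2]
grip_width: 0.0084
```

```bash
python3 - <<'E'
from hatch import *
st()
s=None
for th,ti,n in [(100.3,28,1),(101.5,28,1)]:
    p,r=pose(np.radians(th),np.radians(ti)); s=plan(p,r,n,s)
E
```

```text
t 11.83 p [ 0.4966 -0.4351  0.3752] rpy [1.5209e+02 8.0000e-02 1.6816e+02] F [-4.8 21.7 23.2] T [5.96 0.55 0.84] w 0.0084 q [ 24.6  32.9  40.6  64.6 -39.9 109.9 135.5]
1 x [0.04, -0.09, 0.07, -0.09, -0.4, 0.93] end [ 0.4961 -0.4355  0.3741] err mm [ 0. -0.  0.] deg 0.01 max 0.09 0.93
1 x [0.0, -0.41, -0.02, -0.0, -0.0, -0.0] end [ 0.4953 -0.4391  0.3724] err mm [ 0. -0. -0.] deg 0.01 max 0.41 0.0
```

drive_tool --pt "0 0.5 0 0 0 0 0" --pt "0 0 0 0 0 0 0.3" --pt "0 0 0 0 0 0 0.3" --pt "0 0 0 0 0 0 0.3" --pt "0 0 0 0 0 0 0.3" --pt "0 0 -1 0 0 0 0.3" --pt "0 0 -1 0 0 0 0.3" --pt "0 0 -1 0 0 0 0.3" --pt "0 0 -1 0 0 0 0.3" --pt "0 0 -1 0 0 0 0.3" --pt "0 0 -1 0 0 0 0.3" --pt "0 0 -1 0 0 0 0.3" --pt "0 0 -1 0 0 0 0.3"

```text
time_s: 12.92
tool_pos: [0.488, -0.4752, 0.4413]
tool_rot: [153.3, -0.1, 167.3]
force: [0.5, 0.9, 0.1]
grip_width: 0.0263
```

```bash
python3 - <<'E'
from hatch import *
st()
snap('scene','s4'); c=cv2.imread('pics/s4.png'); cv2.imwrite('pics/s4c.png',cv2.resize(c[130:330,90:300],None,fx=3,fy=3))
snap('top','t4'); c=cv2.imread('pics/t4.png'); cv2.imwrite('pics/t4c.png',cv2.resize(c[130:280,200:400],None,fx=4,fy=4))
E
```

```text
t 12.92 p [ 0.488  -0.4752  0.4413] rpy [ 1.5326e+02 -1.4000e-01  1.6731e+02] F [0.5 0.9 0.1] T [-0.51  0.13 -0.06] w 0.0263 q [ 33.7  35.   34.2  51.4 -38.9 117.  131.2]
```

View pics/s4c.png

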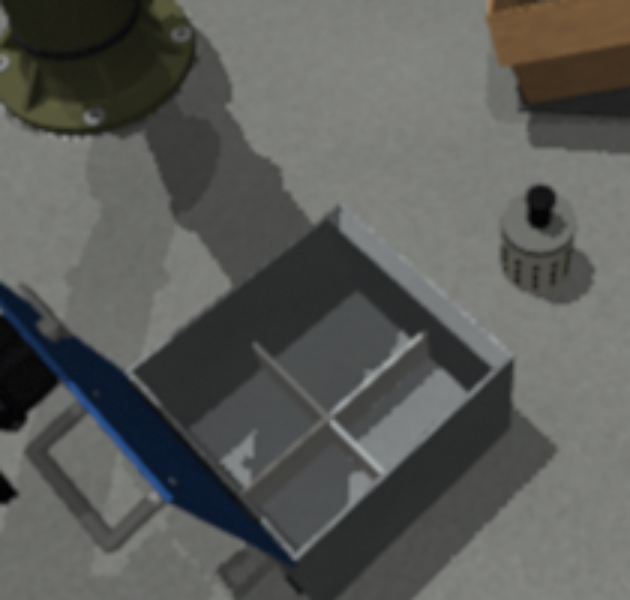

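View pics/t4c.png

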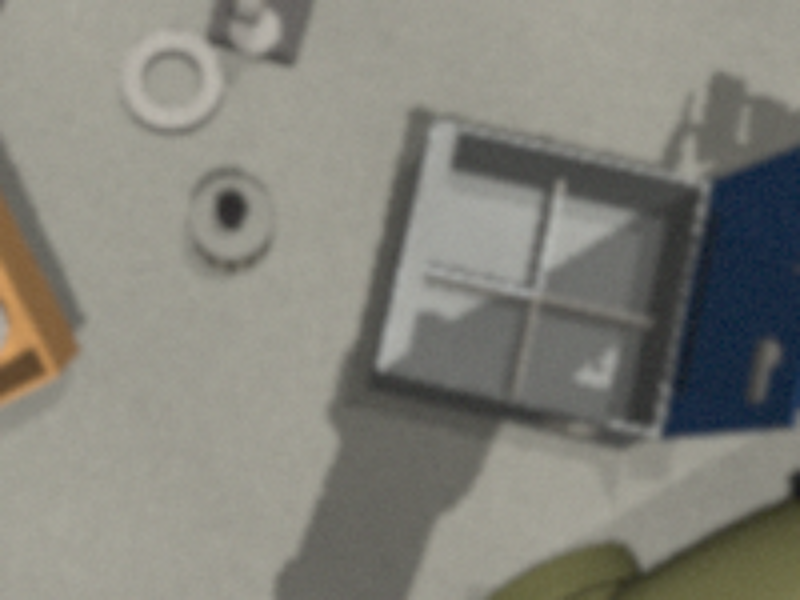

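drive_tool --pt "0 0 -1 4.5 0 0 0.3" --pt "0 0 -1 4.5 0 0 0.3" --pt "0 0 -1 4.5 0 0 0.3" --pt "0 0 -1 4.5 0 0 0.3" --pt "0 0 -1 4.5 0 0 0.3" --pt "0 0 -1 4.2 0 0 0.3" --pt "0 0 0 0 0 0 0.3"

```text
time_s: 13.6
tool_pos: [0.4864, -0.488, 0.5019]
tool_rot: [-179.9, 0.2, 167.6]
force: [-0.3, 0.9, 1.0]
grip_width: 0.0261
```

```bash
cat >> h.py <<'E'
CX,CY,CYAW=.4518,.2841,27.47
CA=R.from_euler('ZY',[CYAW,-20],degrees=True).as_matrix()
CR=R.from_matrix(np.c_[CA[:,1],CA[:,0],-CA[:,2]])  # tool orientation for carton
UP=R.from_euler('xyz',[180,0,77.15],degrees=True)  # jaws along box x
E
python3 - <<'E'
from h import *
st()
T=Cam('top0');S=Cam('scene0')
t2=lambda *u:cr(u,(115,155),5);s4=lambda *u:cr(u,(240,70),5)
for n,a,b in [('g1',t2(326,178),s4(298,236)),('g2',t2(385,312),s4(148,258))]:
    r=least_squares(lambda q:np.r_[T.proj(carton_pts(CX,CY,CYAW,[q[0],q[1],-.006]))[0]-a,S.proj(carton_pts(CX,CY,CYAW,[q[0],q[1],-.006]))[0]-b],[0,0])
    g=carton_pts(CX,CY,CYAW,[r.x[0],r.x[1],-.006-.027])[0]
    print(n,r.x.round(4),r.fun.round(2),'grasp',g.round(4),'tcp',(g-CR.apply([0,0,.051])).round(4))
print(CR.as_euler('xyz',degrees=True))
E
```

```text
t 13.6 p [ 0.4864 -0.488   0.5019] rpy [-179.91    0.2   167.64] F [-0.3  0.9  1. ] T [ 0.08 -0.06  0.04] w 0.0261 q [ 19.6  27.1  41.4  53.4 -18.2 104.7 130.5]
g1 [ 0.0452 -0.0492] [ 0.52 -0.33 -0.22 -0.84] grasp [0.5222 0.2653 0.1725] tcp [0.5067 0.2572 0.2204]
g2 [-0.0451 -0.043 ] [ 0.3  -0.24 -0.19 -0.52] grasp [0.444  0.2316 0.1416] tcp [0.4286 0.2235 0.1895]
[160.     0.   117.47]
```

```bash
python3 - <<'E'
from h import *
s=plan([.56,-.05,.45],[180,0,112],16)
a=np.array([.5067,.2572,.2204])+CA[:,2]*.12; print(a)
s=plan(a,CR,12,s)
E
```

```text
16 x [1.4, 2.53, 0.32, 0.0, 0.01, 3.48] end [ 0.5599 -0.0494  0.4501] err mm [-0.1  0.6  0.1] deg 0.08 max 2.53 3.48
[0.47028501 0.23826779 0.33316311]
12 x [2.49, 0.15, 1.02, -1.66, 0.08, -0.45] end [0.4697 0.2383 0.3333] err mm [-0.6  0.   0.1] deg 0.07 max 2.49 1.66
```

drive_tool --pt "1.4 2.53 0.32 0 0 3.48 0.5" --pt "1.4 2.53 0.32 0 0 3.48 0.5" --pt "1.4 2.53 0.32 0 0 3.48 0.5" --pt "1.4 2.53 0.32 0 0 3.48 0.5" --pt "1.4 2.53 0.32 0 0 3.48 0.5" --pt "1.4 2.53 0.32 0 0 3.48 0.5" --pt "1.4 2.53 0.32 0 0 3.48 0.5" --pt "1.4 2.53 0.32 0 0 3.48 0.5" --pt "1.4 2.53 0.32 0 0 3.48 0.5" --pt "1.4 2.53 0.32 0 0 3.48 0.5" --pt "1.4 2.53 0.32 0 0 3.48 0.5" --pt "1.4 2.53 0.32 0 0 3.48 0.5" --pt "1.4 2.53 0.32 0 0 3.48 0.5" --pt "1.4 2.53 0.32 0 0 3.48 0.5" --pt "1.4 2.53 0.32 0 0 3.48 0.5" --pt "1.4 2.53 0.32 0 0 3.48 0.5" --pt "0 0 0 0 0 0 0.5"

```text
time_s: 15.02
tool_pos: [0.5621, -0.0445, 0.4455]
tool_rot: [-179.9, -0.4, 112.1]
force: [-0.9, 1.3, -0.7]
grip_width: 0.0437
```

```bash
python3 - <<'E'
from h import *
st()
a=np.array([.5067,.2572,.2204])+CA[:,2]*.12
s=plan(a,CR,12)
E
```

```text
t 15.02 p [ 0.5621 -0.0445  0.4455] rpy [-179.86   -0.38  112.07] F [-0.9  1.3 -0.7] T [0.05 0.07 0.03] w 0.0437 q [-23.4   6.4  28.4  81.1  -3.3  93.6  26.7]
12 x [2.45, 0.13, 0.99, -1.68, 0.05, -0.45] end [0.4705 0.238  0.3332] err mm [ 0.2 -0.3  0. ] deg 0.07 max 2.45 1.68
```

drive_tool --pt "2.45 0.13 0.99 -1.68 0.05 -0.45 0.52" --pt "2.45 0.13 0.99 -1.68 0.05 -0.45 0.52" --pt "2.45 0.13 0.99 -1.68 0.05 -0.45 0.52" --pt "2.45 0.13 0.99 -1.68 0.05 -0.45 0.52" --pt "2.45 0.13 0.99 -1.68 0.05 -0.45 0.52" --pt "2.45 0.13 0.99 -1.68 0.05 -0.45 0.52" --pt "2.45 0.13 0.99 -1.68 0.05 -0.45 0.52" --pt "2.45 0.13 0.99 -1.68 0.05 -0.45 0.52" --pt "2.45 0.13 0.99 -1.68 0.05 -0.45 0.52" --pt "2.45 0.13 0.99 -1.68 0.05 -0.45 0.52" --pt "2.45 0.13 0.99 -1.68 0.05 -0.45 0.52" --pt "2.45 0.13 0.99 -1.68 0.05 -0.45 0.52" --pt "0 0 0 0 0 0 0.52" --pt "0 0 0 0 0 0 0.52"

```text
time_s: 16.18
tool_pos: [0.4696, 0.2313, 0.3331]
tool_rot: [160.0, 0.3, 117.2]
force: [1.0, -0.8, -0.0]
grip_width: 0.0456
```

```bash
python3 - <<'E'
from h import *
st()
a=np.array([.5067,.2572,.2204])+CA[:,2]*.045
s=plan(a,CR,5)
s=plan(np.array([.5067,.2572,.2204]),CR,4,s)
E
```

```text
t 16.18 p [0.4696 0.2313 0.3331] rpy [160.05   0.27 117.22] F [ 1.  -0.8 -0. ] T [-0.26  0.3   0.03] w 0.0456 q [-38.5 -10.7   7.6 111.3   3.3  59.5  -4.7]
5 x [0.12, 0.07, 1.53, -0.01, 0.07, -0.03] end [0.4931 0.25   0.2624] err mm [ 0.  -0.1 -0.3] deg 0.01 max 1.53 0.07
4 x [0.0, 0.0, 1.12, 0.0, -0.0, 0.0] end [0.5066 0.257  0.2203] err mm [-0.1 -0.2 -0.1] deg 0.01 max 1.12 0.0
```

drive_tool --pt "0.12 0.07 1.53 0 0.05 0 0.52" --pt "0.12 0.07 1.53 0 0.05 0 0.52" --pt "0.12 0.07 1.53 0 0.05 0 0.52" --pt "0.12 0.07 1.53 0 0.05 0 0.52" --pt "0.12 0.07 1.53 0 0.05 0 0.52" --pt "0 0 0 0 0 0 0.52" --pt "0 0 0 0 0 0 0.52"

```text
time_s: 16.77
tool_pos: [0.4952, 0.2482, 0.264]
tool_rot: [159.9, 0.1, 117.0]
force: [0.2, 0.1, -0.0]
grip_width: 0.0451
```

```bash
python3 - <<'E'
from h import *
st()
s=plan(np.array([.5067,.2572,.2204]),CR,4)
snap('scene','s5'); c=cv2.imread('pics/s5.png'); cv2.imwrite('pics/s5c.png',cv2.resize(c[40:190,220:370],None,fx=4,fy=4))
E
```

```text
t 16.77 p [0.4952 0.2482 0.264 ] rpy [1.5994e+02 5.0000e-02 1.1704e+02] F [ 0.2  0.1 -0. ] T [-0.23  0.42 -0.04] w 0.0451 q [-38.6  -4.4   8.3 113.8   2.3  50.5  -4.3]
4 x [0.07, -0.04, 1.15, 0.01, 0.05, -0.1] end [0.5066 0.2572 0.2202] err mm [-0.1  0.  -0.2] deg 0.03 max 1.15 0.1
```

View pics/s5c.png

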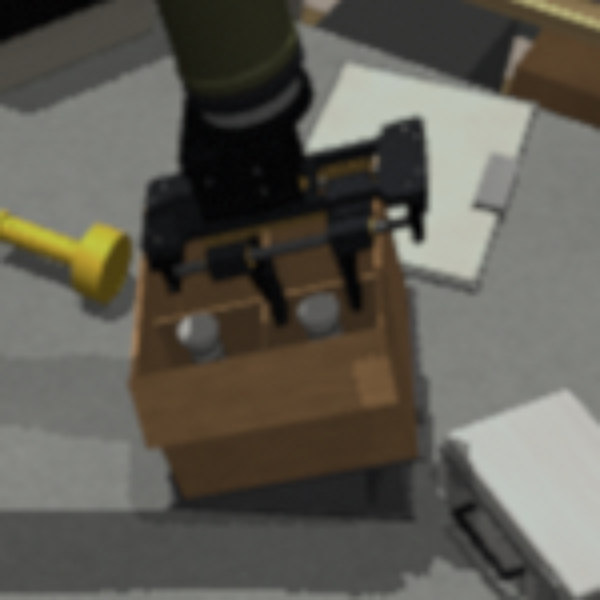

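drive_tool --pt "0.07 -0.04 1.15 0 0 0 0.52" --pt "0.07 -0.04 1.15 0 0 0 0.52" --pt "0.07 -0.04 1.15 0 0 0 0.52" --pt "0.07 -0.04 1.15 0 0 0 0.52" --pt "0 0 0 0 0 0 0.52" --pt "0 0 0 0 0 0 0.52"

```text
time_s: 17.32
tool_pos: [0.5059, 0.2589, 0.2196]
tool_rot: [159.9, 0.1, 117.2]
force: [0.4, -1.1, 0.9]
grip_width: 0.0446
```

```bash
python3 - <<'E'
from h import *
st()
s=plan(np.array([.5067,.2572,.2204]),CR,1)
E
```

```text
t 17.32 p [0.5059 0.2589 0.2196] rpy [1.5992e+02 6.0000e-02 1.1720e+02] F [ 0.4 -1.1  0.9] T [-0.19  0.37 -0.04] w 0.0446 q [-38.8  -0.3   8.4 115.3   1.7  45.   -4.1]
1 x [-0.19, 0.03, -0.07, 0.08, 0.15, -0.23] end [0.5068 0.2572 0.2204] err mm [ 0.1 -0.   0. ] deg 0.01 max 0.19 0.23
```

drive_tool --pt "-0.1 0 0 0 0 0 0" --pt "0 0 0 0 0 0 0" --pt "0 0 0 0 0 0 0" --pt "0 0 0 0 0 0 0" --pt "0 0 0 0 0 0 0" --pt "0 0 0 0 0 0 0" --pt "0 0 0 0 0 0 0" --force 55

```text
time_s: 17.9
tool_pos: [0.5066, 0.258, 0.2215]
tool_rot: [159.8, 0.0, 117.2]
force: [-5.2, -2.9, 4.9]
grip_width: 0.0274
```

```bash
python3 - <<'E'
from h import *
st()
E
```

```text
t 17.9 p [0.5066 0.258  0.2215] rpy [1.5979e+02 4.0000e-02 1.1719e+02] F [-5.2 -2.9  4.9] T [-0.64  0.97  0.  ] w 0.0274 q [-38.7  -0.5   8.4 115.2   1.6  45.   -4. ]
```

drive_tool --pt "0 0 0 0 0 0 0" --pt "0 0 0 0 0 0 0" --pt "0 0 0 0 0 0 0"

```text
time_s: 18.15
tool_pos: [0.5066, 0.258, 0.2215]
tool_rot: [159.8, 0.0, 117.2]
force: [-5.7, -2.7, 4.8]
grip_width: 0.0276
```

```bash
python3 - <<'E'
from h import *
st()
E
```

```text
t 18.15 p [0.5066 0.258  0.2215] rpy [1.5979e+02 4.0000e-02 1.1719e+02] F [-5.7 -2.7  4.8] T [-0.62  1.04 -0.01] w 0.0276 q [-38.7  -0.4   8.4 115.2   1.6  45.   -4. ]
```

drive_tool --pt "0 0 0 0 0 0 0.45" --pt "0 0 0 0 0 0 0.45" --pt "0 0 0 0 0 0 0.45" --pt "0 0 0.25 0 0 0 0.45" --pt "0 0 0.25 0 0 0 0.45" --pt "0 0 0 0 0 0 0.45"

```text
time_s: 18.65
tool_pos: [0.5083, 0.2589, 0.2158]
tool_rot: [159.8, 0.0, 117.2]
force: [-0.4, 1.0, -0.2]
grip_width: 0.039
```

```bash
python3 - <<'E'
from h import *
st()
p,r=cur(); print('n-height above nominal', (p-np.array([.5067,.2572,.2204]))@CA)
snap('scene','s6'); c=cv2.imread('pics/s6.png'); cv2.imwrite('pics/s6c.png',cv2.resize(c[70:170,250:350],None,fx=6,fy=6,interpolation=2))
E
```

```text
t 18.65 p [0.5083 0.2589 0.2158] rpy [1.5981e+02 5.0000e-02 1.1719e+02] F [-0.4  1.  -0.2] T [-0.26  0.39 -0.02] w 0.039 q [-3.870e+01  1.000e-01  8.500e+00  1.154e+02  1.500e+00  4.430e+01
 -3.900e+00]
n-height above nominal [ 0.0005281   0.00075202 -0.00512225]
```

View pics/s6c.png

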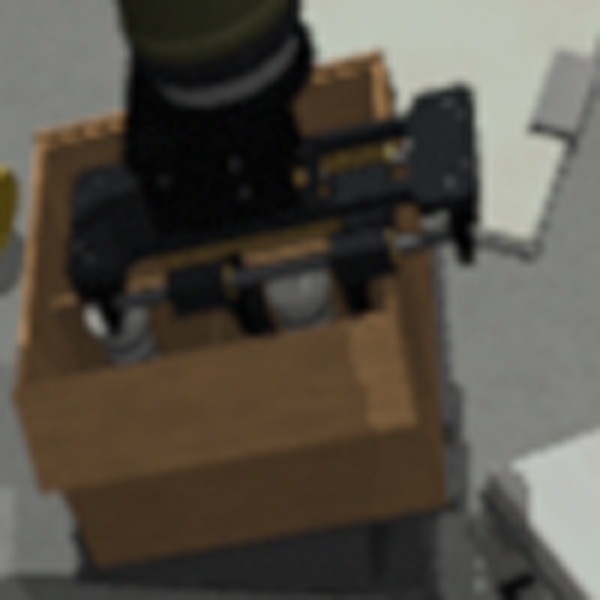

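drive_tool --pt "0 0 -0.15 0 0 0 0.3" --pt "0 0 0 0 0 0 0" --pt "0 0 0 0 0 0 0" --pt "0 0 0 0 0 0 0" --pt "0 0 0 0 0 0 0" --pt "0 0 0 0 0 0 0"

```text
time_s: 19.2
tool_pos: [0.5075, 0.2585, 0.2178]
tool_rot: [159.8, 0.0, 117.2]
force: [-2.9, -2.2, 3.2]
grip_width: 0.0276
```

```bash
python3 - <<'E'
from h import *
st()
p,r=cur(); print('n-height above nominal', (p-np.array([.5067,.2572,.2204]))@CA)
E
```

```text
t 19.2 p [0.5075 0.2585 0.2178] rpy [1.5982e+02 4.0000e-02 1.1719e+02] F [-2.9 -2.2  3.2] T [-0.55  0.96  0.02] w 0.0276 q [-3.870e+01 -1.000e-01  8.500e+00  1.153e+02  1.600e+00  4.460e+01
 -3.900e+00]
n-height above nominal [ 0.00037223  0.00076043 -0.00290592]
```

drive_tool --pt "0 0 0 0 0 0 0.42" --pt "0 0 0 0 0 0 0.42" --pt "0 0 0 0 0 0 0.42" --pt "0 0 0.3 0 0 0 0.42" --pt "0 0 0.3 0 0 0 0.42" --pt "0 0 0 0 0 0 0" --pt "0 0 0 0 0 0 0" --pt "0 0 0 0 0 0 0" --pt "0 0 0 0 0 0 0" --pt "0 0 0 0 0 0 0" --pt "0 0 0 0 0 0 0"

```text
time_s: 20.12
tool_pos: [0.5094, 0.2594, 0.2117]
tool_rot: [159.8, 0.0, 117.2]
force: [-0.4, -0.7, -3.4]
grip_width: 0.0277
```

```bash
python3 - <<'E'
from h import *
st()
p,r=cur(); print('n-height above nominal', (p-np.array([.5067,.2572,.2204]))@CA)
E
```

```text
t 20.12 p [0.5094 0.2594 0.2117] rpy [1.5984e+02 4.0000e-02 1.1719e+02] F [-0.4 -0.7 -3.4] T [-0.34  0.72  0.05] w 0.0277 q [-38.7   0.5   8.5 115.5   1.4  43.9  -3.8]
n-height above nominal [ 0.00022544  0.00073037 -0.00931319]
```

drive_tool --pt "0 0 0 0 0 0 0.45" --pt "0 0 0 0 0 0 0.45" --pt "0 0 0 0 0 0 0.45" --pt "0 0 -1 0 0 0 0.45" --pt "0 0 -1 0 0 0 0.45" --pt "0 0 -0.9 0 0 0 0.45" --pt "0 0 0 0 0 0 0" --pt "0 0 0 0 0 0 0" --pt "0 0 0 0 0 0 0" --pt "0 0 0 0 0 0 0" --pt "0 0 0 0 0 0 0" --pt "0 0 0 0 0 0 0"

```text
time_s: 21.12
tool_pos: [0.5004, 0.2549, 0.24]
tool_rot: [159.8, 0.0, 117.2]
force: [-5.6, -3.1, 7.0]
grip_width: 0.0277
```

```bash
python3 - <<'E'
from h import *
st()
p,r=cur(); print('n-height above nominal', (p-np.array([.5067,.2572,.2204]))@CA)
E
```

```text
t 21.12 p [0.5004 0.2549 0.24  ] rpy [1.5982e+02 3.0000e-02 1.1719e+02] F [-5.6 -3.1  7. ] T [-0.66  1.12 -0.01] w 0.0277 q [-38.8  -2.3   8.3 114.8   2.   47.4  -4.3]
n-height above nominal [0.0004736  0.00084136 0.02066579]
```

drive_tool --pt "0 0 0 0 0 0 0.42" --pt "0 0 0 0 0 0 0.42" --pt "0 0 0 0 0 0 0.42" --pt "0 0 0.7 0 0 0 0.42" --pt "0 0 0.7 0 0 0 0.42" --pt "0 0 0 0 0 0 0" --pt "0 0 0 0 0 0 0" --pt "0 0 0 0 0 0 0" --pt "0 0 0 0 0 0 0" --pt "0 0 0 0 0 0 0" --pt "0 0 0 0 0 0 0" --pt "0 0 -0.4 0 0 0 0" --pt "0 0 -0.4 0 0 0 0" --pt "0 0 -0.6 0 0 0 0" --pt "0 0 -0.6 0 0 0 0" --pt "0 0 0 0 0 0 0" --force 60

```text
time_s: 22.45
tool_pos: [0.4994, 0.2544, 0.2472]
tool_rot: [159.6, 0.0, 117.2]
force: [-0.4, 0.5, -4.3]
grip_width: 0.027
```

```bash
python3 - <<'E'
from h import *
st()
p,r=cur(); print('n-height above nominal', (p-np.array([.5067,.2572,.2204]))@CA)
snap('scene','s7'); c=cv2.imread('pics/s7.png'); cv2.imwrite('pics/s7c.png',cv2.resize(c[70:170,250:350],None,fx=6,fy=6,interpolation=2))
E
```

```text
t 22.45 p [0.4994 0.2544 0.2472] rpy [1.5960e+02 2.0000e-02 1.1719e+02] F [-0.4  0.5 -4.3] T [-0.41  0.65  0.02] w 0.027 q [-38.8  -3.    8.3 114.6   2.1  48.   -4.4]
n-height above nominal [0.0018577  0.00084166 0.02785112]
```

View pics/s7c.png

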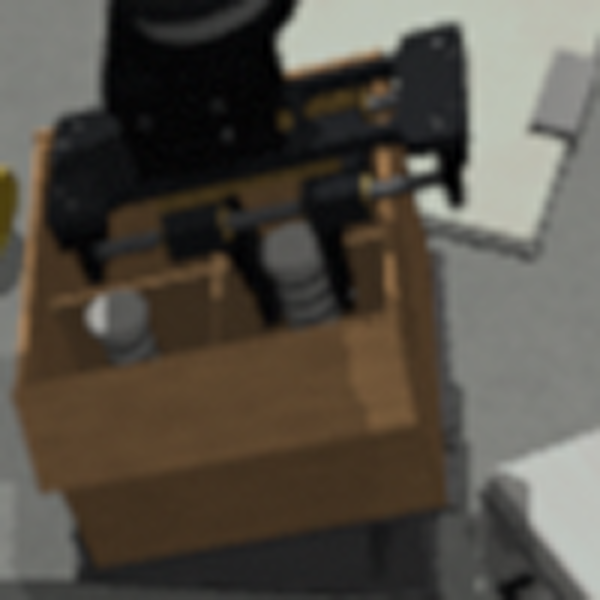

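drive_tool --pt "0 0 -1 0 0 0 0" --pt "0 0 -1 0 0 0 0" --pt "0 0 -1 0 0 0 0" --pt "0 0 -1 0 0 0 0" --pt "0 0 -1 0 0 0 0" --pt "0 0 -1 0 0 0 0" --pt "0 0 -1 0 0 0 0" --pt "0 0 -1 0 0 0 0" --pt "0 0 -1 0 0 0 0" --pt "0 0 -1 0 0 0 0" --pt "0 0 -1 0 0 0 0" --pt "0 0 -1 0 0 0 0" --pt "0 0 -1 0 0 0 0" --pt "0 0 0 0 0 0 0"

```text
time_s: 23.67
tool_pos: [0.4593, 0.2339, 0.37]
tool_rot: [159.5, 0.0, 117.2]
force: [1.2, 1.2, -3.2]
grip_width: 0.0269
```

```bash
python3 - <<'E'
from h import *
st()
snap('scene','s8'); c=cv2.imread('pics/s8.png'); cv2.imwrite('pics/s8c.png',cv2.resize(c[20:190,200:370],None,fx=3.5,fy=3.5,interpolation=2))
b=box(.050,.042); print(b)
p,r=cur()
s=plan([.50,.21,.40],[180,0,112],6)
s=plan([b[0],b[1],.34],UP,16,s)
E
```

```text
t 23.67 p [0.4593 0.2339 0.37  ] rpy [1.5954e+02 1.0000e-02 1.1719e+02] F [ 1.2  1.2 -3.2] T [-0.36  0.63 -0.01] w 0.0269 q [-38.9 -12.8   6.9 108.9   3.5  63.4  -5.7]
[ 0.55798856 -0.18887183  0.        ]
6 x [-0.64, 0.55, -0.42, 3.4, -0.15, 0.86] end [0.5    0.2103 0.3999] err mm [-0.   0.3 -0.1] deg 0.03 max 0.64 3.4
16 x [-2.56, 0.12, 0.37, -0.0, 0.0, 2.18] end [ 0.5583 -0.1892  0.3407] err mm [ 0.4 -0.3  0.7] deg 0.05 max 2.56 2.18
```

View pics/s8c.png

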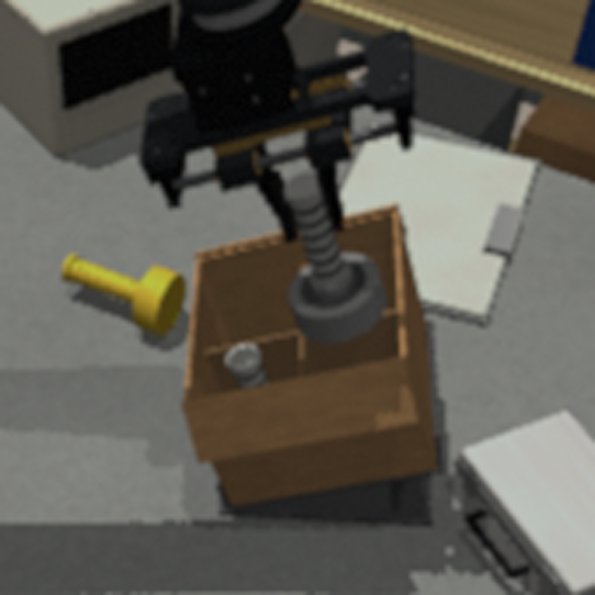

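drive_tool --pt "0 0 -1.5 0 0 0 0" --pt "0 0 -1.5 0 0 0 0" --pt "-0.6 0.55 -0.3 3.4 -0.15 0.86 0" --pt "-0.6 0.55 -0.3 3.4 -0.15 0.86 0" --pt "-0.6 0.55 -0.3 3.4 -0.15 0.86 0" --pt "-0.6 0.55 -0.3 3.4 -0.15 0.86 0" --pt "-0.6 0.55 -0.3 3.4 -0.15 0.86 0" --pt "-0.6 0.55 -0.3 3.4 -0.15 0.86 0" --pt "0 0 0 0 0 0 0"

```text
time_s: 24.47
tool_pos: [0.4935, 0.208, 0.418]
tool_rot: [-179.7, 0.2, 111.8]
force: [0.9, -1.2, -4.2]
grip_width: 0.0269
```

```bash
python3 - <<'E'
from h import *
st()
b=box(.050,.042)
s=plan([b[0],b[1],.34],UP,18)
E
```

```text
t 24.47 p [0.4935 0.208  0.418 ] rpy [-1.7971e+02  1.5000e-01  1.1184e+02] F [ 0.9 -1.2 -4.2] T [-0.15 -0.19 -0.02] w 0.0269 q [-36.5   2.6  11.2  87.5  -0.4  90.3  -3.5]
18 x [-2.26, 0.15, 0.44, -0.01, 0.01, 1.93] end [ 0.5577 -0.1885  0.3397] err mm [-0.3  0.4 -0.3] deg 0.1 max 2.26 1.93
```

drive_tool --pt "-2.26 0.15 0.4 0 0 1.93 0" --pt "-2.26 0.15 0.4 0 0 1.93 0" --pt "-2.26 0.15 0.4 0 0 1.93 0" --pt "-2.26 0.15 0.4 0 0 1.93 0" --pt "-2.26 0.15 0.4 0 0 1.93 0" --pt "-2.26 0.15 0.4 0 0 1.93 0" --pt "-2.26 0.15 0.4 0 0 1.93 0" --pt "-2.26 0.15 0.4 0 0 1.93 0" --pt "-2.26 0.15 0.4 0 0 1.93 0" --pt "-2.26 0.15 0.4 0 0 1.93 0" --pt "-2.26 0.15 0.4 0 0 1.93 0" --pt "-2.26 0.15 0.4 0 0 1.93 0" --pt "-2.26 0.15 0.4 0 0 1.93 0" --pt "-2.26 0.15 0.4 0 0 1.93 0" --pt "-2.26 0.15 0.4 0 0 1.93 0" --pt "-2.26 0.15 0.4 0 0 1.93 0" --pt "-2.26 0.15 0.4 0 0 1.93 0" --pt "-2.26 0.15 0.4 0 0 1.93 0" --pt "0 0 0 0 0 0 0" --pt "0 0 0 0 0 0 0"

```text
time_s: 26.13
tool_pos: [0.5548, -0.1915, 0.3474]
tool_rot: [-179.8, 0.2, 76.9]
force: [0.7, 0.6, -4.2]
grip_width: 0.0268
```

```bash
python3 - <<'E'
from h import *
st()
b=box(.050,.042)
s=plan([b[0],b[1],.20],UP,14)
snap('scene','s9'); c=cv2.imread('pics/s9.png'); cv2.imwrite('pics/s9c.png',cv2.resize(c[120:330,90:300],None,fx=2.8,fy=2.8,interpolation=2))
E
```

```text
t 26.13 p [ 0.5548 -0.1915  0.3474] rpy [-179.82    0.22   76.91] F [ 0.7  0.6 -4.2] T [0.03 0.05 0.  ] w 0.0268 q [-11.7  10.2  32.4  88.6  -5.3  82.9   7.8]
14 x [0.03, 0.02, 1.05, -0.01, 0.02, -0.02] end [ 0.5582 -0.1882  0.2004] err mm [0.2 0.6 0.4] deg 0.08 max 1.05 0.02
```

View pics/s9c.png

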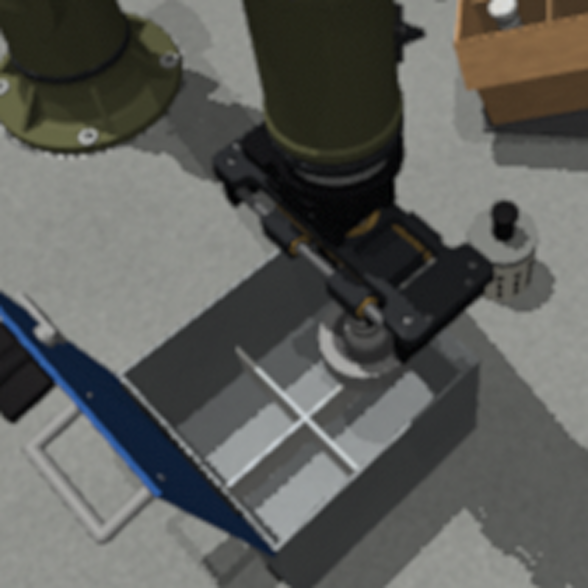

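drive_tool --pt "0.03 0.02 1.05 0 0 0 0" --pt "0.03 0.02 1.05 0 0 0 0" --pt "0.03 0.02 1.05 0 0 0 0" --pt "0.03 0.02 1.05 0 0 0 0" --pt "0.03 0.02 1.05 0 0 0 0" --pt "0.03 0.02 1.05 0 0 0 0" --pt "0.03 0.02 1.05 0 0 0 0" --pt "0.03 0.02 1.05 0 0 0 0" --pt "0.03 0.02 1.05 0 0 0 0" --pt "0.03 0.02 1.05 0 0 0 0" --pt "0.03 0.02 1.05 0 0 0 0" --pt "0.03 0.02 1.05 0 0 0 0" --pt "0.03 0.02 1.05 0 0 0 0" --pt "0.03 0.02 1.05 0 0 0 0" --pt "0 0 0 0 0 0 0"

```text
time_s: 27.43
tool_pos: [0.558, -0.1842, 0.198]
tool_rot: [-179.6, 0.1, 77.3]
force: [-0.6, 1.8, -5.2]
grip_width: 0.0266
```

```bash
python3 - <<'E'
from h import *
st()
b=box(.050,.042)
s=plan([b[0],b[1],.172],UP,4)
snap('scene','s10'); c=cv2.imread('pics/s10.png'); cv2.imwrite('pics/s10c.png',cv2.resize(c[150:300,120:270],None,fx=4,fy=4,interpolation=2))
E
```

```text
t 27.43 p [ 0.558  -0.1842  0.198 ] rpy [-1.7962e+02  1.4000e-01  7.7250e+01] F [-0.6  1.8 -5.2] T [-0.03  0.19  0.  ] w 0.0266 q [-10.9  16.   31.1  99.8  -8.7  67.   10. ]
4 x [-0.11, 0.03, 0.65, -0.09, 0.04, 0.03] end [ 0.5581 -0.1887  0.172 ] err mm [0.1 0.1 0. ] deg 0.03 max 0.65 0.09
```

View pics/s10c.png

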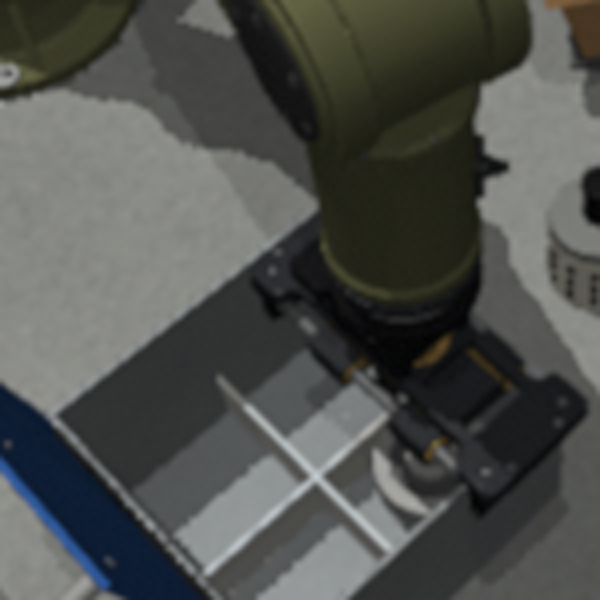

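drive_tool --pt "-0.11 0.03 0.65 0 0 0 0" --pt "-0.11 0.03 0.65 0 0 0 0" --pt "-0.11 0.03 0.65 0 0 0 0" --pt "-0.11 0.03 0.65 0 0 0 0" --pt "0 0 0.3 0 0 0 0" --pt "0 0 0.3 0 0 0 0" --pt "0 0 0 0 0 0 0"

```text
time_s: 28.07
tool_pos: [0.559, -0.1892, 0.168]
tool_rot: [-179.8, 0.1, 77.2]
force: [-0.6, 0.1, -4.2]
grip_width: 0.0268
```

drive_tool --pt "0 0 0.2 0 0 0 0" --pt "0 0 0.1 0 0 0 0" --pt "0 0 0 0 0 0 0"

```text
time_s: 28.32
tool_pos: [0.5594, -0.1893, 0.1658]
tool_rot: [-179.9, 0.1, 77.2]
force: [0.8, -0.3, -3.8]
grip_width: 0.0271
```

drive_tool --pt "0 0 0.2 0 0 0 0" --pt "0 0 0.1 0 0 0 0" --pt "0 0 0 0 0 0 0"

```text
time_s: 28.57
tool_pos: [0.5594, -0.1893, 0.1629]
tool_rot: [-179.9, 0.1, 77.2]
force: [0.4, 0.2, -4.1]
grip_width: 0.027
```

drive_tool --pt "0 0 0.15 0 0 0 0" --pt "0 0 0.1 0 0 0 0" --pt "0 0 0 0 0 0 0"

```text
time_s: 28.82
tool_pos: [0.5598, -0.1895, 0.1628]
tool_rot: [-179.9, 0.1, 77.2]
force: [-4.4, 2.3, 9.7]
grip_width: 0.027
```

drive_tool --pt "0 0 -0.1 0 0 0 0" --pt "0 0 0 0 0 0 0.45" --pt "0 0 0 0 0 0 0.45" --pt "0 0 0 0 0 0 0.45" --pt "0 0 0 0 0 0 0.45" --pt "0 0 -1 0 0 0 0.45" --pt "0 0 -1 0 0 0 0.45" --pt "0 0 -1 0 0 0 0.45" --pt "0 0 -2 0 0 0 0.45" --pt "0 0 -3 0 0 0 0.45" --pt "0 0 -3 0 0 0 0.45" --pt "0 0 -3 0 0 0 0.45" --pt "0 0 -3 0 0 0 0.45" --pt "0 0 0 0 0 0 0.45"

```text
time_s: 29.98
tool_pos: [0.562, -0.1905, 0.3396]
tool_rot: [179.4, 0.1, 77.2]
force: [1.5, -1.1, 0.7]
grip_width: 0.0393
```

```bash
python3 - <<'E'
from h import *
st()
snap('scene','s11'); c=cv2.imread('pics/s11.png'); cv2.imwrite('pics/s11c.png',cv2.resize(c[120:330,90:300],None,fx=2.8,fy=2.8,interpolation=2))
g2=np.array([.4286,.2235,.1895])-CA[:,2]*(-.0065)*-1
g2=np.array([.4286,.2235,.1895])+CA[:,2]*.003
a=g2+CA[:,2]*.12
s=plan([.53,.10,.40],[180,0,105],12)
s=plan(a,CR,8,s)
E
```

```text
t 29.98 p [ 0.562  -0.1905  0.3396] rpy [1.7942e+02 1.0000e-01 7.7220e+01] F [ 1.5 -1.1  0.7] T [-0.13 -0.   -0.  ] w 0.0393 q [-11.7  10.7  32.3  89.   -5.7  81.4   8.1]
12 x [2.44, -0.26, -0.53, 0.03, 0.02, -2.31] end [0.5305 0.1    0.3997] err mm [ 0.5 -0.  -0.3] deg 0.08 max 2.44 2.31
8 x [1.81, -1.35, 1.01, -2.49, 0.27, -1.55] end [0.3918 0.2039 0.305 ] err mm [ 0.5 -0.2 -0.1] deg 0.03 max 1.81 2.49
```

View pics/s11c.png

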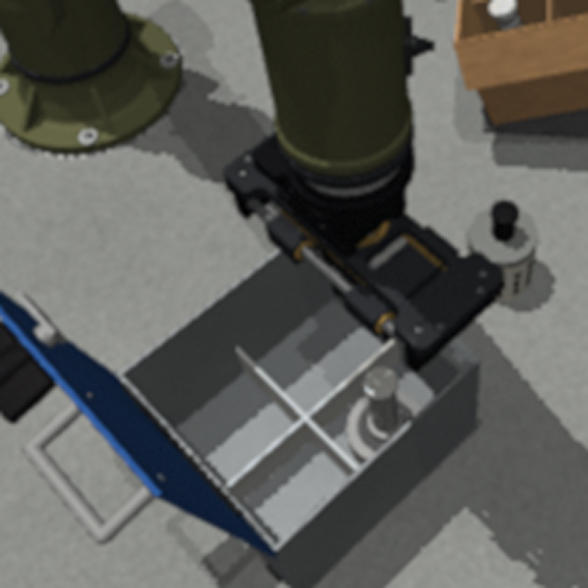

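drive_tool --pt "2.44 -0.26 -0.53 0 0 -2.31 0.5" --pt "2.44 -0.26 -0.53 0 0 -2.31 0.5" --pt "2.44 -0.26 -0.53 0 0 -2.31 0.5" --pt "2.44 -0.26 -0.53 0 0 -2.31 0.5" --pt "2.44 -0.26 -0.53 0 0 -2.31 0.5" --pt "2.44 -0.26 -0.53 0 0 -2.31 0.5" --pt "2.44 -0.26 -0.53 0 0 -2.31 0.5" --pt "2.44 -0.26 -0.53 0 0 -2.31 0.5" --pt "2.44 -0.26 -0.53 0 0 -2.31 0.5" --pt "2.44 -0.26 -0.53 0 0 -2.31 0.5" --pt "2.44 -0.26 -0.53 0 0 -2.31 0.5" --pt "2.44 -0.26 -0.53 0 0 -2.31 0.5" --pt "0 0 0 0 0 0 0.5"

```text
time_s: 31.12
tool_pos: [0.5277, 0.1072, 0.3951]
tool_rot: [-179.8, -0.1, 105.5]
force: [0.2, 0.8, -0.5]
grip_width: 0.0437
```

```bash
python3 - <<'E'
from h import *
st()
g2=np.array([.4286,.2235,.1895])+CA[:,2]*.003
for n in (.06,.09,.12):
    a=g2+CA[:,2]*n; plan(a,CR,10)
E
```

```text
t 31.12 p [0.5277 0.1072 0.3951] rpy [-1.7985e+02 -1.4000e-01  1.0554e+02] F [ 0.2  0.8 -0.5] T [0.   0.02 0.06] w 0.0437 q [-30.4   2.8  16.9  89.9  -0.9  87.6   2.1]
10 x [1.4, -0.95, 1.35, -2.01, 0.19, -1.18] end [0.4096 0.2138 0.2487] err mm [0.1 0.2 0. ] deg 0.06 max 1.4 2.01
10 x [1.39, -1.01, 1.05, -2.01, 0.19, -1.18] end [0.4002 0.2087 0.2773] err mm [-0.2 -0.1  0.4] deg 0.06 max 1.39 2.01
10 x [1.38, -1.07, 0.76, -2.01, 0.19, -1.18] end [0.391  0.2038 0.3048] err mm [-0.2 -0.3 -0.3] deg 0.06 max 1.38 2.01
```

drive_tool --pt "1.38 -1.05 0.8 -2 0.19 -1.18 0.5" --pt "1.38 -1.05 0.8 -2 0.19 -1.18 0.5" --pt "1.38 -1.05 0.8 -2 0.19 -1.18 0.5" --pt "1.38 -1.05 0.8 -2 0.19 -1.18 0.5" --pt "1.38 -1.05 0.8 -2 0.19 -1.18 0.5" --pt "1.38 -1.05 0.8 -2 0.19 -1.18 0.5" --pt "1.38 -1.05 0.8 -2 0.19 -1.18 0.5" --pt "1.38 -1.05 0.8 -2 0.19 -1.18 0.5" --pt "1.38 -1.05 0.8 -2 0.19 -1.18 0.5" --pt "1.38 -1.05 0.8 -2 0.19 -1.18 0.5" --pt "0 0 0 0 0 0 0.5" --pt "0 0 0 0 0 0 0.5"

```text
time_s: 32.12
tool_pos: [0.4112, 0.198, 0.3041]
tool_rot: [161.6, 0.1, 116.2]
force: [1.3, -0.0, -0.3]
grip_width: 0.0438
```

```bash
python3 - <<'E'
from h import *
st()
g2=np.array([.4286,.2235,.1895])+CA[:,2]*.003
for n in (.06,.04):
    a=g2+CA[:,2]*n; plan(a,CR,5)
E
```

```text
t 32.12 p [0.4112 0.198  0.3041] rpy [1.6163e+02 8.0000e-02 1.1617e+02] F [ 1.3 -0.  -0.3] T [-0.28  0.37  0.04] w 0.0438 q [-19.2 -17.2  -8.6 119.3  -2.2  59.4  -0.9]
5 x [0.29, -0.26, 1.08, -0.33, 0.1, -0.24] end [0.4095 0.2133 0.2488] err mm [ 0.  -0.3  0.1] deg 0.02 max 1.08 0.33
5 x [0.3, -0.25, 1.48, -0.33, 0.1, -0.24] end [0.4155 0.2169 0.2301] err mm [-0.   0.2  0.2] deg 0.02 max 1.48 0.33
```

drive_tool --pt "0.29 -0.25 1.3 -0.33 0.1 -0.24 0.5" --pt "0.29 -0.25 1.3 -0.33 0.1 -0.24 0.5" --pt "0.29 -0.25 1.3 -0.33 0.1 -0.24 0.5" --pt "0.29 -0.25 1.3 -0.33 0.1 -0.24 0.5" --pt "0.29 -0.25 1.3 -0.33 0.1 -0.24 0.5" --pt "0 0 0 0 0 0 0.5" --pt "0 0 0 0 0 0 0.5"

```text
time_s: 32.7
tool_pos: [0.4138, 0.2163, 0.24]
tool_rot: [159.9, -0.1, 117.5]
force: [1.0, -0.1, 0.8]
grip_width: 0.0433
```

```bash
python3 - <<'E'
from h import *
st()
g2=np.array([.4286,.2235,.1895])+CA[:,2]*.003
for n in (.03,.0):
    a=g2+CA[:,2]*n; plan(a,CR,4)
snap('scene','s12'); c=cv2.imread('pics/s12.png'); cv2.imwrite('pics/s12c.png',cv2.resize(c[50:190,230:370],None,fx=4,fy=4,interpolation=2))
E
```

```text
t 32.7 p [0.4138 0.2163 0.24  ] rpy [ 1.5987e+02 -1.0000e-01  1.1755e+02] F [ 1.  -0.1  0.8] T [-0.18  0.34 -0.02] w 0.0433 q [-20.4 -14.2  -9.8 124.9  -2.   49.   -1.7]
4 x [-0.01, -0.05, 0.5, 0.03, -0.03, 0.01] end [0.4184 0.2183 0.2205] err mm [-0.1 -0.  -0. ] deg 0.01 max 0.5 0.03
4 x [-0.01, -0.05, 1.25, 0.03, -0.03, 0.01] end [0.4276 0.2231 0.1923] err mm [-0.1  0.  -0. ] deg 0.01 max 1.25 0.03
```

View pics/s12c.png

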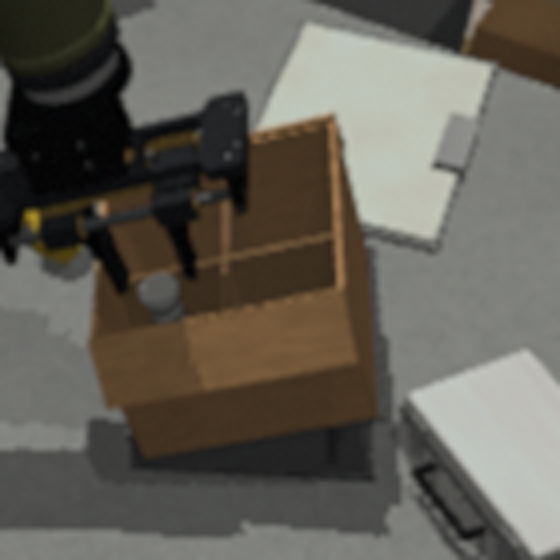

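```bash
python3 - <<'E'
from h import *
S=Cam('scene0')
def ov(tag,out,box_,f):
    c=Cam(tag)
    p,r=(None,None)
    import json
E
python3 - <<'E'
from h import *
p,r=cur()
tips=p+r.apply([[0,.0217,.07],[0,-.0217,.07]])
tip2=[p+r.apply([[x,s*.0217,.07] for x in(-.0095,.0095)]) for s in(1,-1)]
ar=np.linspace(0,6.3,25)
g=[carton_pts(CX,CY,CYAW,np.c_[-.0451+.015*np.cos(ar),-.043+.015*np.sin(ar),0*ar-.006])]
overlay('s12','s12o',[((0,255,255),t,False) for t in tip2]+[((0,0,255),g[0],True)],(245,95,305,145),12)
E
```

```text
(no output)
```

View pics/s12o.png

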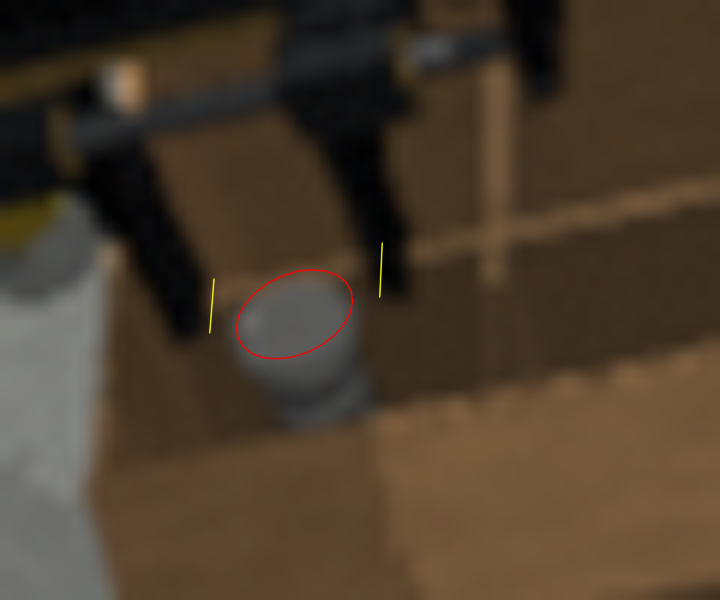

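drive_tool --pt "-0.04 -0.05 1.25 0 0 0 0.5" --pt "-0.04 -0.05 1.25 0 0 0 0.5" --pt "-0.04 -0.05 1.25 0 0 0 0.5" --pt "-0.04 -0.05 1.25 0 0 0 0.5" --pt "0 0 0 0 0 0 0.5" --pt "0 0 0 0 0 0 0" --pt "0 0 0 0 0 0 0" --pt "0 0 0 0 0 0 0" --pt "0 0 0 0 0 0 0" --pt "0 0 0 0 0 0 0" --pt "0 0 0 0 0 0 0" --pt "0 0 0 0 0 0 0" --pt "0 0 0 0 0 0 0" --force 60

```text
time_s: 33.83
tool_pos: [0.4279, 0.2229, 0.1932]
tool_rot: [159.7, -0.1, 117.6]
force: [-3.3, -2.7, 5.4]
grip_width: 0.0274
```

```bash
python3 - <<'E'
from h import *
st()
p,r=cur(); print('vs nominal', (p-np.array([.4286,.2235,.1895]))@CA)
E
```

```text
t 33.83 p [0.4279 0.2229 0.1932] rpy [ 1.5974e+02 -6.0000e-02  1.1762e+02] F [-3.3 -2.7  5.4] T [-0.42  0.76  0.04] w 0.0274 q [-20.   -9.2 -10.5 126.6  -1.   42.1  -2.5]
vs nominal [ 0.00045461 -0.00022652  0.0037929 ]
```

drive_tool --pt "0 -0.03 -0.5 0 0 0 0" --pt "0 -0.03 -0.5 0 0 0 0" --pt "0 -0.03 -1 0 0 0 0" --pt "0 -0.03 -1 0 0 0 0" --pt "0 -0.03 -1 0 0 0 0" --pt "0 -0.03 -1 0 0 0 0" --pt "0 -0.03 -1 0 0 0 0" --pt "0 -0.03 -1 0 0 0 0" --pt "0 -0.03 -1 0 0 0 0" --pt "0 0 0 0 0 0 0"

```text
time_s: 34.67
tool_pos: [0.4034, 0.2099, 0.2672]
tool_rot: [159.8, -0.1, 117.6]
force: [0.4, 0.3, -3.2]
grip_width: 0.027
```

```bash
python3 - <<'E'
from h import *
st()
p,r=cur(); print('vs nominal', (p-np.array([.4286,.2235,.1895]))@CA)
for q in ([0,0,.02],CA[:,2]*.02): print((r.inv().apply(q)*100).round(2))
E
```

```text
t 34.67 p [0.4034 0.2099 0.2672] rpy [ 1.5981e+02 -8.0000e-02  1.1762e+02] F [ 0.4  0.3 -3.2] T [-0.45  0.59 -0.01] w 0.027 q [-21.  -17.3  -8.9 124.   -2.4  52.9  -1.2]
vs nominal [-0.00034964 -0.00042027  0.08278206]
[ 0.    0.69 -1.88]
[ 0.    0.01 -2.  ]
```

drive_tool --pt "0 0.27 -0.5 1 0 0 0" --pt "0 0.27 -0.5 1 0 0 0" --pt "0 0.27 -0.5 1 0 0 0" --pt "0 0.27 -0.5 1 0 0 0" --pt "0 0.27 -0.5 1 0 0 0" --pt "0 0 0 0 0 0 0"

```text
time_s: 35.17
tool_pos: [0.4082, 0.2126, 0.2949]
tool_rot: [164.8, -0.1, 117.6]
force: [0.3, 0.7, -4.0]
grip_width: 0.0268
```

```bash
python3 - <<'E'
from h import *
st()
p,r=cur(); print('vs nominal', (p-np.array([.4286,.2235,.1895]))@CA, 'disc', ((p+r.apply([0,0,.152])-(np.array([.4286,.2235,.1895])-CA[:,2]*.148))@CA).round(4))
snap('scene','s13'); c=cv2.imread('pics/s13.png'); cv2.imwrite('pics/s13c.png',cv2.resize(c[50:190,230:370],None,fx=4,fy=4,interpolation=2))
E
```

```text
t 35.17 p [0.4082 0.2126 0.2949] rpy [ 1.6479e+02 -8.0000e-02  1.1764e+02] F [ 0.3  0.7 -4. ] T [-0.27  0.45 -0.02] w 0.0268 q [-20.8 -14.4  -8.9 117.7  -2.   61.3  -1.4]
vs nominal [ 0.01432841 -0.00030589  0.10690925] disc [0.0016 0.     0.1034]
```

View pics/s13c.png

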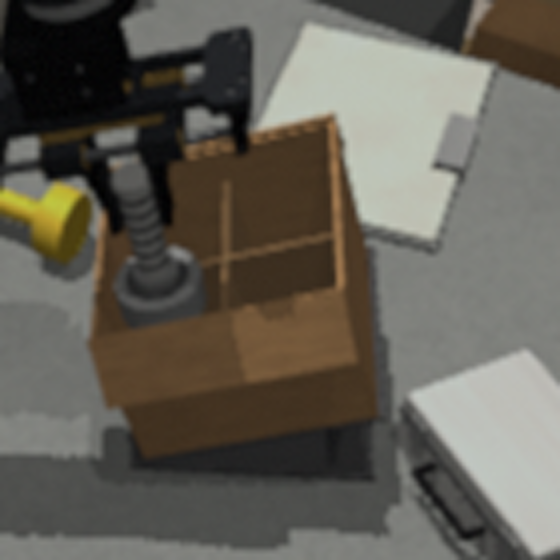

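drive_tool --pt "0 0.32 -0.8 1.2 0 0 0" --pt "0 0.32 -0.8 1.2 0 0 0" --pt "0 0.32 -0.8 1.2 0 0 0" --pt "0 0.32 -0.8 1.2 0 0 0" --pt "0 0.32 -0.8 1.2 0 0 0" --pt "0 0.32 -0.8 1.2 0 0 0" --pt "0 0.32 -0.8 1.2 0 0 0" --pt "0 0 -1 1.2 0 0 0" --pt "0 0 -1 1.2 0 0 0" --pt "0 0 -1 1.2 0 0 0" --pt "0 0 -1 1.2 0 0 0" --pt "0 0 -1 1.2 0 0 0" --pt "0 0 0 0 0 0 0"

```text
time_s: 36.3
tool_pos: [0.4144, 0.2157, 0.4039]
tool_rot: [179.1, -0.1, 117.6]
force: [0.3, 0.1, -2.8]
grip_width: 0.0276
```

```bash
python3 - <<'E'
from h import *
st()
p,r=cur(); print('disc', ((p+r.apply([0,0,.152])-(np.array([.4286,.2235,.1895])-CA[:,2]*.148))@CA).round(4))
b=box(-.050,.042); print(b)
s=plan([.50,.12,.38],[180,0,105],6)
s=plan([b[0],b[1],.34],UP,14,s)
E
```

```text
t 36.3 p [0.4144 0.2157 0.4039] rpy [ 1.7914e+02 -8.0000e-02  1.1764e+02] F [ 0.3  0.1 -2.8] T [-0.07 -0.04  0.  ] w 0.0276 q [-21.   -6.   -8.9  97.3  -1.   87.8  -2.1]
disc [ 8.300e-03 -2.000e-04  2.114e-01]
[ 0.46049299 -0.16663189  0.        ]
6 x [-2.02, 0.71, 0.4, 0.14, -0.03, 2.11] end [0.4999 0.1201 0.3802] err mm [-0.1  0.1  0.2] deg 0.03 max 2.02 2.11
14 x [-2.06, -0.36, 0.29, 0.0, 0.0, 1.99] end [ 0.4602 -0.1671  0.3396] err mm [-0.3 -0.5 -0.4] deg 0.04 max 2.06 1.99
```

drive_tool --pt "-2.02 0.71 0.4 0.14 0 2.11 0" --pt "-2.02 0.71 0.4 0.14 0 2.11 0" --pt "-2.02 0.71 0.4 0.14 0 2.11 0" --pt "-2.02 0.71 0.4 0.14 0 2.11 0" --pt "-2.02 0.71 0.4 0.14 0 2.11 0" --pt "-2.02 0.71 0.4 0.14 0 2.11 0" --pt "-2.06 -0.36 0.29 0 0 2 0" --pt "-2.06 -0.36 0.29 0 0 2 0" --pt "-2.06 -0.36 0.29 0 0 2 0" --pt "-2.06 -0.36 0.29 0 0 2 0" --pt "-2.06 -0.36 0.29 0 0 2 0" --pt "-2.06 -0.36 0.29 0 0 2 0" --pt "-2.06 -0.36 0.29 0 0 2 0" --pt "-2.06 -0.36 0.29 0 0 2 0" --pt "-2.06 -0.36 0.29 0 0 2 0" --pt "-2.06 -0.36 0.29 0 0 2 0" --pt "-2.06 -0.36 0.29 0 0 2 0" --pt "-2.06 -0.36 0.29 0 0 2 0" --pt "-2.06 -0.36 0.29 0 0 2 0" --pt "-2.06 -0.36 0.29 0 0 2 0"

```text
time_s: 37.97
tool_pos: [0.458, -0.1694, 0.3374]
tool_rot: [-179.8, -0.0, 76.8]
force: [-0.0, 0.1, -3.0]
grip_width: 0.027
```

drive_tool --pt "0 0 0 0 0 0 0" --pt "0 0 0 0 0 0 0"

```text
time_s: 38.13
tool_pos: [0.4578, -0.1698, 0.3375]
tool_rot: [-179.8, -0.0, 76.7]
force: [0.2, 0.7, -3.2]
grip_width: 0.0271
```

```bash
python3 - <<'E'
from h import *
st()
b=box(-.050,.042)
s=plan([b[0],b[1],.26],UP,5)
s=plan([b[0],b[1],.19],UP,7,s)
snap('scene','s14'); c=cv2.imread('pics/s14.png'); cv2.imwrite('pics/s14c.png',cv2.resize(c[120:330,90:300],None,fx=2.8,fy=2.8,interpolation=2))
E
```

```text
t 38.13 p [ 0.4578 -0.1698  0.3375] rpy [-1.7975e+02 -2.0000e-02  7.6710e+01] F [ 0.2  0.7 -3.2] T [ 0.08 -0.06 -0.  ] w 0.0271 q [  2.   -2.8  14.8 101.7   0.7  81.3   3.3]
5 x [0.07, 0.04, 1.55, -0.05, -0.0, -0.09] end [ 0.4603 -0.1668  0.26  ] err mm [-0.2 -0.1  0. ] deg 0.02 max 1.55 0.09
7 x [0.0, 0.0, 1.0, 0.0, -0.0, 0.0] end [ 0.4603 -0.1667  0.19  ] err mm [-0.2 -0.1  0. ] deg 0.02 max 1.0 0.0
```

View pics/s14c.png

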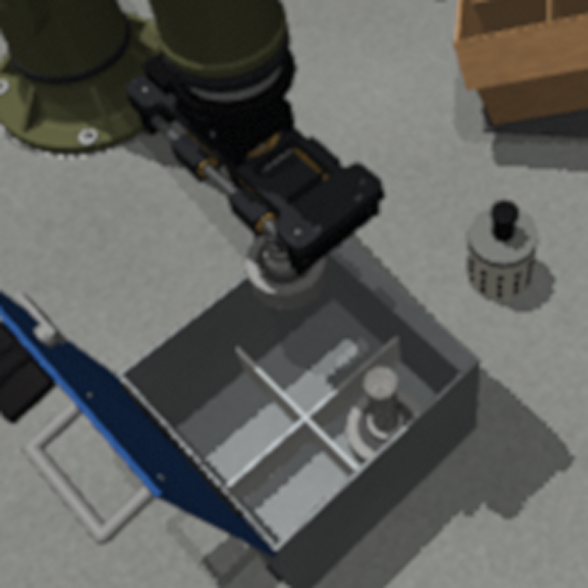

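drive_tool --pt "0.07 0.04 1.55 0 0 0 0" --pt "0.07 0.04 1.55 0 0 0 0" --pt "0.07 0.04 1.55 0 0 0 0" --pt "0.07 0.04 1.55 0 0 0 0" --pt "0.07 0.04 1.55 0 0 0 0" --pt "0 0 1 0 0 0 0" --pt "0 0 1 0 0 0 0" --pt "0 0 1 0 0 0 0" --pt "0 0 1 0 0 0 0" --pt "0 0 1 0 0 0 0" --pt "0 0 1 0 0 0 0" --pt "0 0 1 0 0 0 0" --pt "0 0 1 0 0 0 0" --pt "0 0 0.8 0 0 0 0" --pt "0 0 0.3 0 0 0 0" --pt "0 0 0 0 0 0 0"

```text
time_s: 39.52
tool_pos: [0.4604, -0.1642, 0.1682]
tool_rot: [-179.7, -0.0, 77.0]
force: [-0.8, 0.2, -3.5]
grip_width: 0.0272
```

drive_tool --pt "0 0 0.2 0 0 0 0" --pt "0 0 0.2 0 0 0 0" --pt "0 0 0 0 0 0 0"

```text
time_s: 39.77
tool_pos: [0.461, -0.1644, 0.1653]
tool_rot: [-179.8, -0.0, 77.0]
force: [0.6, -0.5, -3.5]
grip_width: 0.0273
```

drive_tool --pt "0 0 0.2 0 0 0 0" --pt "0 0 0.1 0 0 0 0" --pt "0 0 0 0 0 0 0"

```text
time_s: 40.02
tool_pos: [0.4609, -0.1643, 0.1622]
tool_rot: [-179.8, -0.0, 77.0]
force: [0.4, 0.0, -3.4]
grip_width: 0.0271
```

drive_tool --pt "0 0 0.15 0 0 0 0" --pt "0 0 0.1 0 0 0 0" --pt "0 0 0 0 0 0 0"

```text
time_s: 40.27
tool_pos: [0.4615, -0.1646, 0.162]
tool_rot: [-179.9, -0.0, 77.0]
force: [-4.1, 0.9, 10.6]
grip_width: 0.0265
```

Floor contact at the expected height; release and check.

drive_tool --pt "0 0 -0.1 0 0 0 0" --pt "0 0 0 0 0 0 0.45" --pt "0 0 0 0 0 0 0.45" --pt "0 0 0 0 0 0 0.45" --pt "0 0 0 0 0 0 0.45" --pt "0 0 -1 0 0 0 0.45" --pt "0 0 -1 0 0 0 0.45" --pt "0 0 -1 0 0 0 0.45" --pt "0 0 -2 0 0 0 0.45" --pt "0 0 -3 0 0 0 0.45" --pt "0 0 -3 0 0 0 0.45" --pt "0 0 -3 0 0 0 0.45" --pt "0 0 -3 0 0 0 0.45" --pt "0 0 0 0 0 0 0.45"

```text
time_s: 41.43
tool_pos: [0.464, -0.1655, 0.3386]
tool_rot: [179.5, -0.0, 77.0]
force: [0.5, 0.9, 1.1]
grip_width: 0.0391
```

```bash
python3 - <<'E'
from h import *
st()
c=snap('scene','s15')['img']; cv2.imwrite('pics/s15c.png',cv2.resize(c[60:330,90:340],None,fx=2.2,fy=2.2,interpolation=2))
cv2.imwrite('pics/s15d.png',cv2.resize(c[170:230,230:300],None,fx=8,fy=8,interpolation=2))
c=snap('top','t15')['img']; cv2.imwrite('pics/t15d.png',cv2.resize(c[150:220,220:300],None,fx=8,fy=8,interpolation=2))
cv2.imwrite('pics/t15c.png',cv2.resize(c[130:280,100:400],None,fx=2.6,fy=2.6,interpolation=2))
E
```

```text
t 41.43 p [ 0.464  -0.1655  0.3386] rpy [ 1.795e+02 -5.000e-02  7.696e+01] F [0.5 0.9 1.1] T [-0.11  0.05 -0.03] w 0.0391 q [  1.6  -2.8  14.5 101.5   0.6  80.6   3. ]
```

View pics/s15c.png

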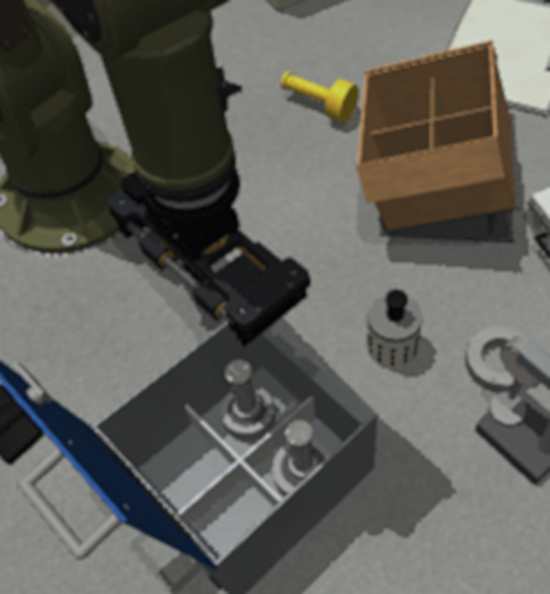

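View pics/s15d.png

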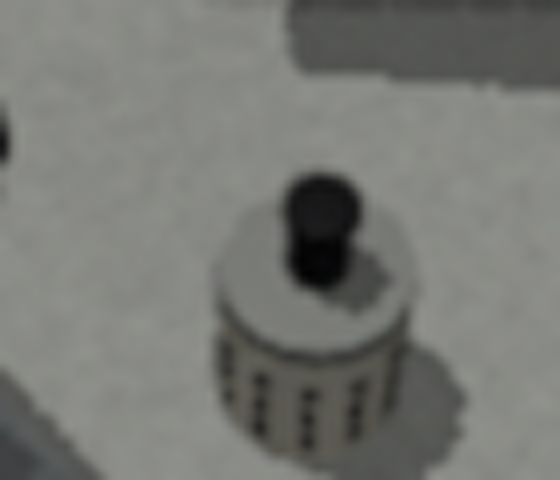

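View pics/t15d.png

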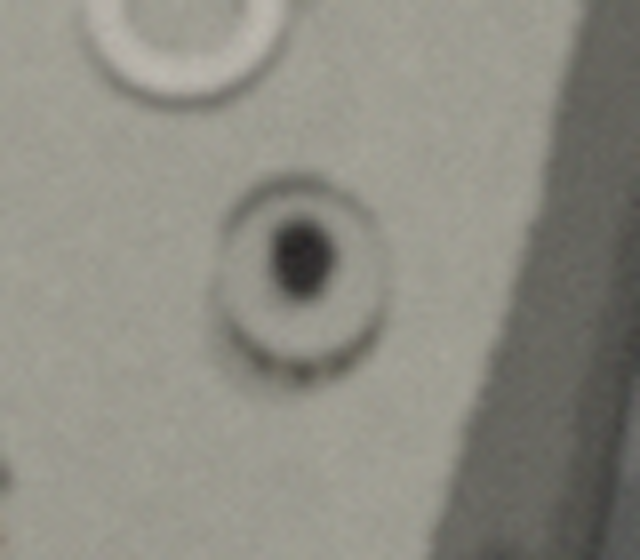

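View pics/t15c.png

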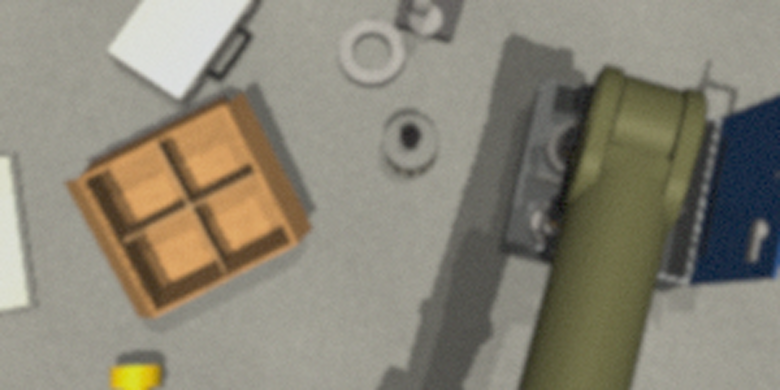

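```bash
python3 - <<'E'
from h import *
T=Cam('t15');S=Cam('s15')
a=cr((303,255),(220,150),8);b=cr((321,205),(230,170),8)
print(tri([T,S],[a,b]))
for z in (.12,): print(T.atz(a,z),S.atz(b,z))
for u in [(268,130),(257,138),(275,145),(270,102)]: print(u,T.atz(u,0.01).round(3),T.atz(u,.2).round(3))
E
```

```text
(array([0.55733371, 0.02703051, 0.11956924]), np.float64(0.2151472381794406))
[0.55791729 0.02755483 0.12      ] [0.55704204 0.02633603 0.12      ]
(268, 130) [ 0.764 -0.006  0.01 ] [ 0.705 -0.004  0.2  ]
(257, 138) [0.735 0.032 0.01 ] [0.679 0.03  0.2  ]
(275, 145) [ 0.71  -0.031  0.01 ] [ 0.657 -0.026  0.2  ]
(270, 102) [ 0.868 -0.012  0.01 ] [ 0.796 -0.01   0.2  ]
```

```bash
python3 - <<'E'
from h import *
s=plan([.5573,.027,.30],UP,10)
s=plan([.5573,.027,.20],UP,6,s)
E
```

```text
10 x [2.08, 0.5, 0.33, 0.0, -0.0, -0.02] end [0.5575 0.0267 0.3003] err mm [ 0.2 -0.3  0.3] deg 0.05 max 2.08 0.02
6 x [0.0, -0.01, 1.67, 0.01, -0.01, 0.0] end [0.5569 0.0269 0.2001] err mm [-0.4 -0.1  0.1] deg 0.04 max 1.67 0.01
```

drive_tool --pt "2.08 0.5 0.33 0 0 0 0.5" --pt "2.08 0.5 0.33 0 0 0 0.5" --pt "2.08 0.5 0.33 0 0 0 0.5" --pt "2.08 0.5 0.33 0 0 0 0.5" --pt "2.08 0.5 0.33 0 0 0 0.5" --pt "2.08 0.5 0.33 0 0 0 0.5" --pt "2.08 0.5 0.33 0 0 0 0.5" --pt "2.08 0.5 0.33 0 0 0 0.5" --pt "2.08 0.5 0.33 0 0 0 0.5" --pt "2.08 0.5 0.33 0 0 0 0.5" --pt "0 0 1 0 0 0 0.5" --pt "0 0 1 0 0 0 0.5" --pt "0 0 1 0 0 0 0.5" --pt "0 0 1 0 0 0 0.5" --pt "0 0 1 0 0 0 0.5" --pt "0 0 1 0 0 0 0.5" --pt "0 0 0 0 0 0 0.5"

```text
time_s: 42.95
tool_pos: [0.5553, 0.0262, 0.2349]
tool_rot: [-179.6, 0.1, 76.9]
force: [-0.7, -0.6, 0.5]
grip_width: 0.0435
```

```bash
python3 - <<'E'
from h import *
st()
s=plan([.5573,.027,.155],UP,8)
c=snap('scene','s16')['img']; cv2.imwrite('pics/s16c.png',cv2.resize(c[140:240,220:320],None,fx=6,fy=6,interpolation=2))
E
```

```text
t 42.95 p [0.5553 0.0262 0.2349] rpy [-1.7955e+02  6.0000e-02  7.6920e+01] F [-0.7 -0.6  0.5] T [-0.08  0.06 -0.01] w 0.0435 q [ -9.3   9.3   4.3 101.   -0.8  70.2 -17.8]
8 x [0.02, 0.03, 1.0, -0.06, 0.01, -0.03] end [0.5577 0.0273 0.1549] err mm [ 0.4  0.3 -0.1] deg 0.04 max 1.0 0.06
```

View pics/s16c.png

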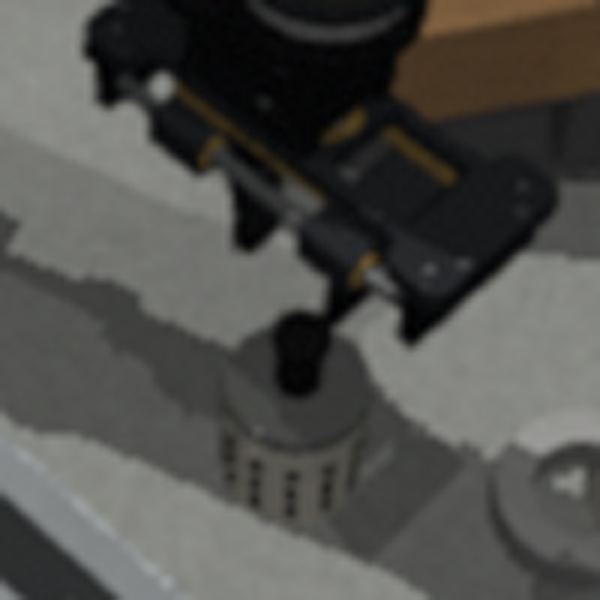

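drive_tool --pt "0.02 0.03 1 0 0 0 0.5" --pt "0.02 0.03 1 0 0 0 0.5" --pt "0.02 0.03 1 0 0 0 0.5" --pt "0.02 0.03 1 0 0 0 0.5" --pt "0.02 0.03 1 0 0 0 0.5" --pt "0.02 0.03 1 0 0 0 0.5" --pt "0.02 0.03 1 0 0 0 0.5" --pt "0.02 0.03 0.9 0 0 0 0.5" --pt "0 0 0 0 0 0 0.5"

```text
time_s: 43.75
tool_pos: [0.558, 0.0281, 0.1561]
tool_rot: [-179.6, 0.0, 77.0]
force: [0.2, -0.3, 1.0]
grip_width: 0.044
```

```bash
python3 - <<'E'
from h import *
st()
c=snap('scene','s17')['img']; cv2.imwrite('pics/s17c.png',cv2.resize(c[140:240,220:320],None,fx=6,fy=6,interpolation=2))
E
```

```text
t 43.75 p [0.558  0.0281 0.1561] rpy [-1.7957e+02  5.0000e-02  7.6980e+01] F [ 0.2 -0.3  1. ] T [-0.08  0.07  0.05] w 0.044 q [ -9.2  13.7   4.1 105.3  -1.2  61.4 -17.6]
```

View pics/s17c.png

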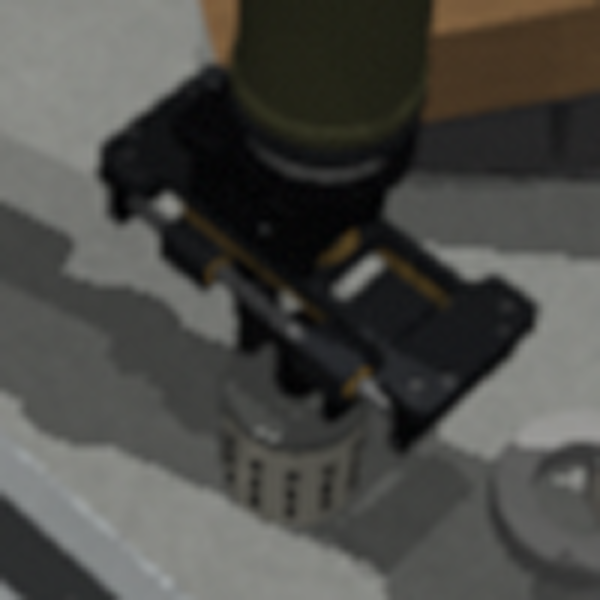

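drive_tool --pt "0 0 0 0 0 0 0" --pt "0 0 0 0 0 0 0" --pt "0 0 0 0 0 0 0" --pt "0 0 0 0 0 0 0" --pt "0 0 0 0 0 0 0" --pt "0 0 0 0 0 0 0" --pt "0 0 0 0 0 0 0" --pt "0 0 0 0 0 0 0" --pt "0 0 -0.5 0 0 0 0" --pt "0 0 -0.5 0 0 0 0" --pt "0 0 -0.5 0 0 0 0" --pt "0 0 -0.5 0 0 0 0" --pt "0 0 0 0 0 0 0" --force 60

```text
time_s: 44.88
tool_pos: [0.5598, 0.028, 0.1797]
tool_rot: [-179.9, -0.1, 77.0]
force: [-0.5, 0.1, -3.5]
grip_width: 0.0242
```

```bash
python3 - <<'E'
from h import *
st()
c=snap('scene','s18')['img']; cv2.imwrite('pics/s18c.png',cv2.resize(c[140:240,220:320],None,fx=5,fy=5,interpolation=2))
b=box(.050,-.055)
s=plan([.56,.027,.35],UP,10)
s=plan([b[0],b[1],.35],UP,12,s)
E
```

```text
t 44.88 p [0.5598 0.028  0.1797] rpy [-1.7987e+02 -6.0000e-02  7.6970e+01] F [-0.5  0.1 -3.5] T [-0.08 -0.01 -0.02] w 0.0242 q [ -9.2  12.4   4.2 104.1  -1.1  63.7 -17.7]
10 x [-0.01, 0.0, -1.71, -0.02, -0.0, -0.02] end [0.5596 0.0268 0.3502] err mm [-0.4 -0.2  0.2] deg 0.07 max 1.71 0.02
12 x [-2.56, 0.39, 0.0, 0.0, -0.0, 0.0] end [ 0.537  -0.2831  0.35  ] err mm [ 0.6  0.4 -0. ] deg 0.07 max 2.56 0.0
```

View pics/s18c.png

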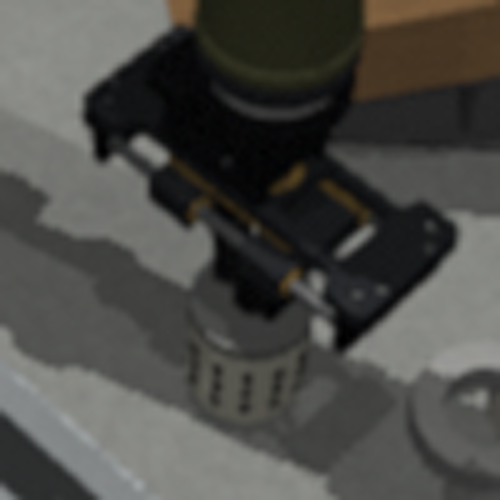

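drive_tool --pt "0 0 -1.7 0 0 0 0" --pt "0 0 -1.7 0 0 0 0" --pt "0 0 -1.7 0 0 0 0" --pt "0 0 -1.7 0 0 0 0" --pt "0 0 -1.7 0 0 0 0" --pt "0 0 -1.7 0 0 0 0" --pt "0 0 -1.7 0 0 0 0" --pt "0 0 -1.7 0 0 0 0" --pt "0 0 -1.7 0 0 0 0" --pt "0 0 -1.7 0 0 0 0" --pt "-1.5 0.23 0 0 0 0 0" --pt "-2.56 0.39 0 0 0 0 0" --pt "-2.56 0.39 0 0 0 0 0" --pt "-2.56 0.39 0 0 0 0 0" --pt "-2.56 0.39 0 0 0 0 0" --pt "-2.56 0.39 0 0 0 0 0" --pt "-2.56 0.39 0 0 0 0 0" --pt "-2.56 0.39 0 0 0 0 0" --pt "-2.56 0.39 0 0 0 0 0" --pt "0 0 0 0 0 0 0"

```text
time_s: 46.6
tool_pos: [0.5409, -0.2015, 0.348]
tool_rot: [-179.8, 0.3, 76.4]
force: [-1.9, -3.8, -4.1]
grip_width: 0.0244
```

```bash
python3 - <<'E'
from h import *
st()
b=box(.050,-.055);print(b)
s=plan([b[0],b[1],.35],UP,5)
c=snap('scene','s19')['img']; cv2.imwrite('pics/s19c.png',cv2.resize(c[100:330,70:300],None,fx=2.6,fy=2.6,interpolation=2))
E
```

```text
t 46.6 p [ 0.5409 -0.2015  0.348 ] rpy [-179.76    0.29   76.44] F [-1.9 -3.8 -4.1] T [-0.71  0.2  -0.01] w 0.0244 q [ 4.3  8.3 15.  89.4 -1.8 82.8  5.8]
[ 0.53641582 -0.28344253  0.        ]
5 x [-1.62, 0.29, -0.04, -0.05, 0.06, -0.14] end [ 0.5364 -0.2836  0.3502] err mm [-0.  -0.2  0.2] deg 0.02 max 1.62 0.14
```

View pics/s19c.png

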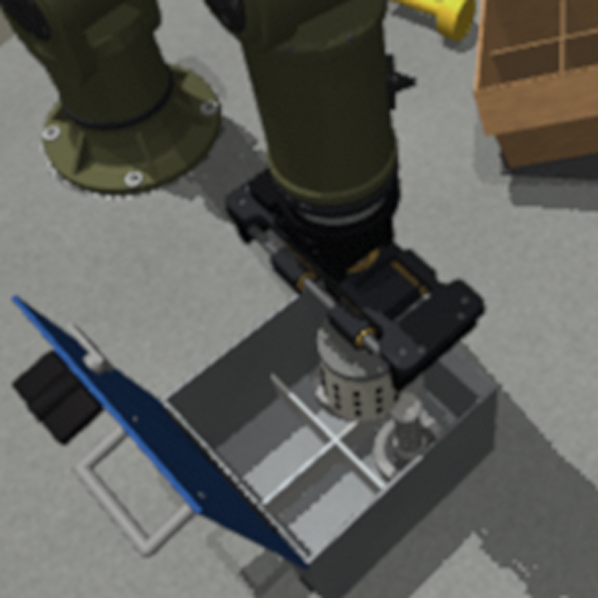

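drive_tool --pt "-1.62 0.29 -0.04 0 0 -0.14 0" --pt "-1.62 0.29 -0.04 0 0 -0.14 0" --pt "-1.62 0.29 -0.04 0 0 -0.14 0" --pt "-1.62 0.29 -0.04 0 0 -0.14 0" --pt "-1.62 0.29 -0.04 0 0 -0.14 0" --pt "0 0 0 0 0 0 0" --pt "0 0 0 0 0 0 0"

```text
time_s: 47.23
tool_pos: [0.539, -0.2764, 0.3498]
tool_rot: [-179.7, -0.0, 77.6]
force: [0.5, 0.9, -4.2]
grip_width: 0.0247
```

```bash
python3 - <<'E'
from h import *
st()
b=box(.050,-.055)
s=plan([b[0],b[1],.25],UP,7)
c=snap('scene','s20')['img']; cv2.imwrite('pics/s20c.png',cv2.resize(c[100:330,70:300],None,fx=2.6,fy=2.6,interpolation=2))
E
```

```text
t 47.23 p [ 0.539  -0.2764  0.3498] rpy [-1.7972e+02 -4.0000e-02  7.7580e+01] F [ 0.5  0.9 -4.2] T [ 0.08  0.02 -0.02] w 0.0247 q [ 9.6 12.  17.9 85.2 -3.7 83.7 15.1]
7 x [-0.11, -0.01, 1.43, -0.04, -0.01, 0.06] end [ 0.5363 -0.2837  0.2497] err mm [-0.1 -0.3 -0.3] deg 0.04 max 1.43 0.06
```

View pics/s20c.png

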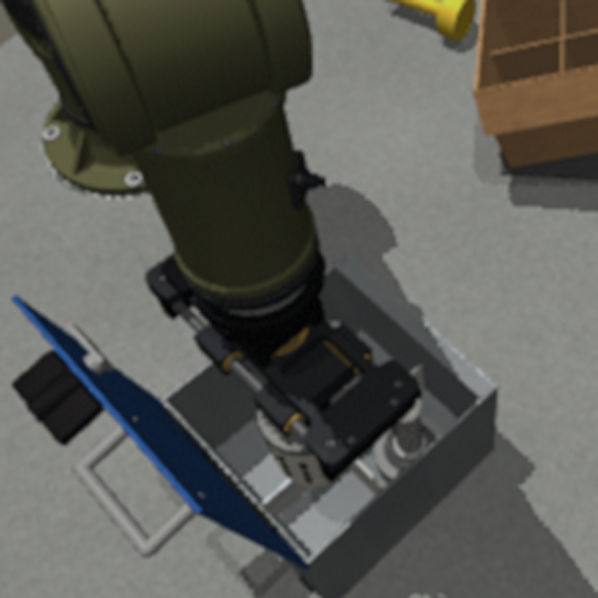

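drive_tool --pt "-0.11 -0.01 1.43 0 0 0.06 0" --pt "-0.11 -0.01 1.43 0 0 0.06 0" --pt "-0.11 -0.01 1.43 0 0 0.06 0" --pt "-0.11 -0.01 1.43 0 0 0.06 0" --pt "-0.11 -0.01 1.43 0 0 0.06 0" --pt "-0.11 -0.01 1.43 0 0 0.06 0" --pt "-0.11 -0.01 1.43 0 0 0.06 0" --pt "0 0 0 0 0 0 0"

```text
time_s: 47.95
tool_pos: [0.5355, -0.2807, 0.2467]
tool_rot: [-179.4, -0.1, 77.4]
force: [0.0, 2.0, -4.3]
grip_width: 0.0245
```

```bash
python3 - <<'E'
from h import *
st()
b=box(.050,-.055)
s=plan([b[0],b[1],.172],UP,8)
c=snap('scene','s21')['img']; cv2.imwrite('pics/s21c.png',cv2.resize(c[150:330,90:270],None,fx=3,fy=3,interpolation=2))
E
```

```text
t 47.95 p [ 0.5355 -0.2807  0.2467] rpy [-1.7943e+02 -1.4000e-01  7.7380e+01] F [ 0.   2.  -4.3] T [-0.02  0.18  0.05] w 0.0245 q [10.3 14.9 17.7 93.7 -4.7 72.8 16.2]
8 x [-0.03, 0.02, 0.93, -0.07, -0.02, 0.03] end [ 0.5362 -0.2832  0.1723] err mm [-0.2  0.3  0.3] deg 0.02 max 0.93 0.07
```

View pics/s21c.png

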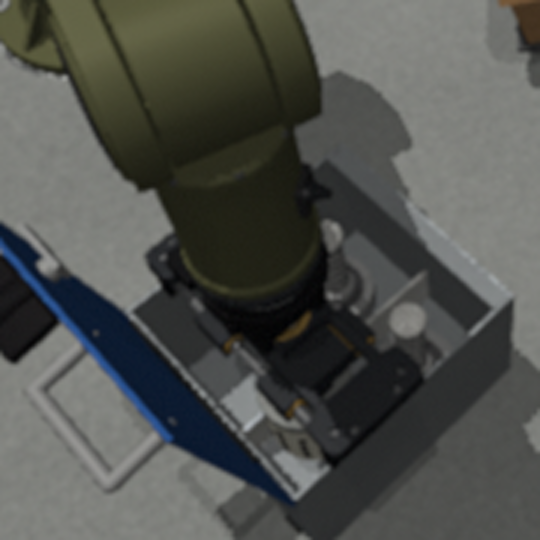

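drive_tool --pt "-0.03 0.02 0.93 0 0 0 0" --pt "-0.03 0.02 0.93 0 0 0 0" --pt "-0.03 0.02 0.93 0 0 0 0" --pt "-0.03 0.02 0.93 0 0 0 0" --pt "-0.03 0.02 0.93 0 0 0 0" --pt "-0.03 0.02 0.93 0 0 0 0" --pt "-0.03 0.02 0.93 0 0 0 0" --pt "-0.03 0.02 0.9 0 0 0 0" --pt "0 0 0 0 0 0 0"

```text
time_s: 48.75
tool_pos: [0.5361, -0.2854, 0.1734]
tool_rot: [-179.5, -0.1, 77.2]
force: [-0.6, -0.2, -4.1]
grip_width: 0.0246
```

drive_tool --pt "0 0 0.2 0 0 0 0" --pt "0 0 0.2 0 0 0 0" --pt "0 0 0 0 0 0 0"

```text
time_s: 49.0
tool_pos: [0.5374, -0.286, 0.1722]
tool_rot: [-179.8, -0.0, 77.3]
force: [-0.5, 0.2, -4.1]
grip_width: 0.0248
```

drive_tool --pt "0 0 0.15 0 0 0 0" --pt "0 0 0.15 0 0 0 0" --pt "0 0 0 0 0 0 0"

```text
time_s: 49.25
tool_pos: [0.5372, -0.2859, 0.1691]
tool_rot: [-179.8, -0.0, 77.3]
force: [0.1, 0.2, -4.2]
grip_width: 0.0246
```

drive_tool --pt "0 0 0.2 0 0 0 0" --pt "0 0 0.1 0 0 0 0" --pt "0 0 0 0 0 0 0"

```text
time_s: 49.5
tool_pos: [0.5371, -0.2858, 0.1658]
tool_rot: [-179.7, -0.0, 77.3]
force: [-0.3, 1.3, -3.9]
grip_width: 0.0245
```

drive_tool --pt "0 0 0.15 0 0 0 0" --pt "0 0 0.1 0 0 0 0" --pt "0 0 0 0 0 0 0"

```text
time_s: 49.75
tool_pos: [0.5374, -0.2863, 0.1654]
tool_rot: [-179.8, -0.0, 77.2]
force: [-1.8, 1.9, 5.9]
grip_width: 0.0244
```

drive_tool --pt "0 0 -0.05 0 0 0 0" --pt "0 0 0 0 0 0 0.45" --pt "0 0 0 0 0 0 0.45" --pt "0 0 0 0 0 0 0.45" --pt "0 0 0 0 0 0 0.45" --pt "0 0 -1 0 0 0 0.45" --pt "0 0 -1 0 0 0 0.45" --pt "0 0 -1 0 0 0 0.45" --pt "0 0 -2 0 0 0 0.45" --pt "0 0 -3 0 0 0 0.45" --pt "0 0 -3 0 0 0 0.45" --pt "0 0 -3 0 0 0 0.45" --pt "0 0 -3 0 0 0 0.45" --pt "2.5 0 -1 0 0 0 0.45" --pt "2.5 0 -1 0 0 0 0.45" --pt "2.5 0 -1 0 0 0 0.45" --pt "2.5 0 -1 0 0 0 0.45" --pt "0 0 0 0 0 0 0.45"

```text
time_s: 51.25
tool_pos: [0.5627, -0.1821, 0.3779]
tool_rot: [179.9, -0.3, 77.8]
force: [0.6, 0.6, -0.6]
grip_width: 0.0391
```

```bash
python3 - <<'E'
from h import *
st()
c=snap('scene','s22')['img']; cv2.imwrite('pics/s22c.png',cv2.resize(c[150:330,90:270],None,fx=3.2,fy=3.2,interpolation=2))
c=snap('top','t22')['img']; cv2.imwrite('pics/t22c.png',cv2.resize(c[130:260,270:430],None,fx=4,fy=4,interpolation=2))
E
```

```text
t 51.25 p [ 0.5627 -0.1821  0.3779] rpy [179.9   -0.26  77.76] F [ 0.6  0.6 -0.6] T [ 0.   -0.01 -0.03] w 0.0391 q [ 3.1  9.5 14.3 84.6 -2.6 86.1  5.2]
```

View pics/s22c.png

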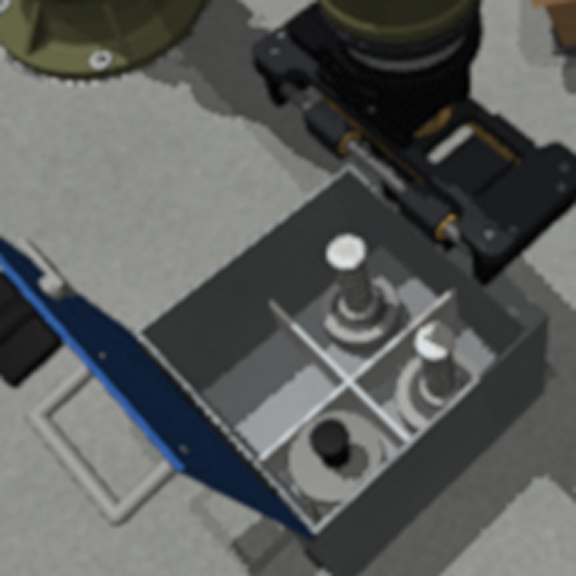

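View pics/t22c.png

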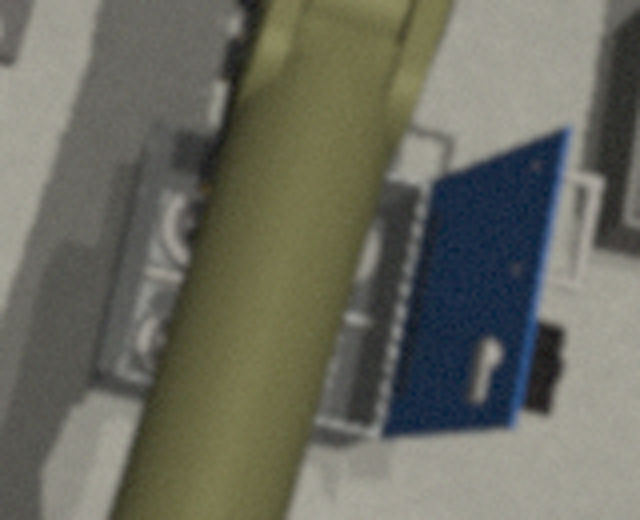

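```bash
python3 - <<'E'
from hatch import *
p0,r0=cur()
s=plan([p0[0],p0[1],.50],[180,0,78],4)
s=plan([.4864,-.488,.5019],[180,0,167.4],20,s)
pg,rg=pose(np.radians(100.3),np.radians(27)); print(pg,rg.as_euler('xyz',degrees=True))
pg=np.array([.4968,-.4345,.3757])
pa=pg-rg.apply([0,0,.08]); print(pa)
s=plan(pa,rg,6,s)
s=plan(pg,rg,8,s)
E
```

```text
4 x [0.0, -0.0, -3.1, -0.02, -0.0, -0.15] end [ 0.5607 -0.1877  0.4999] err mm [ 0.1 -0.1 -0.1] deg 0.02 max 3.1 0.15
20 x [-1.23, -1.2, -0.01, 0.0, -0.0, -4.47] end [ 0.4866 -0.4886  0.5018] err mm [ 0.2 -0.6 -0.1] deg 0.02 max 1.23 4.47
[ 0.49626654 -0.43471885  0.37451219] [1.53000000e+02 1.27222187e-14 1.67150000e+02]
[ 0.48872262 -0.46990965  0.44698052]
6 x [0.04, 0.13, 0.97, -4.5, -0.01, 0.04] end [ 0.4885 -0.4697  0.4467] err mm [-0.3  0.2 -0.3] deg 0.02 max 0.97 4.5
8 x [-0.0, 0.0, 1.0, 0.0, 0.0, 0.0] end [ 0.4965 -0.4343  0.3755] err mm [-0.3  0.2 -0.2] deg 0.02 max 1.0 0.0
```

drive_tool --pt "0 0 -3.1 0 0 0 0.3" --pt "0 0 -3.1 0 0 0 0.3" --pt "0 0 -3.1 0 0 0 0.3" --pt "0 0 -3.1 0 0 0 0.3" --pt "0 0 0 0 0 0 0.3"

```text
time_s: 51.77
tool_pos: [0.5605, -0.1912, 0.5052]
tool_rot: [179.6, 0.0, 77.1]
force: [-1.1, -0.1, 1.3]
grip_width: 0.0265
```

drive_tool --pt "-1.23 -1.2 0 0 0 -4.47 0.3" --pt "-1.23 -1.2 0 0 0 -4.47 0.3" --pt "-1.23 -1.2 0 0 0 -4.47 0.3" --pt "-1.23 -1.2 0 0 0 -4.47 0.3" --pt "-1.23 -1.2 0 0 0 -4.47 0.3" --pt "-1.23 -1.2 0 0 0 -4.47 0.3" --pt "-1.23 -1.2 0 0 0 -4.47 0.3" --pt "-1.23 -1.2 0 0 0 -4.47 0.3" --pt "-1.23 -1.2 0 0 0 -4.47 0.3" --pt "-1.23 -1.2 0 0 0 -4.47 0.3" --pt "-1.23 -1.2 0 0 0 -4.47 0.3" --pt "-1.23 -1.2 0 0 0 -4.47 0.3" --pt "-1.23 -1.2 0 0 0 -4.47 0.3" --pt "-1.23 -1.2 0 0 0 -4.47 0.3" --pt "-1.23 -1.2 0 0 0 -4.47 0.3" --pt "-1.23 -1.2 0 0 0 -4.47 0.3" --pt "-1.23 -1.2 0 0 0 -4.47 0.3" --pt "-1.23 -1.2 0 0 0 -4.47 0.3" --pt "-1.23 -1.2 0 0 0 -4.47 0.3" --pt "-1.23 -1.2 0 0 0 -4.47 0.3"

```text
time_s: 53.43
tool_pos: [0.4809, -0.4911, 0.498]
tool_rot: [-180.0, -0.3, 166.7]
force: [-0.1, 0.4, 1.0]
grip_width: 0.0259
```

```bash
python3 - <<'E'
from hatch import *
st()
_,rg=pose(np.radians(100.3),np.radians(27))
pg=np.array([.4968,-.4345,.3757])
pa=pg-rg.apply([0,0,.08])
s=plan(pa,rg,6)
# measure the handle bar in this view
c=snap('scene','s23')['img']; cv2.imwrite('pics/s23c.png',cv2.resize(c[200:350,60:220],None,fx=5,fy=5,interpolation=2)[:600])
E
```

```text
t 53.43 p [ 0.4809 -0.4911  0.498 ] rpy [-179.95   -0.27  166.68] F [-0.1  0.4  1. ] T [ 0.05  0.02 -0.01] w 0.0259 q [ 31.3  24.4  20.3  53.3  -8.3 103.7 124.7]
6 x [-0.05, 0.2, 0.92, -4.51, -0.03, -0.09] end [ 0.4887 -0.4701  0.4467] err mm [ 0.  -0.1 -0.3] deg 0.03 max 0.92 4.51
```

View pics/s23c.png

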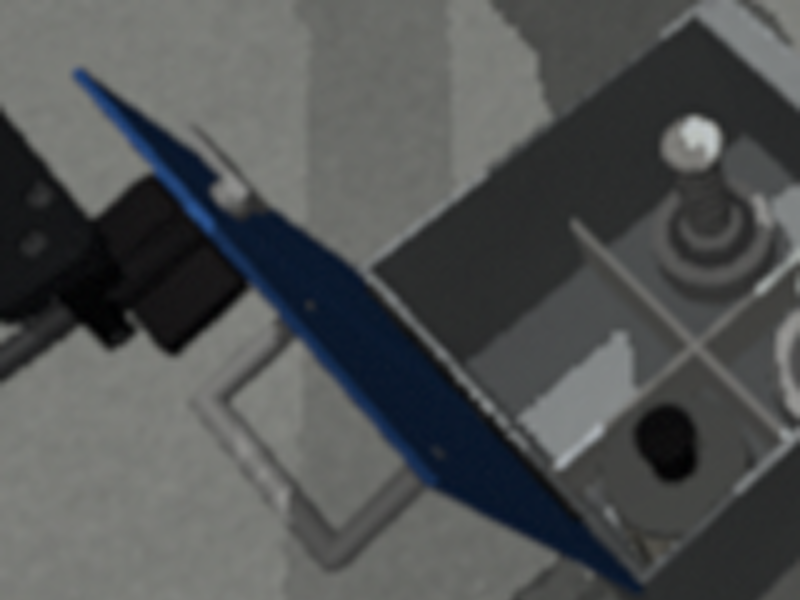

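```bash
python3 - <<'E'
from hatch import *
S=Cam('s23')
for th in (96,98,100.3,102):
    y,z=barpos(np.radians(th))
    q=(S.proj([box(x,y,z) for x in(.0445-.037,.0445+.037)])+.5-[60,200])*5-.5
    print(th,q.round(0).tolist())
E
```

```text
96 [[234.0, 369.0], [362.0, 523.0]]
98 [[220.0, 385.0], [348.0, 539.0]]
100.3 [[204.0, 403.0], [331.0, 558.0]]
102 [[193.0, 416.0], [319.0, 572.0]]
```

drive_tool --pt "-0.05 0.2 0.92 -4.5 0 0 0.3" --pt "-0.05 0.2 0.92 -4.5 0 0 0.3" --pt "-0.05 0.2 0.92 -4.5 0 0 0.3" --pt "-0.05 0.2 0.92 -4.5 0 0 0.3" --pt "-0.05 0.2 0.92 -4.5 0 0 0.3" --pt "-0.05 0.2 0.92 -4.5 0 0 0.3" --pt "0 0 0 0 0 0 0.3"

```text
time_s: 54.07
tool_pos: [0.4882, -0.4701, 0.4422]
tool_rot: [152.7, -0.6, 166.3]
force: [-0.0, -1.6, -1.1]
grip_width: 0.0262
```

```bash
python3 - <<'E'
from hatch import *
st()
_,rg=pose(np.radians(100.3),np.radians(27))
pg=np.array([.4968,-.4345,.3757])
s=plan(pg,rg,8)
c=snap('scene','s24')['img']; cv2.imwrite('pics/s24c.png',cv2.resize(c[220:330,60:180],None,fx=5,fy=5,interpolation=2)[:600])
E
```

```text
t 54.07 p [ 0.4882 -0.4701  0.4422] rpy [152.73  -0.63 166.3 ] F [-0.  -1.6 -1.1] T [-0.59  0.13  0.02] w 0.0262 q [ 42.8  32.4  15.2  51.4 -30.  114.4 124.8]
8 x [-0.01, 0.03, 0.95, 0.03, -0.02, -0.13] end [ 0.497  -0.4343  0.3756] err mm [ 0.2  0.2 -0.1] deg 0.04 max 0.95 0.13
```

View pics/s24c.png

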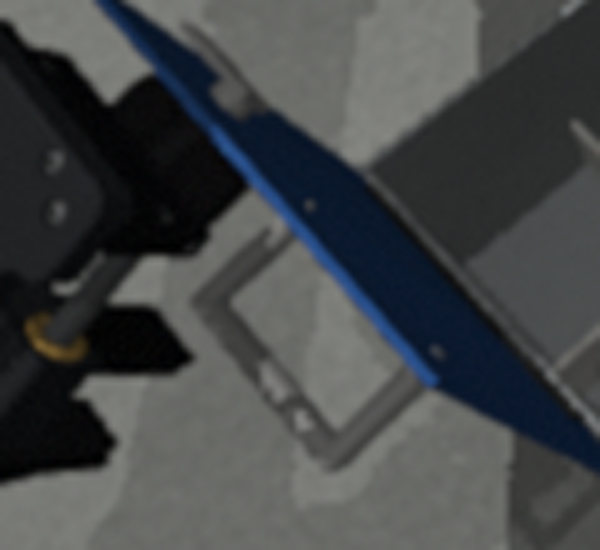

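drive_tool --pt "0 0.03 0.95 0 0 -0.1 0.33" --pt "0 0.03 0.95 0 0 -0.1 0.33" --pt "0 0.03 0.95 0 0 -0.1 0.33" --pt "0 0.03 0.95 0 0 -0.1 0.33" --pt "0 0.03 0.95 0 0 -0.1 0.33" --pt "0 0.03 0.95 0 0 -0.1 0.33" --pt "0 0.03 0.95 0 0 -0.1 0.33" --pt "0 0.03 0.95 0 0 -0.1 0.33" --pt "0 0 0 0 0 0 0.33" --force 35

```text
time_s: 54.87
tool_pos: [0.4988, -0.4309, 0.38]
tool_rot: [153.1, 0.1, 167.4]
force: [-0.3, 0.4, -0.1]
grip_width: 0.0284
```

drive_tool --pt "0 0 0 0 0 0 0" --pt "0 0 0 0 0 0 0" --pt "0 0 0 0 0 0 0" --pt "0 0 0 0 0 0 0" --pt "0 0 0 0 0 0 0" --pt "0 0 0 0 0 0 0"

```text
time_s: 55.37
tool_pos: [0.4981, -0.4338, 0.3804]
tool_rot: [153.2, 0.2, 167.2]
force: [1.0, -5.9, 0.2]
grip_width: 0.0089
```

```bash
python3 - <<'E'
from hatch import *
st()
s=None
for th,ti,n in [(90,25,6),(75,20,8),(55,14,10),(35,8,10),(15,3,10),(5,0,6),(0,0,4)]:
    p,r=pose(np.radians(th),np.radians(ti)); s=plan(p,r,n,s)
E
```

```text
t 55.37 p [ 0.4981 -0.4338  0.3804] rpy [153.18   0.21 167.22] F [ 1.  -5.9  0.2] T [-1.56  0.03 -0.17] w 0.0089 q [ 39.3  28.4  14.5  64.1 -28.1 105.  127. ]
6 x [0.03, 0.54, 0.16, 0.3, 0.03, 0.03] end [ 0.5038 -0.4009  0.386 ] err mm [-0.2 -0.2 -0.2] deg 0.04 max 0.54 0.3
8 x [-0.0, 0.67, 0.19, 0.63, -0.0, -0.0] end [ 0.5161 -0.347   0.3928] err mm [-0.1  0.3 -0. ] deg 0.04 max 0.67 0.63
10 x [-0.0, 0.64, 0.33, 0.6, -0.0, -0.0] end [ 0.5319 -0.2779  0.3803] err mm [-0.2 -0.2 -0.1] deg 0.04 max 0.64 0.6
10 x [-0.0, 0.55, 0.46, 0.6, -0.0, -0.0] end [ 0.5459 -0.2166  0.346 ] err mm [-0.2  0.   0.4] deg 0.04 max 0.55 0.6
10 x [-0.0, 0.41, 0.58, 0.5, -0.0, -0.0] end [ 0.5562 -0.1712  0.2924] err mm [-0.1  0.4 -0.2] deg 0.04 max 0.58 0.5
6 x [-0.0, 0.24, 0.52, 0.5, -0.0, -0.0] end [ 0.5596 -0.1562  0.2616] err mm [-0.2 -0.2  0.2] deg 0.04 max 0.52 0.5
4 x [-0.0, 0.12, 0.42, -0.0, -0.01, -0.0] end [ 0.5607 -0.1515  0.2448] err mm [-0.2  0.  -0.2] deg 0.03 max 0.42 0.01
```

drive_tool --pt "0 0.54 0.1 0.3 0 0 0" --pt "0 0.54 0.1 0.3 0 0 0" --pt "0 0.54 0.1 0.3 0 0 0" --pt "0 0.54 0.1 0.3 0 0 0" --pt "0 0.54 0.1 0.3 0 0 0" --pt "0 0.54 0.1 0.3 0 0 0" --pt "0 0.67 0.19 0.63 0 0 0" --pt "0 0.67 0.19 0.63 0 0 0" --pt "0 0.67 0.19 0.63 0 0 0" --pt "0 0.67 0.19 0.63 0 0 0" --pt "0 0.67 0.19 0.63 0 0 0" --pt "0 0.67 0.19 0.63 0 0 0" --pt "0 0.67 0.19 0.63 0 0 0" --pt "0 0.67 0.19 0.63 0 0 0" --pt "0 0 0 0 0 0 0"

```text
time_s: 56.62
tool_pos: [0.5183, -0.3458, 0.397]
tool_rot: [159.8, 0.2, 167.5]
force: [2.2, -2.6, 2.8]
grip_width: 0.0087
```

```bash
python3 - <<'E'
from hatch import *
st()
s=None
for th,ti,n in [(75,20,1),(55,14,10),(35,8,10)]:
    p,r=pose(np.radians(th),np.radians(ti)); s=plan(p,r,n,s)
E
```

```text
t 56.62 p [ 0.5183 -0.3458  0.397 ] rpy [159.85   0.23 167.47] F [ 2.2 -2.6  2.8] T [-0.78 -0.28 -0.2 ] w 0.0087 q [ 30.1  19.2  13.1  72.9 -21.9  98.2 119.1]
1 x [0.17, -0.32, 0.32, 0.15, 0.11, 0.38] end [ 0.5162 -0.3473  0.3928] err mm [0. 0. 0.] deg 0.0 max 0.32 0.38
10 x [0.0, 0.64, 0.33, 0.6, -0.0, -0.0] end [ 0.532  -0.2782  0.3804] err mm [-0.1 -0.4  0. ] deg 0.0 max 0.64 0.6
10 x [0.0, 0.55, 0.47, 0.6, -0.0, -0.0] end [ 0.546  -0.2166  0.3451] err mm [ 0.  -0.  -0.4] deg 0.0 max 0.55 0.6
```

drive_tool --pt "0 0.64 0.33 0.6 0 0 0" --pt "0 0.64 0.33 0.6 0 0 0" --pt "0 0.64 0.33 0.6 0 0 0" --pt "0 0.64 0.33 0.6 0 0 0" --pt "0 0.64 0.33 0.6 0 0 0" --pt "0 0.64 0.33 0.6 0 0 0" --pt "0 0.64 0.33 0.6 0 0 0" --pt "0 0.64 0.33 0.6 0 0 0" --pt "0 0.64 0.33 0.6 0 0 0" --pt "0 0.64 0.33 0.6 0 0 0" --pt "0 0 0 0 0 0 0"

```text
time_s: 57.53
tool_pos: [0.5343, -0.276, 0.383]
tool_rot: [165.8, 0.2, 167.5]
force: [6.3, -1.6, 0.5]
grip_width: 0.009
```

drive_tool --pt "0 0.55 0.46 0.6 0 0 0" --pt "0 0.55 0.46 0.6 0 0 0" --pt "0 0.55 0.46 0.6 0 0 0" --pt "0 0.55 0.46 0.6 0 0 0" --pt "0 0.55 0.46 0.6 0 0 0" --pt "0 0.55 0.46 0.6 0 0 0" --pt "0 0.55 0.46 0.6 0 0 0" --pt "0 0.55 0.46 0.6 0 0 0" --pt "0 0.55 0.46 0.6 0 0 0" --pt "0 0.55 0.46 0.6 0 0 0" --pt "0 0 0 0 0 0 0"

```text
time_s: 58.45
tool_pos: [0.5479, -0.2155, 0.3477]
tool_rot: [171.9, 0.2, 167.4]
force: [9.1, -2.3, -4.3]
grip_width: 0.0088
```

```bash
python3 - <<'E'
from hatch import *
st()
s=None
for th,ti,n in [(35,8,1),(15,3,10),(5,0,6),(0,0,4)]:
    p,r=pose(np.radians(th),np.radians(ti)); s=plan(p,r,n,s)
E
```

```text
t 58.45 p [ 0.5479 -0.2155  0.3477] rpy [1.7192e+02 1.6000e-01 1.6744e+02] F [ 9.1 -2.3 -4.3] T [-0.92 -1.66 -0.26] w 0.0088 q [ 16.1  10.5   8.   86.9  -9.5  84.1 102.5]
1 x [0.16, -0.18, 0.2, 0.08, 0.12, 0.31] end [ 0.546  -0.2166  0.3455] err mm [ 0. -0. -0.] deg 0.01 max 0.2 0.31
10 x [0.0, 0.41, 0.57, 0.5, -0.0, 0.0] end [ 0.5564 -0.1713  0.2929] err mm [0.1 0.3 0.3] deg 0.01 max 0.57 0.5
6 x [0.0, 0.25, 0.53, 0.5, -0.0, 0.0] end [ 0.5599 -0.1558  0.2616] err mm [0.1 0.3 0.2] deg 0.01 max 0.53 0.5
4 x [0.0, 0.11, 0.41, -0.0, -0.0, 0.0] end [ 0.5609 -0.1515  0.2452] err mm [0.  0.1 0.2] deg 0.01 max 0.41 0.0
```

drive_tool --pt "0.02 0.41 0.57 0.5 0 0 0" --pt "0.02 0.41 0.57 0.5 0 0 0" --pt "0.02 0.41 0.57 0.5 0 0 0" --pt "0.02 0.41 0.57 0.5 0 0 0" --pt "0.02 0.41 0.57 0.5 0 0 0" --pt "0.02 0.41 0.57 0.5 0 0 0" --pt "0.02 0.41 0.57 0.5 0 0 0" --pt "0.02 0.41 0.57 0.5 0 0 0" --pt "0.02 0.41 0.57 0.5 0 0 0" --pt "0.02 0.41 0.57 0.5 0 0 0" --pt "0 0 0 0 0 0 0"

```text
time_s: 59.37
tool_pos: [0.5575, -0.1712, 0.2959]
tool_rot: [177.0, 0.5, 167.4]
force: [13.8, -5.0, -6.2]
grip_width: 0.009
```

drive_tool --pt "0 0.24 0.52 0.5 0 0 0" --pt "0 0.24 0.52 0.5 0 0 0" --pt "0 0.24 0.52 0.5 0 0 0" --pt "0 0.24 0.52 0.5 0 0 0" --pt "0 0.24 0.52 0.5 0 0 0" --pt "0 0.24 0.52 0.5 0 0 0" --pt "0 0 0 0 0 0 0"

```text
time_s: 59.95
tool_pos: [0.5609, -0.1557, 0.2655]
tool_rot: [180.0, 0.4, 167.4]
force: [12.6, -3.7, -5.7]
grip_width: 0.0088
```

```bash
python3 - <<'E'
from hatch import *
st()
s=None
for th,ti,n in [(5,0,1),(0,0,4)]:
    p,r=pose(np.radians(th),np.radians(ti)); s=plan(p,r,n,s)
E
```

```text
t 59.95 p [ 0.5609 -0.1557  0.2655] rpy [179.95   0.43 167.43] F [12.6 -3.7 -5.7] T [-0.94 -2.58 -0.02] w 0.0088 q [ 8.9 10.6  4.6 95.8 -0.9 73.2 91.1]
1 x [0.1, -0.05, 0.41, 0.05, 0.43, 0.28] end [ 0.5598 -0.156   0.2614] err mm [-0.  0.  0.] deg 0.0 max 0.41 0.43
4 x [-0.0, 0.11, 0.41, -0.0, 0.0, 0.0] end [ 0.5608 -0.1517  0.245 ] err mm [-0.1 -0.1  0. ] deg 0.0 max 0.41 0.0
```

drive_tool --pt "-0.12 0.1 0.4 0 0 0 0" --pt "-0.12 0.1 0.4 0 0 0 0" --pt "-0.12 0.1 0.4 0 0 0 0" --pt "-0.05 0.1 0.4 0 0 0 0" --pt "0 0 0.1 0 0 0 0" --pt "0 0 0 0 0 0 0"

```text
time_s: 60.45
tool_pos: [0.5626, -0.1513, 0.2478]
tool_rot: [179.8, -0.1, 167.4]
force: [0.5, 2.0, -3.5]
grip_width: 0.0087
```

```bash
python3 - <<'E'
from hatch import *
st()
E
```

```text
t 60.45 p [ 0.5626 -0.1513  0.2478] rpy [ 1.7978e+02 -1.1000e-01  1.6741e+02] F [ 0.5  2.  -3.5] T [ 0.21 -0.1   0.02] w 0.0087 q [ 8.7 11.7  4.4 96.6 -1.2 71.8 90.8]
```

drive_tool --pt "0 0 0.2 0 0 0 0" --pt "0 0 0.1 0 0 0 0" --pt "0 0 0 0 0 0 0"

```text
time_s: 60.7
tool_pos: [0.5627, -0.1511, 0.2468]
tool_rot: [179.7, -0.1, 167.4]
force: [-3.6, 4.2, 4.0]
grip_width: 0.0086
```

drive_tool --pt "0 0 0.2 0 0 0 0" --pt "0 0 0 0 0 0 0"

```text
time_s: 60.87
tool_pos: [0.5627, -0.1511, 0.2466]
tool_rot: [179.7, -0.0, 167.4]
force: [-7.5, 4.2, 12.8]
grip_width: 0.0092
```

drive_tool --pt "0 0 0 0 0 0 0.4" --pt "0 0 0 0 0 0 0.4" --pt "0 0 0 0 0 0 0.4" --pt "0 0 -1.6 0 0 0 0.4" --pt "0 0 -1.6 0 0 0 0.4" --pt "0 0 -1.6 0 0 0 0.4" --pt "0 0 -1.6 0 0 0 0.4" --pt "0 0 0 0 0 0 0.4"

```text
time_s: 61.53
tool_pos: [0.5648, -0.1534, 0.3117]
tool_rot: [179.8, 0.5, 167.3]
force: [1.2, 0.2, 1.8]
grip_width: 0.0344
```

```bash
python3 - <<'E'
from hatch import *
st()
c=snap('scene','s25')['img']; cv2.imwrite('pics/s25c.png',cv2.resize(c[160:340,110:290],None,fx=3.2,fy=3.2,interpolation=2))
w=box(-.0522,.0718)
s=plan([w[0],w[1],.31],[180,0,167.15],7)
s=plan([w[0],w[1],.238],[180,0,167.15],6,s)
E
```

```text
t 61.53 p [ 0.5648 -0.1534  0.3117] rpy [179.84   0.45 167.32] F [1.2 0.2 1.8] T [ 0.   -0.01  0.01] w 0.0344 q [ 8.6  9.6  4.6 91.7 -1.  78.3 90.7]
7 x [1.43, -0.09, -0.01, 0.02, 0.05, 0.03] end [ 0.4652 -0.1372  0.3102] err mm [ 0.3 -0.1  0.2] deg 0.05 max 1.43 0.05
6 x [0.0, 0.0, 1.2, 0.0, -0.01, -0.01] end [ 0.4652 -0.1372  0.2382] err mm [ 0.3 -0.1  0.2] deg 0.04 max 1.2 0.01
```

View pics/s25c.png

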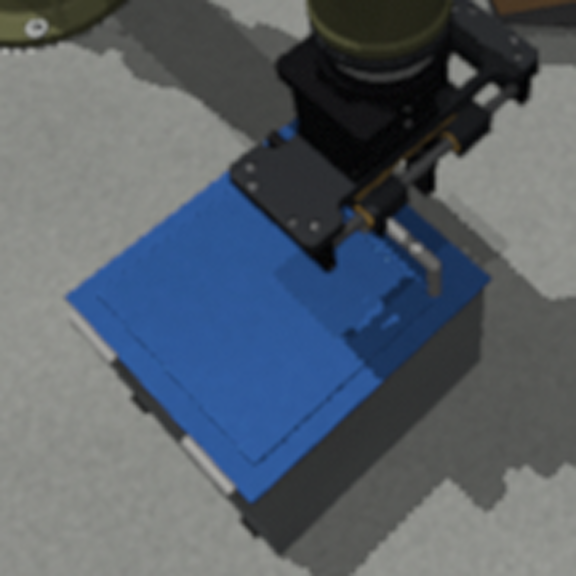

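drive_tool --pt "1.43 -0.09 0 0 0 0 0.4" --pt "1.43 -0.09 0 0 0 0 0.4" --pt "1.43 -0.09 0 0 0 0 0.4" --pt "1.43 -0.09 0 0 0 0 0.4" --pt "1.43 -0.09 0 0 0 0 0.4" --pt "1.43 -0.09 0 0 0 0 0.4" --pt "1.43 -0.09 0 0 0 0 0.4" --pt "0 0 0 0 0 0 0.4"

```text
time_s: 62.25
tool_pos: [0.462, -0.1368, 0.3068]
tool_rot: [179.8, -0.0, 167.3]
force: [0.2, -0.3, -0.6]
grip_width: 0.0347
```

```bash
python3 - <<'E'
from hatch import *
st()
w=box(-.0522,.0718)
s=plan([w[0],w[1],.238],[180,0,167.15],6)
c=snap('scene','s26')['img']; cv2.imwrite('pics/s26c.png',cv2.resize(c[160:280,130:270],None,fx=4.5,fy=4.5,interpolation=2))
E
```

```text
t 62.25 p [ 0.462  -0.1368  0.3068] rpy [ 1.7983e+02 -4.0000e-02  1.6731e+02] F [ 0.2 -0.3 -0.6] T [-0.03 -0.04 -0.  ] w 0.0347 q [  9.   -2.6   4.3 105.    0.   77.5  90.6]
6 x [-0.05, 0.0, 1.15, 0.03, -0.01, 0.03] end [ 0.465  -0.1373  0.2377] err mm [-0.  -0.2 -0.3] deg 0.02 max 1.15 0.03
```

View pics/s26c.png

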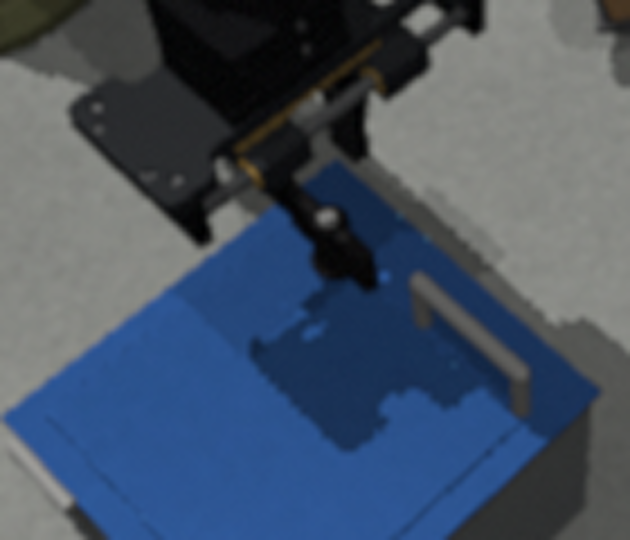

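drive_tool --pt "-0.05 0 1.15 0 0 0 0.4" --pt "-0.05 0 1.15 0 0 0 0.4" --pt "-0.05 0 1.15 0 0 0 0.4" --pt "-0.05 0 1.15 0 0 0 0.4" --pt "-0.05 0 1.15 0 0 0 0.4" --pt "-0.05 0 1.1 0 0 0 0.4" --pt "0 0 0 0 0 0 0.4" --pt "0 0 0 0 0 0 0" --pt "0 0 0 0 0 0 0" --pt "0 0 0 0 0 0 0" --pt "0 0 0 0 0 0 0" --pt "0 0 0 0 0 0 0" --pt "0 0 0 0 0 0 0" --force 35

```text
time_s: 63.38
tool_pos: [0.4678, -0.1384, 0.2405]
tool_rot: [179.9, 0.2, 167.3]
force: [-0.2, -3.5, 1.4]
grip_width: 0.0101
```

```bash
python3 - <<'E'
from hatch import *
st()
E
```

```text
t 63.38 p [ 0.4678 -0.1384  0.2405] rpy [179.91   0.22 167.32] F [-0.2 -3.5  1.4] T [-0.81  0.16  0.03] w 0.0101 q [ 9.100e+00  4.000e-01  4.400e+00  1.098e+02 -1.000e-01  6.950e+01
  9.080e+01]
```

drive_tool --pt "0.12 0 0 0 0 0 0" --pt "0.12 0 0 0 0 4.1 0" --pt "0 0 0 0 0 4.1 0" --pt "0 0 0 0 0 4.1 0" --pt "0 0 0 0 0 4.1 0" --pt "0 0 0 0 0 4.1 0" --pt "0 0 0 0 0 4.1 0" --pt "0 0 0 0 0 4.1 0" --pt "0 0 0 0 0 4.1 0" --pt "0 0 0 0 0 4.1 0" --pt "0 0 0 0 0 4.1 0" --pt "0 0 0 0 0 0 0"

```text
time_s: 64.38
tool_pos: [0.4663, -0.14, 0.2405]
tool_rot: [179.8, 0.4, 126.1]
force: [2.9, -9.5, -1.4]
grip_width: 0.0092
```

```bash
python3 - <<'E'
from hatch import *
st()
E
```

```text
t 64.38 p [ 0.4663 -0.14    0.2405] rpy [179.77   0.36 126.08] F [ 2.9 -9.5 -1.4] T [-2.14 -0.61 -0.12] w 0.0092 q [  9.    0.2   4.5 110.1   0.   69.3  49.6]
```

drive_tool --pt "-0.12 -0.09 0 0 0 4.1 0" --pt "-0.12 -0.09 0 0 0 4.1 0" --pt "0 0 0 0 0 4.1 0" --pt "0 0 0 0 0 4.1 0" --pt "0 0 0 0 0 4.1 0" --pt "0 0 0 0 0 4.1 0" --pt "0 0 0 0 0 4.1 0" --pt "0 0 0 0 0 4.1 0" --pt "0 0 0 0 0 4.1 0" --pt "0 0 0 0 0 4.1 0" --pt "0 0 0 0 0 4.1 0" --pt "0 0 0 0 0 3.5 0" --pt "0 0 0 0 0 0 0"

```text
time_s: 65.47
tool_pos: [0.4642, -0.1409, 0.2405]
tool_rot: [179.9, -0.1, 77.6]
force: [-3.4, -3.3, 4.8]
grip_width: 0.0097
```

```bash
python3 - <<'E'
from hatch import *
st()
E
```

```text
t 65.47 p [ 0.4642 -0.1409  0.2405] rpy [ 1.7993e+02 -7.0000e-02  7.7570e+01] F [-3.4 -3.3  4.8] T [-0.98  1.01 -0.1 ] w 0.0097 q [ 9.100e+00  2.000e-01  4.700e+00  1.101e+02 -1.000e-01  6.970e+01
  1.400e+00]
```

drive_tool --pt "0 0 0 0 0 1 0" --pt "0 0 0 0 0 0 0"

```text
time_s: 65.63
tool_pos: [0.4642, -0.1409, 0.2405]
tool_rot: [179.9, -0.1, 76.7]
force: [-3.8, -3.3, 4.3]
grip_width: 0.0098
```

```bash
python3 - <<'E'
from hatch import *
st()
E
```

```text
t 65.63 p [ 0.4642 -0.1409  0.2405] rpy [ 1.7994e+02 -6.0000e-02  7.6710e+01] F [-3.8 -3.3  4.3] T [-1.08  1.05  0.23] w 0.0098 q [ 9.100e+00  2.000e-01  4.700e+00  1.101e+02 -1.000e-01  6.970e+01
  5.000e-01]
```

drive_tool --pt "0 0 0 0 0 1.5 0" --pt "0 0 0 0 0 0 0"

```text
time_s: 65.8
tool_pos: [0.4642, -0.1408, 0.2405]
tool_rot: [179.9, -0.1, 75.3]
force: [-4.0, -2.8, 4.9]
grip_width: 0.0099
```

```bash
python3 - <<'E'
from hatch import *
st()
E
```

```text
t 65.8 p [ 0.4642 -0.1408  0.2405] rpy [ 1.7994e+02 -5.0000e-02  7.5250e+01] F [-4.  -2.8  4.9] T [-1.05  1.06  0.58] w 0.0099 q [ 9.100e+00  2.000e-01  4.700e+00  1.101e+02 -1.000e-01  6.970e+01
 -9.000e-01]
```

Torque climbs to 0.58 N·m, so the knob is on its stop. Release, back off and check.

drive_tool --pt "0 0 0 0 0 0 0.4" --pt "0 0 0 0 0 0 0.4" --pt "0 0 0 0 0 0 0.4" --pt "0 0 0 0 0 0 0.4" --pt "0 0 -1.5 0 0 0 0.4" --pt "0 0 -1.5 0 0 0 0.4" --pt "0 0 -2 0 0 0 0.4" --pt "0 0 -2 0 0 0 0.4" --pt "0 0 -2 0 0 0 0.4" --pt "2 0 -2 0 0 0 0.4" --pt "3 0 -1 0 0 0 0.4" --pt "3 0 0 0 0 0 0.4" --pt "3 0 0 0 0 0 0.4" --pt "3 0 0 0 0 0 0.4" --pt "3 0 0 0 0 0 0.4" --pt "3 0 0 0 0 0 0.4" --pt "3 0 0 0 0 0 0.4" --pt "3 0 0 0 0 0 0.4" --pt "0 0 0 0 0 0 0.4"

```text
time_s: 67.38
tool_pos: [0.5307, 0.1194, 0.36]
tool_rot: [180.0, -0.4, 75.8]
force: [-0.7, 0.9, 0.2]
grip_width: 0.0348
```

```bash
python3 - <<'E'
from hatch import *
st()
c=snap('scene','s27')['img']; cv2.imwrite('pics/s27c.png',cv2.resize(c[60:330,110:400],None,fx=2.2,fy=2.2,interpolation=2)); cv2.imwrite('pics/s27d.png',cv2.resize(c[190:245,180:255],None,fx=10,fy=10,interpolation=2))
c=snap('top','t27')['img']; cv2.imwrite('pics/t27c.png',cv2.resize(c[145:245,280:390],None,fx=6,fy=6,interpolation=2))
cv2.imwrite('pics/t27d.png',c)
E
```

```text
t 67.38 p [0.5307 0.1194 0.36  ] rpy [179.98  -0.43  75.84] F [-0.7  0.9  0.2] T [-0.02  0.11  0.04] w 0.0348 q [ -5.6   4.3 -10.3  92.1   0.4  83.4 -30. ]
```

View pics/s27c.png

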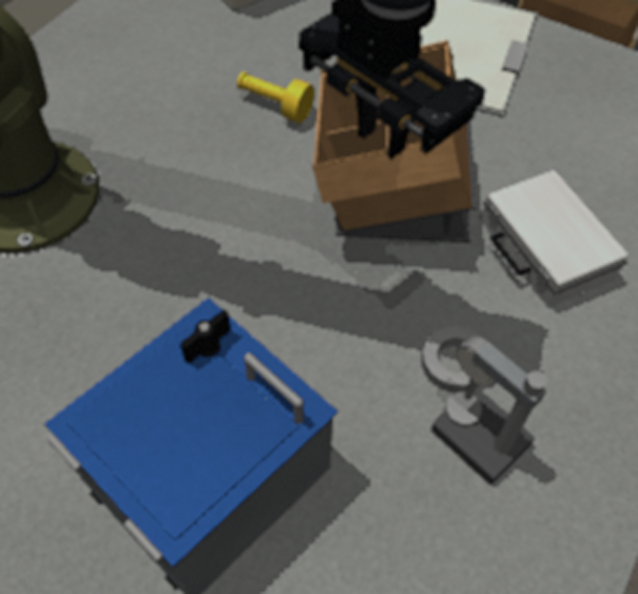

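View pics/s27d.png

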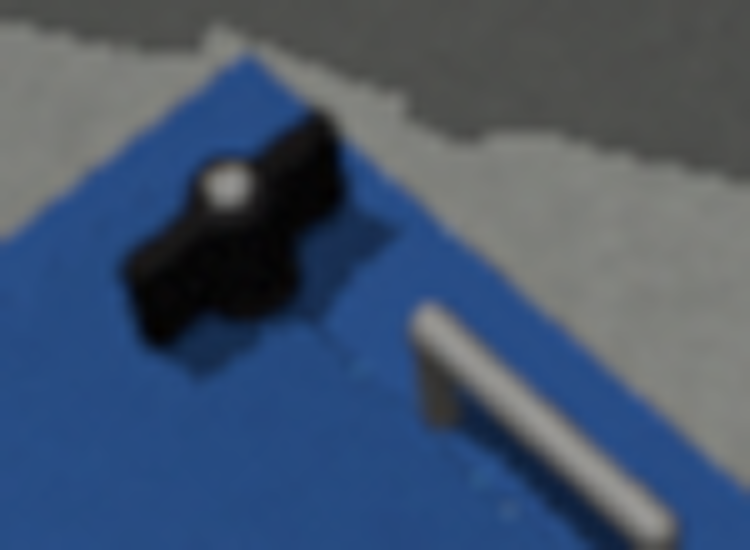

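View pics/t27c.png

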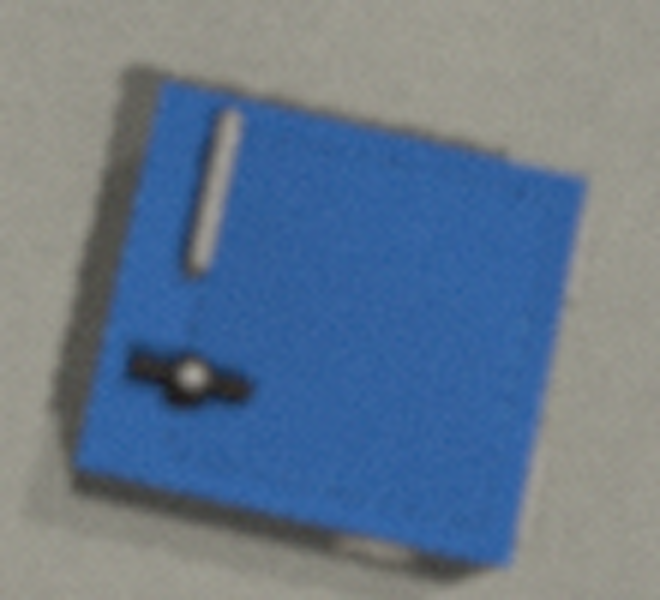

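View pics/t27d.png

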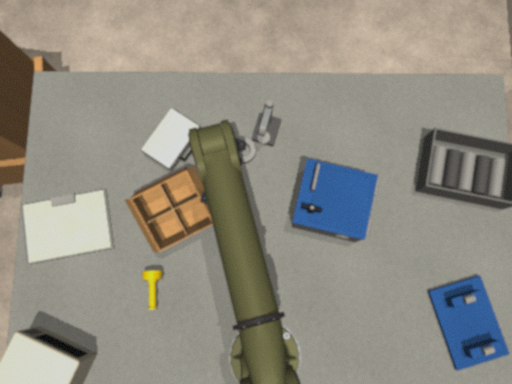

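```bash
python3 - <<'E'
from h import *
st(); print(env.sign_off())
E
```

```text
t 67.48 p [0.5307 0.1132 0.36  ] rpy [179.94  -0.18  75.47] F [-0.1  0.2  0.3] T [-0.13  0.06 -0.  ] w 0.0348 q [ -5.4   4.2  -9.9  92.2   0.6  83.5 -29.9]
the job is handed in; nothing more can be done
None
```

The job is done and handed in at about 67 s of the 210 s. I freed the knob, opened the hatch to its stop, and moved two gauges and the canister into the dry box. I then closed the hatch and turned the knob back to its locked stop.

**What the last checks showed:**
- **Contents:** before closing, both gauges and the canister stood upright, each in its own compartment. All three were set down on floor contact. The carton was empty; only two gauges were there this run.
- **Hatch:** its corners in the last pictures match the closed state at the start. Pushing down on the handle raised the force to 13 N without further movement.
- **Knob:** the wing lies along the box's y axis to within about 1° in the image. The torque rose to about 0.6 N m at the stop. The tongue itself can't be seen, so I infer it is behind the frame edge.
- **Bystanders:** the comparator stand, ring gauge, hard case and yellow look-alike look unmoved. The gripper touches nothing.

**What disagreed or was tight:**
- **Knob start:** the wing began about 7.5° short of fully locked. It is now on its stop.
- **Gripper reading:** the fingers read about 27.5 mm on the gauges, between the 24 mm handle and the 30 mm head. I took this as holding the head; nothing slipped.
- **Joint limit:** joint 2 read −17.3° against its −17.29° limit while I lifted the second gauge. I then tilted that gauge upright early to move clear, so a slight overrun of the range can't be ruled out.

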